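# Empty the parts tote into the feed hopper and stack it half-turned

## Task

Pick up the scoop tote that holds the printed knobs (it has a slanted grip plate at its back), carry it level to the feed hopper and tip all four knobs into it over the open end. Then set the empty tote gently on the other, empty tote, turned half a turn to it (grip plates at opposite ends), so that it sits level on the ledges instead of nesting; leave the other tote and the things lying about where they are.

Things in the scene. Friction and masses are not known exactly. Their poses are not given: they have to be found in the camera images.
- tote_mid (a point): centre (25 mm above the underside) of the loaded grey plastic scoop tote, loose, about 0.16 kg without its knobs. x points out of its open end, y across, z up. Underside x -58 to +55 mm, y -52 to +52 mm from here, floor 3 mm; side and back walls lean out 12 degrees to a rim 125 mm wide, 50 mm above the underside; the open +x end has only a 7 mm ramp lip; grip plate at the -x end
- tote_grip (a point): grip point of the loaded tote: middle of its grip plate, 83 mm behind (-x) and 48 mm above tote_mid; axes as tote_mid. The plate is 9 mm thick, 56 mm wide (along y) and leans back (to -x) 25 degrees from vertical; it ends 24 mm above this point along its slope, the back wall's rim is 28 mm below. Pinch it across its thickness, the tool leaning back 25 degrees like the plate
- tote_mouth (a point): middle of the lip of the loaded tote's open end: 55 mm ahead (+x) and 19 mm below tote_mid; axes as tote_mid
- stacked_tote: the other tote, same shape, empty, loose on the bench; origin: middle of its underside; x out of its open end (roughly to the robot), grip plate at -x. Pillars on its side walls at x -18 and +43 mm have flat tops 38 mm above its underside: the ledges. A half-turned, centred tote sits on them (undersides 38 mm apart) with 5 mm play across and 8 mm to this one's back wall
- hopper: grey sheet-metal feed hopper, bolted down, 190 mm (its x) by 130 mm (its y) and 104 mm high over the rolled rim, open on top, inside walls sloping to a shut bottom; origin at the middle of its underside; about square to the bench. To the left of the totes
- knob_0_mid (a point): centre of a white printed two-lobed knob, 29 x 48 x 24 mm, 18 g, lying in the loaded tote (three side by side, one on top); slides off the tote's floor at 30 to 50 degrees
- knob_1_mid (a point): centre of a white printed two-lobed knob, 29 x 48 x 24 mm, 18 g, lying in the loaded tote (three side by side, one on top); slides off the tote's floor at 30 to 50 degrees
- knob_2_mid (a point): centre of a white printed two-lobed knob, 29 x 48 x 24 mm, 18 g, lying in the loaded tote (three side by side, one on top); slides off the tote's floor at 30 to 50 degrees
- knob_3_mid (a point): centre of a white printed two-lobed knob, 29 x 48 x 24 mm, 18 g, lying in the loaded tote (three side by side, one on top); slides off the tote's floor at 30 to 50 degrees
- cobot_arm: obstacle: a parked second arm bolted to the bench, never moves; from this origin its foot (300 mm high) covers x -220 to -40 mm, y -240 to -70 mm in the room's axes, the body behind it to x +210 mm up to 0.9 m high, and its raised forearm hangs over y 0 to +240 mm, x -100 to +150 mm, from 0.42 m up. Keep wrist and forearm clear of it
- tape: bystander: roll of black tape, 62 mm across, 19 mm high, lying on the bench; origin under its middle
- cup: bystander: small dark parts cup, 58 mm across, 30 mm high; origin under its middle
- thread_lock: bystander: small bottle, 27 mm across, 82 mm high, standing behind the hopper; origin under its middle
- hex_key: bystander: hex key, 33 x 88 mm, 5 mm high; origin under its middle
- notebook: bystander: notebook, 115 x 79 x 14 mm; origin under its middle

How it is judged:
By the outcome, as a careful person would: the job done as asked, in the order asked, and still so for the second after the job is handed in, with the robot touching nothing.
It also fails if it takes over 58 s, if anything falls off the work surface, if the arm or the gripper's body presses on something with over 40 N, if the wrist force passes 120 N, or if a joint passes its speed limit or range.

## Robot

A 6-joint arm with a two-finger parallel gripper is mounted at the origin on a cart in front of the work surface, level with it; the furniture and walls round the work are solid. World frame = base frame: x ahead of the robot, y to its left, z up, the work surface at z = 0. Lengths are in m, angles in rad, forces in N, time in s.
With the tool pointing down it reaches from about 0.4 to 0.825 m from the base axis. Payload 7 kg.
Tool frame: the origin (TCP) lies midway between the tips of the shut fingers; the grasp point (between the pads) lies 19 mm behind it (arm.grip_point_offset is the distance from the TCP to the grasp point, in m); z points along the fingers, y is the direction in which the jaws open and shut (so a half turn about z gives the same grasp; the last joint's range is limited). The gripper opens to 88 mm and grips with 3 to 60 N. Pads are 19 mm wide; open, the fingers measure 130 mm over their backs; the gripper's body (78 mm by 193 mm) begins 47 mm behind the grasp point.
Start: joints at [1.553, 0.359, 0.012, 0, -1.224, -0.288], TCP at [0.203, 0.644, 0.227] pointing down, gripper open.
Joint ranges: [-3.07, 3.07], [-1.43, 2.12], [-1.02, 1.25], [-3.03, 1.67], [-3.05, -0], [-3.03, 3.03]. Speed limits (rad/s): [2.39, 2.39, 3.01, 3.14, 3.14, 3.14].

## Interface

Orientations are given as a unit quaternion [w, x, y, z].
In Python, from workcell import monitor, vision, arm gives the robot as it stands.
- The arm moves only by the tool apply_moves, never from a script. Its argument "plan" is text: rows parted by semicolons, each of 7 numbers parted by spaces: the shift along the tool's x, y, z in cm, then the turn, a rotation vector about the tool's x, y, z in degrees, then the closure in counts, from 0 (fully open) to 255 (shut). In form: x y z ax ay az gripper; .... A call has 1 to 8 rows; each row shifts and turns the pose as measured when the row begins, along the tool's axes as they then stand; what a row does not reach is not made up. A row lasts 1/8 s, in which the tool goes at most 62.5 mm and 10.7 degrees, less where a joint would pass 70% of its speed; a pose out of reach is approached as far as the arm can. A call is refused whole if a number of a shift passes 6.25 or a number of a turn 10.7, either way. A call with a gripper value outside its range is refused whole. The fingers move at their own pace and stop on an object; "newtons" is the grip in N (left out, the last holds). Time passes only in rows, so rows that do not move let the fingers close. It gives the time, the measured TCP pose, the force and the opening at its end, in the units of the state.
- monitor.read_state(): the state, without advancing time (a new reading comes with each control period).
- vision.grab_frame(name): name is "scene" or "top" or "wrist"; returns (picture, depth): 480x640x3 uint8, blue, green, red; 480x640 float32, m along the optical axis (not along the pixel's ray), 0 where there is no reading.
- vision.calibration(name): a dict with "intrinsics" (3x3 intrinsics, pixels), "camera_from_world" (4x4, takes a point from world to camera coordinates). Camera axes: x right, y up, looking along -z (the intrinsics and any distortion apply to the point x, -y, -z); pixel columns grow to the right and rows downward; lengths in m; the calibration is good to about 2 mm. A picture is of the moment at which its call begins: read the wrist's pose just before it. calibration takes no time and is no camera call; for the wrist camera it gives the pose at the moment of the call.
- arm.job_done(): hands the job in, once; it reports no verdict.
The state is a dict: "clock": time; "qpos": joint angles; "qd": joint speeds; "joint_torque": joint torques, N m; "tool_pos": TCP position; "ee_rot": TCP orientation; "ft_force": force on the tool from outside, world axes, zero at the start; "ft_torque": the same for the moment, N m; "finger_gap": opening from 0.0 (shut) to 1.0 (fully open).
Only numpy, scipy, OpenCV 4.12 (cv2) and the standard library are available. Lean on these libraries where they do the work, as an engineer would, in place of code of your own. Each camera call takes 0.05 s, during which the arm holds its last target.

## Working session

There is one attempt and no reset: what is moved stays moved. The work goes in short steps, Python scripts to look and compute and a tool call to move; the robot and the scene stay as the last step left them, time stands still between calls to the robot, and variables do not carry over. Pictures are saved under pics/ and viewed, and the job is handed in when it is done.

Besides the shell and the picture viewer there is one more tool, called after "Emit:" as name(argument=value, ...) on one line, values as JSON. apply_moves: Moves the arm, as the interface text tells. Its arguments: {"type":"object","properties":{"plan":{"type":"string"},"newtons":{"type":"number"}},"required":["plan"]}

```bash
ls; mkdir -p pics; python3 - <<'E'
from workcell import monitor, vision, arm
import cv2,numpy as np
print(monitor.read_state()); print(arm.grip_point_offset)
for n in ["scene","top","wrist"]:
    c=vision.calibration(n); print(n,c)
    p,d=vision.grab_frame(n)
    cv2.imwrite(f"pics/{n}0.png",p); np.save(f"pics/{n}0.npy",d)
    np.savez(f"pics/{n}0_cal.npz",K=c["intrinsics"],T=c["camera_from_world"])
E
```

```text
pics
{'clock': 0.0, 'qpos': array([ 1.55305329e+00,  3.59375117e-01,  1.10593253e-02, -3.34521174e-04,
       -1.22408540e+00, -2.88093171e-01]), 'qd': array([ 7.17557053e-04,  1.17323353e-03, -4.33200782e-04,  4.05724412e-05,
       -9.82479499e-05,  2.19133815e-03]), 'joint_torque': array([ 3.26777138e-05, -5.82707405e+01,  2.93048108e+01,  6.99691325e+00,
        6.94245362e-03, -1.66459645e-04]), 'tool_pos': array([0.20312484, 0.6432054 , 0.22563331]), 'ee_rot': array([ 8.16306586e-04,  9.88321784e-01, -1.52379073e-01, -4.76886234e-05]), 'ft_force': array([-0.41476614, -0.10481906,  0.68603867]), 'ft_torque': array([ 0.00493907,  0.03089075, -0.0225861 ]), 'finger_gap': 0.9977641442486729}
0.0188
scene {'intrinsics': array([[453.60264859,   0.        , 311.69956535],
       [  0.        , 453.60264859, 228.05658399],
       [  0.        ,   0.        ,   1.        ]]), 'camera_from_world': array([[-0.66442987, -0.74710387, -0.01920278,  0.33345711],
       [ 0.36245401, -0.34460267,  0.86595387, -0.2587547 ],
       [-0.65357481,  0.56840549,  0.4997551 , -0.55544103],
       [ 0
[... 236 characters left out ...]
rom_world': array([[ 0.01355775, -0.99974285, -0.01817751,  0.00579946],
       [ 0.99093017,  0.01100317,  0.13392655, -0.50399532],
       [-0.1336921 , -0.01982839,  0.99082453, -0.87402621],
       [ 0.        ,  0.        ,  0.        ,  1.        ]])}
wrist {'intrinsics': array([[430.11358972,   0.        , 311.43939927],
       [  0.        , 430.11358972, 239.20150151],
       [  0.        ,   0.        ,   1.        ]]), 'camera_from_world': array([[-0.30154145, -0.95345174,  0.00159516,  0.67374067],
       [ 0.92007921, -0.29142491, -0.26177429,  0.03159757],
       [ 0.25005402, -0.07746813,  0.9651278 , -0.39024945],
       [ 0.        ,  0.        ,  0.        ,  1.        ]])}
```

View pics/scene0.png

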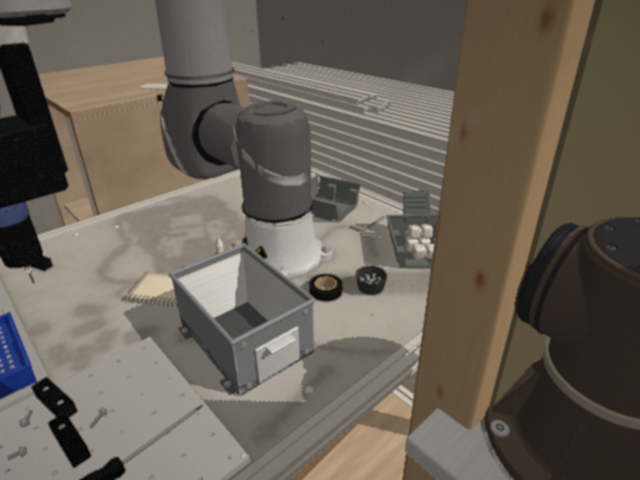

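View pics/top0.png

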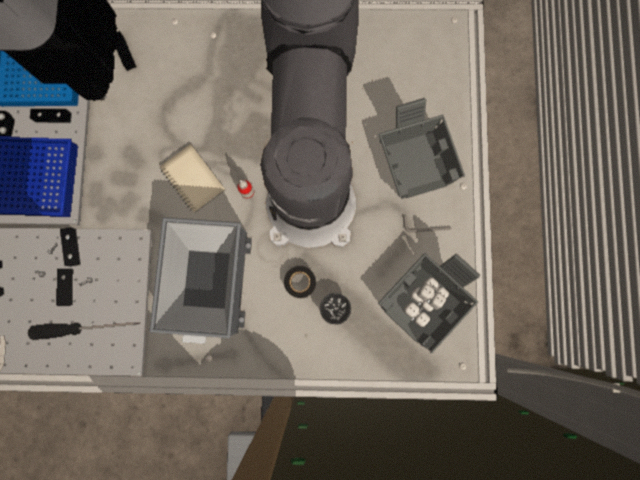

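View pics/wrist0.png

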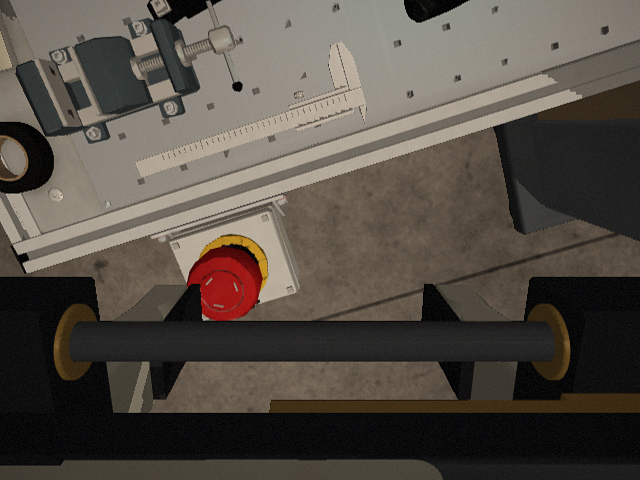

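```bash
cat > h.py <<'E'
import numpy as np,cv2
from scipy.spatial.transform import Rotation as R
def load(n):
    c=np.load(f"pics/{n}_cal.npz"); return cv2.imread(f"pics/{n}.png"),np.load(f"pics/{n}.npy"),c["K"],c["T"]
def cloud(d,K,T):
    v,u=np.mgrid[:480,:640]
    x=(u-K[0,2])/K[0,0]*d; y=(v-K[1,2])/K[1,1]*d
    P=np.stack([x,-y,-d,np.ones_like(d)],-1)
    W=P@np.linalg.inv(T).T
    W=W[...,:3].copy(); W[d<=0]=np.nan
    return W
def proj(p,K,T):
    q=T@np.append(p,1); return K[0,0]*q[0]/-q[2]+K[0,2], K[1,1]*(-q[1])/-q[2]+K[1,2]
E
python3 - <<'E'
from h import *
im,d,K,T=load("top0"); W=cloud(d,K,T)
for u,v in [(430,300),(395,345),(372,230),(470,350),(462,268),(410,112),(422,155),(200,275),(310,150),(300,283),(335,308),(350,20),(244,187),(480,200),(300,385),(20,60),(205,218),(163,220),(153,332),(240,335)]:
    print(u,v,W[v,u].round(3))
b=im[60:380,340:500]; cv2.imwrite("pics/topcrop.png",cv2.resize(b,None,fx=3.5/2,fy=3.5/2,interpolation=cv2.INTER_CUBIC))
# height map in crop
z=W[...,2]; zc=np.nan_to_num(z[60:380,340:500]); m=(np.clip(zc/0.12,0,1)*255).astype(np.uint8)
cv2.imwrite("pics/topz.png",cv2.applyColorMap(cv2.resize(m,None,fx=1.75,fy=1.75,interpolation=0),cv2.COLORMAP_JET))
E
```

```text
430 300 [ 0.396 -0.204  0.045]
395 345 [ 0.313 -0.147 -0.   ]
372 230 [ 0.529 -0.106 -0.002]
470 350 [ 0.306 -0.285  0.002]
462 268 [ 0.451 -0.25   0.089]
410 112 [ 0.734 -0.166  0.08 ]
422 155 [ 0.677 -0.203  0.004]
200 275 [0.437 0.218 0.02 ]
310 150 [0.591 0.009 0.295]
300 283 [0.426 0.031 0.   ]
335 308 [ 0.38  -0.035  0.019]
350 20 [ 0.781 -0.045  0.291]
244 187 [0.596 0.134 0.06 ]
480 200 [ 0.592 -0.317 -0.011]
300 385 [ 0.236  0.028 -0.011]
20 60 [0.728 0.429 0.275]
205 218 [ 0.549  0.217 -0.   ]
163 220 [0.526 0.265 0.104]
153 332 [ 0.33   0.306 -0.   ]
240 335 [0.327 0.142 0.002]
```

View pics/topcrop.png

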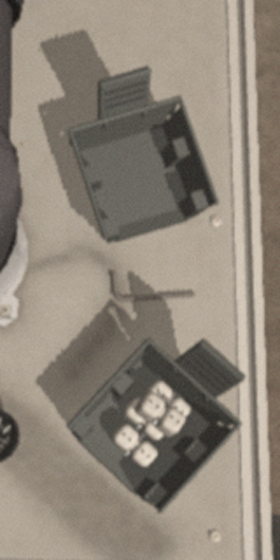

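View pics/topz.png

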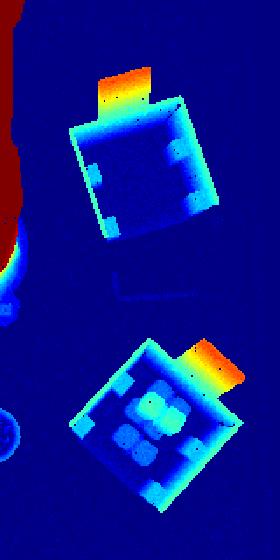

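```bash
cat > fit.py <<'E'
from h import *
from scipy.optimize import least_squares
c25,s25=np.cos(np.radians(25)),np.sin(np.radians(25))
def fit_tote(P,x0,z0=0.,verbose=True):
    # P Nx3 world; pose x,y,yaw of underside origin
    def loc(q):
        c,s=np.cos(q[2]),np.sin(q[2]); D=P-np.array([q[0],q[1],z0])
        return np.stack([c*D[:,0]+s*D[:,1],-s*D[:,0]+c*D[:,1],D[:,2]],1)
    q=np.array(x0,float)
    for it in range(6):
        L=loc(q)
        pl=(L[:,2]>.056)&(L[:,2]<.090)&(L[:,0]<-.06)&(L[:,0]>-.12)&(abs(L[:,1])<.035)
        rim=(L[:,2]>.044)&(L[:,2]<.054)&(L[:,0]>-.05)&(L[:,0]<.05)&(abs(abs(L[:,1])-.06)<.012)
        back=(L[:,2]>.044)&(L[:,2]<.054)&(abs(L[:,1])>.035)&(abs(L[:,1])<.055)&(abs(L[:,0]+.068)<.012)
        def res(q):
            L=loc(q)
            G=L[pl]-np.array([-.083,0,.073])
            r1=G[:,0]*c25+G[:,2]*s25-.0045
            r2=abs(L[rim][:,1])-.0605
            r3=np.array([ (L[pl][:,1].max()+L[pl][:,1].min())/2*5])
            return np.concatenate([r1,r2,r3])
        sol=least_squares(res,q,loss="soft_l1",f_scale=.002); q=sol.x
    L=loc(q)
    if verbose:
        r=res(q); print("n",pl.sum(),rim.sum(),"med|r|",np.median(abs(r)),"plate med",np.median(r[:pl.sum()]),"rimL",np.median(L[rim&(L[:,1]>0)][:,1]),"rimR",np.median(L[rim&(L[:,1]<0)][:,1]),"plate y",L[pl][:,1].min(),L[pl][:,1].max(),"zmax",np.nanmax(L[pl][:,2]),"back x",np.median(L[back][:,0]) )
        fl=(abs(L[:,0])<.04)&(abs(L[:,1])<.045)&(L[:,2]<.012)
        led=(abs(abs(L[:,1])-.055)<.006)&(L[:,2]>.034)&(L[:,2]<.042)
        print("floor z",np.median(L[fl][:,2]),"x range rim",np.percentile(L[rim][:,0],[1,99]))
        print("pose",q[:2].round(4),np.degrees(q[2]).round(2))
    return q,L
E
python3 - <<'E'
from fit import *
im,d,K,T=load("top0"); W=cloud(d,K,T)
def box(u0,v0,u1,v1):
    p=W[v0:v1,u0:u1].reshape(-1,3); return p[np.isfinite(p[:,0])]
bench=box(350,200,375,240); print("bench z",np.median(bench[:,2]))
qa,_=fit_tote(box(370,225,485,360),[.395,-.2,np.radians(135)])
qb,_=fit_tote(box(365,90,470,200),[.66,-.2,np.radians(-165)])
for q in (qa,qb):
    c,s=np.cos(q[2]),np.sin(q[2]);print("grip",q[0]-.083*c,q[1]-.083*s)
# hopper
h=box(145,205,262,345); r=h[(h[:,2]>.095)&(h[:,2]<.115)]
rect=cv2.minAreaRect((r[:,:2]*1000).astype(np.float32)); print("hopper rim",rect,np.median(r[:,2]))
# tall things
for u,v in [(560,150),(560,300),(520,370),(600,380),(440,450),(260,430),(350,420),(500,390),(20,100),(100,100),(60,180),(300,40),(300,100)]: print(u,v,W[v,u].round(3))
E
```

```text
bench z 0.00027870183689493455
n 447 329 med|r| 0.0008876084182188049 plate med 1.6378876870535436e-05 rimL 0.06034428120076809 rimR -0.06118754008943992 plate y -0.027984004238150242 0.030474526529260904 zmax 0.08997745279269154 back x -0.0653603897361989
floor z 0.003776522549386041 x range rim [-0.04899859  0.04870133]
pose [ 0.3884 -0.1937] 136.95
n 444 349 med|r| 0.0009696179765453644 plate med -3.4083535887521714e-05 rimL 0.06052884005726421 rimR -0.060785912515753826 plate y -0.028486813018690178 0.0282058860393431 zmax 0.08999547034479016 back x -0.06509885621606847
floor z 0.0034355270004916005 x range rim [-0.04895999  0.04872279]
pose [ 0.6574 -0.1926] -162.65
grip 0.4490317551677097 -0.250306088214118
grip 0.7365894006506855 -0.1678921709487459
hopper rim ((430.82794189453125, 205.4010009765625), (137.51881408691406, 196.96588134765625), 86.5718994140625) 0.10284042402166454
560 150 [ 0.866 -0.737 -0.532]
560 300 [ 0.411 -0.735 -0.578]
520 370 [ 0.278 -0.356  0.052]
600 380 [ 0.286 -0.396  0.226]
440 450 [ 0.188 -0.175  0.219]
260 430 [0.188 0.085 0.127]
350 420 [ 0.188 -0.061  0.049]
500 390 [ 0.203 -0.41  -0.203]
20 100 [0.771 0.578 0.038]
100 100 [0.786 0.438 0.003]
60 180 [0.613 0.489 0.033]
300 40 [0.753 0.025 0.288]
300 100 [0.67  0.024 0.276]
```

```bash
python3 - <<'E'
from h import *
for n in("top0","scene0","wrist0"):
    im,d,K,T=load(n); print(n,"cam",np.linalg.inv(T)[:3,3].round(3), d[d>0].min(),d.max())
im,d,K,T=load("scene0"); W=cloud(d,K,T)
for u,v in [(480,100),(440,400),(560,100),(580,300),(520,430),(600,260),(450,440),(20,100),(270,140),(200,130),(200,30),(20,240),(540,30),(580,30)]: print(u,v,d[v,u].round(3),W[v,u].round(3))
im,d,K,T=load("top0");
for u,v in [(600,380),(440,450),(260,430),(350,420),(520,370),(560,400),(245,450),(245,475),(310,40)]: print(u,v,d[v,u].round(3),im[v,u])
print(proj(np.array([0,0,.2]),K,T))
E
```

```text
top0 cam [ 0.382 -0.006  0.934] 0.41554824 1.8715862
scene0 cam [-0.048  0.476  0.508] 0.326762 3.0058374
wrist0 cam [0.272 0.621 0.384] 0.053965993 1.3849306
480 100 0.405 [0.159 0.094 0.402]
440 400 0.59 [0.146 0.093 0.016]
560 100 0.375 [0.1   0.072 0.408]
580 300 0.436 [0.041 0.059 0.225]
520 430 0.549 [0.055 0.059 0.017]
600 260 0.412 [0.037 0.056 0.272]
450 440 0.559 [ 0.11   0.121 -0.001]
20 100 0.671 [0.746 0.351 0.345]
270 140 0.737 [0.531 0.058 0.265]
200 130 0.883 [0.743 0.071 0.236]
200 30 0.824 [0.756 0.035 0.412]
20 240 0.749 [0.755 0.417 0.126]
540 30 0.347 [0.118 0.095 0.462]
580 30 0.351 [0.099 0.068 0.461]
600 380 0.681 [41 51 55]
440 450 0.678 [21 33 38]
260 430 0.775 [46 61 75]
350 420 0.849 [32 44 47]
520 370 0.852 [83 93 98]
560 400 0.822 [56 59 65]
245 450 0.893 [112 117 119]
245 475 0.568 [44 59 76]
310 40 0.684 [55 58 61]
(np.float64(311.8726248869026), np.float64(586.5703692174371))
```

```bash
python3 - <<'E'
from h import *
im,d,K,T=load("scene0"); W=cloud(d,K,T)
print("scene y rows: u,v,d,XYZ")
for v in (10,60,150,250,350,420,470):
    for u in range(400,640,30): print(u,v,im[v,u],W[v,u].round(3))
im,d,K,T=load("top0"); W=cloud(d,K,T)
print("top")
for v in (395,405,420,440,460,478):
    for u in range(200,640,40): print(u,v,im[v,u],W[v,u].round(3))
E
```

```text
scene y rows: u,v,d,XYZ
400 10 [65 69 72] [ 1.385 -1.329  0.329]
430 10 [64 67 72] [ 1.225 -1.331  0.336]
460 10 [63 69 73] [ 1.091 -1.349  0.341]
490 10 [54 72 88] [0.163 0.094 0.474]
520 10 [55 75 90] [0.137 0.095 0.475]
550 10 [40 57 77] [0.115 0.094 0.476]
580 10 [ 77 105 128] [0.1   0.077 0.476]
610 10 [54 73 80] [0.095 0.027 0.473]
400 60 [64 70 73] [ 1.371 -1.337  0.114]
430 60 [70 75 80] [ 1.204 -1.339  0.133]
460 60 [55 73 88] [0.184 0.093 0.433]
490 60 [54 75 91] [0.155 0.094 0.436]
520 60 [59 78 95] [0.129 0.095 0.439]
550 60 [56 76 91] [0.106 0.095 0.442]
580 60 [44 60 70] [0.101 0.047 0.436]
610 60 [55 77 84] [ 0.096 -0.011  0.43 ]
400 150 [132 142 147] [ 0.877 -0.742 -0.05 ]
430 150 [ 98 105 110] [ 0.749 -0.732 -0.014]
460 150 [58 78 95] [0.17  0.094 0.352]
490 150 [55 76 95] [0.142 0.092 0.359]
520 150 [58 78 95] [0.114 0.095 0.367]
550 150 [ 85 116 141] [0.099 0.067 0.363]
580 150 [58 78 87] [ 0.096 -0.002  0.346]
610 150 [60 81 88] [ 0.096 -0.1    0.321]
400 250 [ 96 101 102] [ 0.389 -0.125  0.038]
430 250 [156 168 176] [ 0.36  -0.182  0.026]
460 250 [58 81 96] [0.15
[... 3299 characters left out ...]
9 34 41] [ 0.189 -0.111  0.271]
440 460 [22 38 43] [ 0.189 -0.163  0.267]
480 460 [23 31 33] [ 0.188 -0.216  0.261]
520 460 [20 27 33] [ 0.188 -0.269  0.258]
560 460 [17 27 33] [ 0.188 -0.323  0.253]
600 460 [23 31 32] [ 0.188 -0.376  0.251]
200 478 [ 78  94 105] [-0.197  0.39  -0.809]
240 478 [38 54 67] [0.188 0.082 0.347]
280 478 [23 33 38] [0.188 0.037 0.345]
320 478 [25 36 36] [ 0.188 -0.009  0.342]
360 478 [24 34 38] [ 0.189 -0.055  0.34 ]
400 478 [16 27 32] [ 0.188 -0.101  0.336]
440 478 [22 31 36] [ 0.188 -0.147  0.333]
480 478 [23 33 37] [ 0.188 -0.194  0.331]
520 478 [19 29 32] [ 0.188 -0.241  0.327]
560 478 [25 30 36] [ 0.188 -0.288  0.325]
600 478 [14 31 32] [ 0.188 -0.336  0.322]
```

Emit:
apply_moves(plan="0 0 -6 -8 0 0 0; 0 0 -6 -8 0 0 0; 0 0 -6 -10 0 0 0; 0 0 -5 -10 0 0 0; 0 0 -4 -10 0 0 0; 0 0 0 0 0 0 0")

```text
clock: 0.9
tool_pos: [0.2059, 0.6672, 0.4094]
ee_rot: [0.319, 0.935, -0.149, -0.05]
ft_force: [-1.0, 1.2, -3.2]
finger_gap: 1.002
```

```bash
cat >> h.py <<'E'
def grab(n,tag):
    from workcell import monitor, vision
    c=vision.calibration(n); p,d=vision.grab_frame(n)
    cv2.imwrite(f"pics/{n}{tag}.png",p); np.save(f"pics/{n}{tag}.npy",d)
    np.savez(f"pics/{n}{tag}_cal.npz",K=c["intrinsics"],T=c["camera_from_world"])
    log()
def log():
    from workcell import monitor
    import json
    s=monitor.read_state()
    with open("log.jsonl","a") as f: f.write(json.dumps({k:np.asarray(v).tolist() for k,v in s.items()})+"\n")
    print("t",round(float(s["clock"]),2),"pos",s["tool_pos"].round(4),"q",s["qpos"].round(3),"F",s["ft_force"].round(1),"gap",round(float(s["finger_gap"]),3))
    return s
E
python3 - <<'E'
from h import *
grab("wrist","1")
im,d,K,T=load("wrist1"); W=cloud(d,K,T); print(np.linalg.inv(T)[:3,3])
for v in range(20,300,40):
    for u in range(200,640,60): print(u,v,W[v,u].round(2),end=" ")
    print()
E
```

```text
t 0.95 pos [0.2058 0.6675 0.4124] q [ 1.471  0.868  1.24  -0.237 -2.565 -0.373] F [0.1 0.8 0.7] gap 0.997
[0.30389899 0.73638351 0.53466346]
200 20 [0.34 0.49 0.04] 260 20 [0.33 0.39 0.01] 320 20 [0.31 0.29 0.  ] 380 20 [0.28 0.16 0.  ] 440 20 [ 0.26  0.01 -0.  ] 500 20 [ 0.2  -0.41 -0.13] 560 20 [ 0.19 -0.26  0.08] 620 20 [ 0.19 -0.12  0.24] 
200 60 [0.3  0.49 0.01] 260 60 [0.28 0.41 0.01] 320 60 [ 0.26  0.3  -0.  ] 380 60 [ 0.23  0.18 -0.  ] 440 60 [0.19 0.03 0.  ] 500 60 [0.19 0.09 0.16] 560 60 [0.18 0.09 0.24] 620 60 [0.17 0.09 0.31] 
200 100 [0.26 0.51 0.01] 260 100 [ 0.23  0.41 -0.01] 320 100 [ 0.15  0.09 -0.29] 380 100 [ 0.14  0.09 -0.1 ] 440 100 [0.13 0.09 0.04] 500 100 [0.13 0.09 0.16] 560 100 [0.13 0.09 0.24] 620 100 [0.12 0.09 0.32] 
200 140 [ 0.07  0.2  -0.8 ] 260 140 [ 0.05  0.12 -0.57] 320 140 [ 0.06  0.12 -0.29] 380 140 [ 0.07  0.12 -0.09] 440 140 [0.05 0.07 0.01] 500 140 [0.05 0.05 0.13] 560 140 [0.05 0.05 0.23] 620 140 [ 0.03 -0.03  0.28] 
200 180 [-0.04  0.25 -0.8 ] 260 180 [-0.08  0.12 -0.65] 320 180 [-0.05  0.12 -0.33] 380 180 [-0.02  0.12 -0.11] 440 180 [-0.02  0.08  0.01] 500 180 [-0.02  0.06  0.13] 560 180 [-0.01  0.07  0.23] 620 180 [-0.36 -0.72  0.06] 
200 220 [-0.16  0.3  -0.8 ] 260 220 [-0.27  0.09 -0.8 ] 320 220 [-0.39 -0.16 -0.8 ] 380 220 [-0.55 -0.48 -0.8 ] 440 220 [-0.12  0.08 -0.  ] 500 220 [-0.58 -0.72 -0.36] 560 220 [-0.07  0.09  0.24] 620 220 [-0.07  0.05  0.31] 
200 260 [-0.29  0.35 -0.79] 260 260 [-0.41  0.15 -0.8 ] 320 260 [-0.56 -0.11 -0.8 ] 380 260 [-0.73 -0.43 -0.8 ] 440 260 [-0.85 -0.71 -0.68] 500 260 [-0.82 -0.79 -0.41] 560 260 [-0.06  0.22  0.3 ] 620 260 [-0.06  0.18  0.36]
```

View pics/wrist1.png

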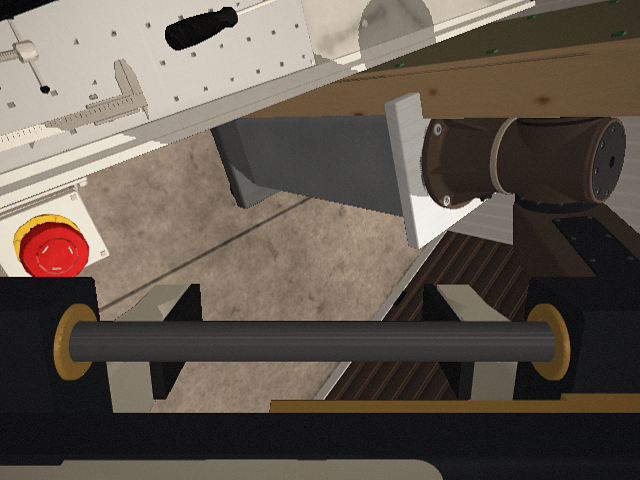

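```bash
cat >> h.py <<'E'
def Rq(q): return R.from_quat([q[1],q[2],q[3],q[0]])
def rel(pos,quat,tpos,Rt):
    """total shift in tool axes cm, rotvec in tool axes deg to reach target"""
    r=Rq(quat); return r.inv().apply(np.asarray(tpos)-pos)*100, (r.inv()*Rt).as_rotvec(degrees=True)
E
python3 - <<'E'
from h import *
s=log(); print(Rq(s["ee_rot"]).as_matrix().round(3)); print(rel(s["tool_pos"],s["ee_rot"],[.25,.45,.62],Rq(s["ee_rot"])))
E
```

```text
t 0.95 pos [0.2058 0.6675 0.4124] q [ 1.471  0.868  1.24  -0.237 -2.565 -0.373] F [0.1 0.8 0.7] gap 0.997
[[ 0.951 -0.248 -0.186]
 [-0.31  -0.759 -0.573]
 [ 0.001  0.602 -0.798]]
(array([10.96136676, 27.91404797, -4.93573708]), array([0., 0., 0.]))
```

Emit:
apply_moves(plan="2.2 5.6 -1 0 0 0 0; 2.2 5.6 -1 0 0 0 0; 2.2 5.6 -1 0 0 0 0; 2.2 5.6 -1 0 0 0 0; 2.2 5.6 -1 0 0 0 0; 0 0 0 0 0 0 0")

```text
clock: 1.7
tool_pos: [0.2486, 0.4411, 0.6299]
ee_rot: [0.295, 0.942, -0.151, -0.047]
ft_force: [-0.1, 1.0, 0.7]
finger_gap: 0.997
```

```bash
python3 - <<'E'
from h import *
grab("wrist","2")
im,d,K,T=load("wrist2"); W=cloud(d,K,T); print(np.linalg.inv(T)[:3,3])
for v in range(20,300,40):
    for u in range(200,640,60): print(u,v,W[v,u].round(2),end=" ")
    print()
E
```

```text
t 1.75 pos [0.2482 0.4426 0.6281] q [ 1.383  0.483  1.015 -0.174 -2.702 -0.262] F [-1.  -0.4  1.5] gap 0.998
[0.34500742 0.50393011 0.75976258]
200 20 [0.41 0.18 0.02] 260 20 [0.39 0.06 0.  ] 320 20 [ 0.36 -0.08  0.  ] 380 20 [ 0.33 -0.2   0.04] 440 20 [ 0.27 -0.74 -0.25] 500 20 [ 0.26 -0.41  0.17] 560 20 [ 0.24 -0.41  0.29] 620 20 [ 0.22 -0.41  0.39] 
200 60 [0.35 0.22 0.08] 260 60 [0.32 0.08 0.  ] 320 60 [ 0.29 -0.06 -0.  ] 380 60 [ 0.25 -0.22  0.  ] 440 60 [ 0.2  -0.42 -0.  ] 500 60 [ 0.19 -0.38  0.18] 560 60 [ 0.19 -0.3   0.35] 620 60 [ 0.19 -0.25  0.46] 
200 100 [0.29 0.22 0.  ] 260 100 [ 0.26  0.1  -0.  ] 320 100 [ 0.19 -0.14 -0.15] 380 100 [ 0.19 -0.1   0.1 ] 440 100 [ 0.19 -0.08  0.27] 500 100 [ 0.19 -0.07  0.38] 560 100 [ 0.19 -0.05  0.47] 620 100 [ 0.19 -0.04  0.54] 
200 140 [0.23 0.24 0.  ] 260 140 [ 0.17  0.09 -0.07] 320 140 [0.18 0.09 0.15] 380 140 [0.18 0.09 0.3 ] 440 140 [0.19 0.09 0.4 ] 500 140 [0.19 0.09 0.48] 560 140 [0.19 0.08 0.54] 620 140 [0.19 0.08 0.59] 
200 180 [ 0.05  0.12 -0.48] 260 180 [0.11 0.16 0.  ] 320 180 [0.07 0.05 0.04] 380 180 [0.12 0.09 0.28] 440 180 [0.13 0.09 0.4 ] 500 180 [0.14 0.09 0.48] 560 180 [0.15 0.09 0.55] 620 180 [0.16 0.09 0.6 ] 
200 220 [-0.14  0.11 -0.7 ] 260 220 [-0.02  0.12 -0.16] 320 220 [0.   0.08 0.06] 380 220 [0.03 0.06 0.22] 440 220 [-0.   -0.02  0.28] 500 220 [-0.41 -0.72 -0.08] 560 220 [0.11 0.09 0.55] 620 220 [0.12 0.09 0.6 ] 
200 260 [-0.32  0.14 -0.8 ] 260 260 [-0.45 -0.09 -0.8 ] 320 260 [-0.12  0.08  0.  ] 380 260 [-0.05  0.07  0.21] 440 260 [-0.08 -0.01  0.28] 500 260 [-0.58 -0.72 -0.1 ] 560 260 [-0.52 -0.72  0.12] 620 260 [-0.46 -0.72  0.29]
```

View pics/wrist2.png

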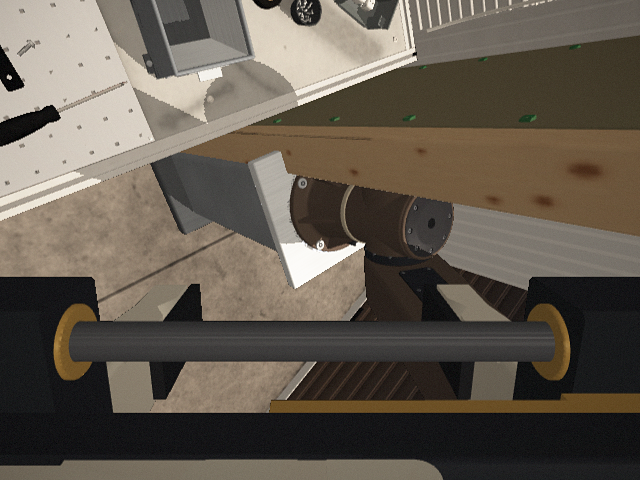

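Emit:
apply_moves(plan="0 2.9 -4.1 -3 0 0 0; 0 2.9 -4.1 -3 0 0 0; 0 2.9 -4.1 -3 0 0 0; 0 0 0 0 0 0 0")

```text
clock: 2.25
tool_pos: [0.2448, 0.394, 0.7013]
ee_rot: [0.367, 0.92, -0.136, -0.035]
ft_force: [0.4, 0.6, 0.6]
finger_gap: 0.994
```

```bash
python3 - <<'E'
from h import *
grab("wrist","3")
im,d,K,T=load("wrist3"); W=cloud(d,K,T); print(np.linalg.inv(T)[:3,3])
for v in range(20,300,40):
    for u in range(320,640,60): print(u,v,W[v,u].round(2),end=" ")
    print()
E
```

```text
t 2.3 pos [0.2448 0.3942 0.7011] q [ 1.379  0.521  1.249 -0.376 -3.047 -0.463] F [ 0.  -0.3 -0.6] gap 1.003
[0.33980634 0.47884908 0.81895109]
320 20 [ 0.39 -0.74 -0.36] 380 20 [ 0.34 -0.74 -0.1 ] 440 20 [ 0.3  -0.87  0.03] 500 20 [ 0.24 -1.28  0.03] 560 20 [ 0.27 -0.41  0.52] 620 20 [ 0.25 -0.42  0.61] 
320 60 [ 0.26 -0.74 -0.4 ] 380 60 [ 0.26 -0.42  0.12] 440 60 [ 0.24 -0.41  0.29] 500 60 [ 0.22 -0.41  0.42] 560 60 [ 0.21 -0.41  0.52] 620 60 [ 0.19 -0.44  0.61] 
320 100 [ 0.19 -0.36 -0.05] 380 100 [ 0.19 -0.28  0.21] 440 100 [ 0.19 -0.24  0.39] 500 100 [ 0.19 -0.2   0.51] 560 100 [ 0.19 -0.17  0.6 ] 620 100 [ 0.19 -0.15  0.68] 
320 140 [ 0.19 -0.    0.3 ] 380 140 [ 0.19 -0.    0.42] 440 140 [0.19 0.   0.52] 500 140 [0.19 0.   0.6 ] 560 140 [0.19 0.   0.66] 620 140 [0.19 0.01 0.71] 
320 180 [0.16 0.09 0.39] 380 180 [0.17 0.09 0.49] 440 180 [0.18 0.09 0.58] 500 180 [0.18 0.09 0.64] 560 180 [0.18 0.09 0.69] 620 180 [0.19 0.09 0.74] 
320 220 [0.05 0.02 0.28] 380 220 [0.12 0.09 0.48] 440 220 [0.13 0.09 0.57] 500 220 [0.14 0.09 0.64] 560 220 [0.14 0.09 0.69] 620 220 [0.15 0.09 0.74] 
320 260 [-0.02  0.04  0.28] 380 260 [-0.56 -0.74 -0.28] 440 260 [-0.49 -0.72  0.02] 500 260 [-0.45 -0.74  0.24] 560 260 [-0.4  -0.73  0.43] 620 260 [0.11 0.09 0.74]
```

View pics/wrist3.png

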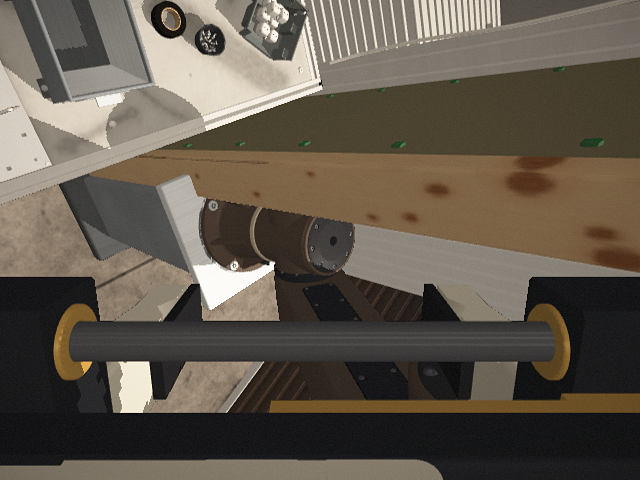

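```bash
cat > kin.py <<'E'
from h import *
import json
from scipy.optimize import least_squares
def fk(p,q,s,full=False):
    o=p[24:30]; q=np.asarray(q)+o
    ax=["z","y","y","x","y","x"]; sg=[1,1,-1,s[0],s[2],s[1]]
    Rm=R.identity(); x=np.zeros(3); pts=[]
    for i in range(6):
        x=x+Rm.apply(p[3*i:3*i+3]); pts.append(x.copy()); Rm=Rm*R.from_euler(ax[i],sg[i]*q[i])
    x=x+Rm.apply(p[18:21]); pts.append(x)
    Rm=Rm*R.from_rotvec(p[21:24])
    return (x,Rm,pts) if full else (x,Rm)
def data():
    D=[json.loads(l) for l in open("log.jsonl")]
    D.append(dict(qpos=[1.55305329e+00,3.59375117e-01,1.10593253e-02,-3.34521174e-04,-1.22408540e+00,-2.88093171e-01],tool_pos=[0.20312484,0.6432054,0.22563331],ee_rot=[8.16306586e-04,9.88321784e-01,-1.52379073e-01,-4.76886234e-05]))
    return D
def fit(D,s,reg=.02,p0=None):
    if p0 is None:
        p0=np.zeros(30); p0[5]=.3; p0[8]=.38;p0[9]=.0; p0[12]=.35;p0[18]=.28;p0[22]=np.pi/2
    p00=p0.copy()
    def res(p):
        r=[]
        for d in D:
            x,Rm=fk(p,d["qpos"],s); r+=list((x-d["tool_pos"])/.002); r+=list((Rm.inv()*Rq(d["ee_rot"])).as_rotvec()/.01)
        return np.array(r+list((p-p00)[:24]*reg/.02)+list((p[24:]-0)*reg/.05))
    return least_squares(res,p0,max_nfev=300)
E
python3 - <<'E'
from kin import *
import itertools
D=data(); print(len(D))
for s in itertools.product([1,-1],[1,-1],[1,-1]):
    best=None
    for rt in ([0,np.pi/2,0],[0,-np.pi/2,0],R.from_euler("yz",[90,90],degrees=True).as_rotvec(),R.from_euler("yz",[90,180],degrees=True).as_rotvec(),R.from_euler("yz",[90,-90],degrees=True).as_rotvec()):
        p0=np.zeros(30); p0[5]=.3; p0[8]=.38;p0[12]=.35;p0[18]=.28;p0[21:24]=rt
        f=fit(D,s,p0=p0)
        if best is None or f.cost<best.cost: best=f
    print(s,best.cost,best.x.round(3))
E
```

```text
5
(1, 1, 1) 31.1502855552436 [-0.179  0.415 -0.284 -0.426 -0.023  0.016 -0.192 -0.023  0.509 -0.324
 -0.023  0.217  0.026  0.057 -0.234 -0.057  0.057 -0.17   0.223  0.127
 -0.204  1.729  1.006 -1.232  0.289  0.616 -1.072  3.47  -0.238  1.46 ]
(1, 1, -1) 1.037925238077932 [-3.200e-02 -7.000e-03 -5.500e-02  1.900e-02 -3.000e-02  2.450e-01
  5.020e-01 -3.000e-02  3.220e-01 -4.000e-01 -3.000e-02 -3.100e-02
 -5.000e-02 -8.500e-02  3.100e-02 -3.210e-01 -8.500e-02  2.700e-02
 -4.100e-02  1.100e-02  3.800e-02 -2.282e+00  1.490e-01  2.282e+00
  1.000e-03 -9.730e-01  2.165e+00 -0.000e+00  1.000e-03 -1.443e+00]
(1, -1, 1) 3.9945058074717297 [ 9.000e-03  1.400e-02 -6.400e-02  3.700e-02 -5.400e-02  2.360e-01
 -4.880e-01 -5.400e-02  3.610e-01 -3.810e-01 -5.400e-02 -5.600e-02
 -3.100e-02  7.000e-02 -4.700e-02  4.100e-02  7.000e-02  2.800e-02
  3.210e-01  1.700e-02  1.150e-01  1.710e-01  1.562e+00  1.340e-01
  1.000e-03  9.970e-01 -2.157e+00  3.141e+00  3.130e+00 -1.376e+00]
(1, -1, -1) 1.7026111451250345 [ 1.400e-02  3.000e-03 -6.200e-02  3.900e-02 -5.000e-02  2.380e-01
 -4.870e-01 -5.000e-02  3.61
[... 885 characters left out ...]
300e-02  1.000e-03 -4.700e-02  2.000e-03 -2.100e-02  2.530e-01
  1.000e-03 -2.100e-02  5.950e-01  5.500e-02 -2.100e-02  4.000e-03
  4.050e-01  9.200e-02  4.000e-03  4.600e-02  9.200e-02 -0.000e+00
  3.260e-01 -7.000e-03  2.200e-02  1.710e-01  1.562e+00  1.350e-01
  2.000e-03  9.000e-03 -6.000e-03 -3.143e+00 -8.000e-03 -1.377e+00]
(-1, -1, -1) 0.21519354555282283 [-2.800e-02 -6.000e-03 -4.500e-02  3.000e-03 -1.900e-02  2.550e-01
  3.000e-03 -1.900e-02  5.940e-01  5.600e-02 -1.900e-02 -1.000e-03
  4.060e-01 -9.400e-02 -7.000e-03  4.700e-02 -9.400e-02 -7.000e-03
  3.270e-01 -1.000e-03  2.700e-02 -1.410e-01  1.566e+00 -1.420e-01
  0.000e+00  4.000e-03  3.000e-03 -0.000e+00  0.000e+00  1.390e+00]
```

```bash
cat >> kin.py <<'E'
LO=np.array([-3.07,-1.43,-1.02,-3.03,-3.05,-3.03]);HI=np.array([3.07,2.12,1.25,1.67,0,3.03])
S=(-1,-1,-1)
def getp(): return np.load("p.npy")
def ik(p,x,Rt,q0):
    def res(q):
        a,b=fk(p,q,S); return np.r_[(a-x)/.001,(b.inv()*Rt).as_rotvec()/.005]
    f=least_squares(res,np.clip(q0,LO+1e-3,HI-1e-3),bounds=(LO,HI)); a,b=fk(p,f.x,S)
    return f.x,np.linalg.norm(a-x),np.degrees((b.inv()*Rt).magnitude())
E
python3 - <<'E'
from kin import *
D=data(); p0=np.zeros(30); p0[5]=.3; p0[8]=.38;p0[12]=.35;p0[18]=.28;p0[21:24]=[0,np.pi/2,0]
f=fit(D,S,p0=p0);
for rt in ([0,-np.pi/2,0],R.from_euler("yz",[90,90],degrees=True).as_rotvec(),R.from_euler("yz",[90,180],degrees=True).as_rotvec(),R.from_euler("yz",[90,-90],degrees=True).as_rotvec()):
    p0[21:24]=rt; g=fit(D,S,p0=p0); f=g if g.cost<f.cost else f
p=f.x; np.save("p.npy",p); print(f.cost)
s=D[-2]; R0=Rq(s["ee_rot"]); q=np.array(s["qpos"])
print(R0.as_matrix().round(2))
for z,t in [(.6,0),(.5,-10),(.45,-20),(.4,-30),(.4,-40),(.4,-50),(.4,-60)]:
    Rt=R0*R.from_euler("x",t,degrees=True); q,e,a=ik(p,np.array([.245,.40,z]),Rt,q); print(z,t,q.round(2),e.round(4),a.round(2),fk(p,q,S,True)[2][4].round(2))
E
```

```text
0.21519354555282283
[[ 0.96 -0.22 -0.16]
 [-0.28 -0.69 -0.67]
 [ 0.04  0.68 -0.73]]
0.6 0 [ 1.4   0.43  0.76 -0.1  -2.65 -0.19] 0.0 0.0 [0.24 0.66 0.88]
0.5 -10 [ 1.39  0.48  0.52 -0.1  -2.53 -0.17] 0.0 0.0 [0.25 0.7  0.73]
0.45 -20 [ 1.38  0.57  0.44 -0.12 -2.54 -0.17] 0.0 0.0 [0.26 0.73 0.63]
0.4 -30 [ 1.38  0.67  0.37 -0.13 -2.55 -0.16] 0.0 0.0 [0.27 0.76 0.52]
0.4 -40 [ 1.37  0.73  0.36 -0.16 -2.64 -0.18] 0.0 0.0 [0.28 0.77 0.46]
0.4 -50 [ 1.37  0.79  0.33 -0.19 -2.73 -0.21] 0.0 0.0 [0.28 0.78 0.39]
0.4 -60 [ 1.36  0.84  0.29 -0.24 -2.81 -0.24] 0.0 0.0 [0.29 0.77 0.33]
```

Emit:
apply_moves(plan="0 -3.4 3.6 -7.5 0 0 0; 0 -3.8 3.2 -7.5 0 0 0; 0 -4.2 2.6 -7.5 0 0 0; 0 -4.5 2.1 -7.5 0 0 0; 0 -4.8 1.5 -7.5 0 0 0; 0 -4.9 0.9 -7.5 0 0 0; 0 0 0 0 0 0 0")

```text
clock: 3.18
tool_pos: [0.2525, 0.3942, 0.3966]
ee_rot: [0.688, 0.712, -0.112, -0.086]
ft_force: [0.4, 0.9, -1.0]
finger_gap: 0.997
```

```bash
python3 - <<'E'
from h import *
grab("wrist","4")
im,d,K,T=load("wrist4"); W=cloud(d,K,T); print(np.linalg.inv(T)[:3,3],-T[2,:3])
for v in range(20,300,40):
    for u in range(320,640,60): print(u,v,W[v,u].round(2),end=" ")
    print()
E
```

```text
t 3.23 pos [0.2531 0.3943 0.4008] q [ 1.359  0.744  0.305 -0.143 -2.648 -0.162] F [-0.1  0.6  1.6] gap 1.001
[0.36531563 0.52546039 0.40476719] [-0.52014209 -0.85287729 -0.04530476]
320 20 [ 0.22 -1.35  0.38] 380 20 [ 0.21 -1.34  0.61] 440 20 [ 0.29 -0.4   0.62] 500 20 [ 0.19 -1.34  1.07] 560 20 [ 0.28 -0.41  0.85] 620 20 [ 0.27 -0.41  0.97] 
320 60 [ 0.22 -0.41  0.39] 380 60 [ 0.21 -0.42  0.51] 440 60 [ 0.21 -0.41  0.63] 500 60 [ 0.21 -0.41  0.75] 560 60 [ 0.2  -0.41  0.87] 620 60 [ 0.2  -0.41  0.99] 
320 100 [ 0.19 -0.21  0.39] 380 100 [ 0.19 -0.19  0.49] 440 100 [ 0.19 -0.18  0.58] 500 100 [ 0.19 -0.17  0.67] 560 100 [ 0.19 -0.16  0.76] 620 100 [ 0.19 -0.14  0.84] 
320 140 [ 0.19 -0.    0.39] 380 140 [0.19 0.01 0.47] 440 140 [0.19 0.01 0.54] 500 140 [0.19 0.02 0.61] 560 140 [0.19 0.03 0.67] 620 140 [0.19 0.03 0.74] 
320 180 [0.18 0.09 0.39] 380 180 [0.18 0.09 0.46] 440 180 [0.17 0.09 0.52] 500 180 [0.17 0.09 0.59] 560 180 [0.17 0.09 0.65] 620 180 [0.17 0.09 0.71] 
320 220 [0.13 0.09 0.39] 380 220 [0.13 0.09 0.46] 440 220 [0.12 0.09 0.53] 500 220 [0.12 0.09 0.6 ] 560 220 [0.12 0.09 0.66] 620 220 [0.12 0.09 0.73] 
320 260 [-0.48 -0.72  0.37] 380 260 [-0.49 -0.72  0.57] 440 260 [-0.49 -0.72  0.78] 500 260 [-0.51 -0.74  0.99] 560 260 [-0.51 -0.73  1.19] 620 260 [-0.51 -0.73  1.4 ]
```

View pics/wrist4.png

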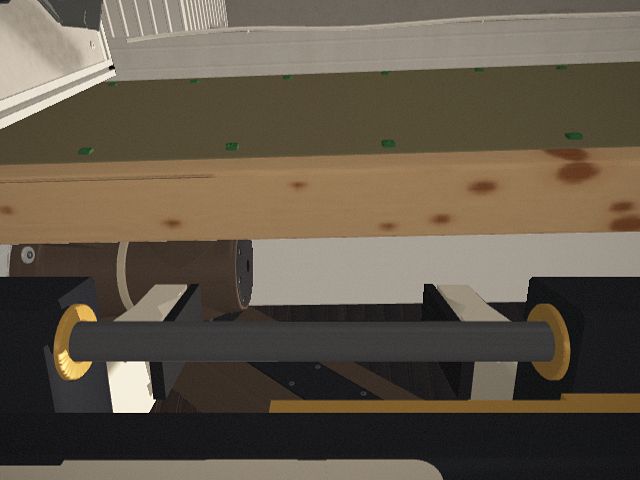

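```bash
cat > kin2.py <<'E'
from kin import *
# p: d1,a1,a2,ex,ez? ,d4,La,Lb,d6,  q6off, d5z
def expand(v):
    d1,a1,a2,ez,d4,La,Lb,d6,q6=v
    p=np.zeros(30); p[5]=d1; p[3]=a1; p[8]=a2; p[11]=ez; p[9]=d4; p[10]=La; p[13]=Lb; p[18]=d6
    p[21:24]=[0,np.pi/2,0]; p[29]=q6
    return p
def fit2(D,free=slice(None)):
    best=None
    for q6 in (0,np.pi/2,-np.pi/2,np.pi):
        v0=np.array([.2,0,.59,0,.46,0,-.19,.37,q6])
        def res(v):
            p=expand(v); r=[]
            for d in D:
                x,Rm=fk(p,d["qpos"],S); r+=list((x-d["tool_pos"])/.002); r+=list((Rm.inv()*Rq(d["ee_rot"])).as_rotvec()/.01)
            return np.array(r)
        f=least_squares(res,v0)
        if best is None or f.cost<best.cost: best=f
    return best
E
python3 - <<'E'
from kin2 import *
f=fit2(data()); print(f.cost,f.x.round(4)); C=np.linalg.pinv(f.jac.T@f.jac); print(np.sqrt(np.diag(C)).round(4)); print(f.fun.round(1).reshape(-1,6))
np.save("p.npy",expand(f.x))
E
```

```text
1.3084377002114754e-12 [ 0.1988  0.      0.6016  0.      0.4636  0.     -0.1918  0.378  -4.7124]
[0.0041 0.004  0.0048 0.0029 0.0033 0.0121 0.0125 0.0024 0.0041]
[[-0.  0.  0.  0.  0.  0.]
 [-0.  0.  0.  0.  0.  0.]
 [-0.  0.  0.  0.  0.  0.]
 [-0.  0. -0.  0. -0.  0.]
 [-0.  0.  0.  0. -0.  0.]
 [ 0. -0. -0. -0.  0. -0.]]
```

```bash
python3 - <<'E'
from kin2 import *
D=data()
for n,di in [("wrist1",0),("wrist2",2),("wrist3",3),("wrist4",4)]:
    im,d,K,T=load(n); W=cloud(d,K,T)
    # match
    cam=np.linalg.inv(T)[:3,3]
    dd=min(D,key=lambda e:np.linalg.norm(np.array(e["tool_pos"])-cam))
    q=dd["qpos"]
    P=W[::2,::2].reshape(-1,3); ok=np.isfinite(P[:,0])&(np.hypot(P[:,0],P[:,1])<.6)&(P[:,2]>.02)&~((P[:,0]>.085)&(P[:,1]<.11))
    P=P[ok]; R1=R.from_euler("z",q[0]); L=R1.inv().apply(P)-[0,0,.1988]
    A=R.from_euler("y",q[1]).inv().apply(L)
    m=(A[:,2]>.12)&(A[:,2]<.55)&(abs(A[:,0])<.12)&(abs(A[:,1])<.3)
    print(n,np.round(q[:3],2),m.sum(), np.percentile(A[m],[2,50,98],axis=0).round(3).tolist() if m.sum() else "")
    m=(np.hypot(L[:,0],L[:,1])<.2)&(L[:,2]>-.15)&(L[:,2]<.2)
    print("  base",m.sum(),np.percentile(L[m],[1,25,50,75,99],axis=0).round(3).tolist())
E
```

```text
wrist1 [1.47 0.87 1.24] 1351 [[-0.054, 0.074, 0.124], [0.02, 0.076, 0.196], [0.068, 0.124, 0.274]]
  base 4935 [[-0.035, -0.075, -0.145], [0.05, -0.031, -0.037], [0.063, 0.018, 0.031], [0.072, 0.075, 0.077], [0.18, 0.145, 0.164]]
wrist2 [1.38 0.52 1.25] 859 [[-0.069, 0.075, 0.122], [0.049, 0.082, 0.205], [0.062, 0.167, 0.368]]
  base 3034 [[-0.048, -0.06, -0.145], [0.039, -0.017, -0.007], [0.061, 0.028, 0.059], [0.069, 0.076, 0.081], [0.156, 0.153, 0.178]]
wrist3 [1.38 0.52 1.25] 1588 [[-0.057, 0.074, 0.127], [0.017, 0.076, 0.34], [0.066, 0.151, 0.42]]
  base 2624 [[-0.05, -0.059, -0.145], [0.038, -0.016, -0.004], [0.06, 0.028, 0.067], [0.068, 0.075, 0.081], [0.139, 0.117, 0.193]]
wrist4 [1.36 0.74 0.3 ] 1917 [[-0.055, 0.074, 0.127], [0.023, 0.076, 0.227], [0.069, 0.127, 0.334]]
  base 4103 [[-0.015, -0.06, -0.144], [0.058, -0.031, -0.055], [0.066, 0.005, 0.033], [0.127, 0.076, 0.078], [0.182, 0.16, 0.192]]
```

```bash
python3 - <<'E'
from kin2 import *
for n in("top0","scene0"):
    im,d,K,T=load(n); W=cloud(d,K,T).reshape(-1,3); W=W[np.isfinite(W[:,0])]
    m=(W[:,0]>.45)&(W[:,0]<1)&(W[:,1]>-.12)&(W[:,1]<.16)&(W[:,2]>.1)
    A=W[m]
    for z0 in np.arange(.1,.6,.08):
        B=A[(A[:,2]>=z0)&(A[:,2]<z0+.08)]
        if len(B)>20: print(n,round(z0,2),len(B),B.min(0).round(3),B.max(0).round(3))
    m=(W[:,0]>.6)&(W[:,0]<1)&(W[:,1]>.16)&(W[:,1]<.5)&(W[:,2]>.05)
    B=W[m]; print("fore",len(B),B.min(0).round(3),B.max(0).round(3))
E
```

```text
top0 0.1 891 [ 0.45 -0.06  0.1 ] [0.795 0.16  0.18 ]
top0 0.18 2903 [ 0.513 -0.06   0.18 ] [0.812 0.085 0.26 ]
top0 0.26 13884 [ 0.514 -0.058  0.26 ] [0.827 0.085 0.34 ]
top0 0.34 1182 [ 0.749 -0.039  0.34 ] [0.778 0.065 0.382]
fore 9323 [0.635 0.265 0.05 ] [0.834 0.44  0.554]
scene0 0.1 4154 [ 0.451 -0.043  0.1  ] [0.91  0.159 0.18 ]
scene0 0.18 6040 [ 0.512 -0.037  0.18 ] [0.924 0.092 0.26 ]
scene0 0.26 6033 [ 0.514 -0.042  0.26 ] [0.927 0.089 0.34 ]
scene0 0.34 3083 [ 0.747 -0.042  0.34 ] [0.85  0.082 0.42 ]
scene0 0.42 1720 [ 0.749 -0.038  0.42 ] [0.842 0.08  0.462]
fore 12097 [0.635 0.273 0.051] [0.834 0.451 0.481]
```

```bash
cat > plan.py <<'E'
from kin2 import *
P=getp()
def links(q):
    """sample points (x,r) on arm for collision"""
    q=np.asarray(q)
    R1=R.from_euler("z",q[0]); R2=R1*R.from_euler("y",q[1]); R3=R2*R.from_euler("y",-q[2]); R4=R3*R.from_euler("x",-q[3]); R5=R4*R.from_euler("y",-q[4]); R6=R5*R.from_euler("x",-(q[5]+P[29]))
    o=np.array([0,0,.1988]); out=[]
    def seg(a,b,r,n,name):
        for t in np.linspace(0,1,n): out.append((a+(b-a)*t,r,name))
    y=lambda Rm,v:Rm.apply([0,v,0])
    seg(o+y(R1,.137),o+y(R1,.137)+R2.apply([0,0,.6016]),.063,13,"upper")
    el=o+R2.apply([0,0,.6016]); seg(el+y(R2,.14),el,.065,4,"elbow")
    E=el+R3.apply([.4636,0,0]); seg(el,E,.06,10,"fore")
    Wc=E+R4.apply([0,-.1918,0]); seg(E,Wc,.055,5,"wrist")
    tz=R5.apply([1,0,0]); tcp=Wc+tz*.378
    # gripper body: begins 47mm behind grasp point => 66 behind TCP
    Rt=R6*R.from_rotvec([0,np.pi/2,0]); ty=Rt.apply([0,1,0]); tx=Rt.apply([1,0,0])
    seg(Wc,Wc+tz*.2,.05,6,"hand")
    for u in (-.096,-.05,0,.05,.096):
        for v in (-.03,0,.03):
            for h in (.07,.11,.15): out.append((tcp-tz*h+ty*u+tx*v,.01,"body"))
    for u in (-.065,.065):
        for h in (0,.03,.06): out.append((tcp-tz*h+ty*u,.01,"finger"))
    return out
def boxd(p,lo,hi):
    d=np.maximum(np.maximum(lo-p,p-hi),0); n=np.linalg.norm(d)
    if n>0: return n
    return -np.min(np.minimum(p-lo,hi-p))
BOX=[("wall",np.array([.1,-2,-1]),np.array([.188,.095,3])),
("wall2",np.array([.15,-.6,-1]),np.array([.30,-.41,3])),
("bench",np.array([.2,-.35,-1]),np.array([1.2,1,0.])),
("foot",np.array([.51,-.07,0]),np.array([.69,.10,.30])),
("body",np.array([.69,-.07,0]),np.array([.945,.10,.9])),
("cfore",np.array([.63,.165,.28]),np.array([.89,.45,2])),
("hopper",np.array([.33,.13,0]),np.array([.535,.285,.106])),
]
def clear(q,skip=()):
    best=(9,"")
    L=links(q)
    for p,r,n in L:
        for b,lo,hi in BOX:
            if b in skip: continue
            if b.startswith("wall") and n=="upper" and False: continue
            d=boxd(p,lo,hi)-r
            if d<best[0]: best=(d,n+"-"+b)
    return best
def alliks(x,Rt,n=60,seed=0):
    rng=np.random.default_rng(seed); S_=[]
    for _ in range(n):
        q0=LO+(HI-LO)*rng.random(6)
        q,e,a=ik(P,x,Rt,q0)
        if e<.001 and a<.3 and not any(np.linalg.norm(q-s)<.05 for s in S_): S_.append(q)
    return S_
def tote_tool(yaw,flip,beta=0,pitch=0):
    """tool rotation for tote with yaw (deg) pitch nose-down(deg), tool lean 25, roll beta about jaw axis"""
    Rt=R.from_euler("z",yaw,degrees=True)*R.from_euler("y",pitch,degrees=True)
    s,c=np.sin(np.radians(25)),np.cos(np.radians(25))
    z=np.array([s,0,-c]); y=np.array([c,0,s])*flip; x=np.cross(y,z)
    return Rt*R.from_matrix(np.stack([x,y,z],1))*R.from_euler("y",beta,degrees=True)
E
python3 - <<'E'
from plan import *
print(clear(data()[-1]["qpos"]),clear(data()[-2]["qpos"]))
g=np.array([.449,-.2503,.073])
for flip in(1,-1):
  for beta in (-60,-30,0,30,60):
    Rt=tote_tool(136.95,flip,beta); x=g+Rt.apply([0,0,.0188])
    for q in alliks(x,Rt,25): print(flip,beta,q.round(2),[ (round(float(c[0]),3),c[1]) for c in [clear(q)]])
E
```

```text
(np.float64(0.0861476127284167), 'elbow-wall') (np.float64(0.15209192799201482), 'upper-wall')
1 -60 [-0.89  0.67 -0.1  -0.98 -1.49  0.34] [(-0.106, 'upper-wall')]
1 -30 [-0.59  0.53 -0.1  -0.61 -1.33 -0.01] [(-0.091, 'upper-wall')]
1 0 [-0.28  0.52 -0.16 -0.2  -1.29 -0.38] [(-0.067, 'upper-wall')]
1 30 [-0.03  0.62 -0.24  0.14 -1.37 -0.68] [(-0.026, 'upper-wall')]
1 60 [ 0.15  0.79 -0.32  0.39 -1.52 -0.89] [(-0.095, 'wrist-foot')]
-1 -60 [ 0.15  0.79 -0.32  0.39 -1.52  2.25] [(-0.095, 'wrist-foot')]
-1 -30 [-0.03  0.62 -0.24  0.14 -1.37  2.46] [(-0.026, 'upper-wall')]
-1 0 [-0.28  0.52 -0.16 -0.2  -1.29  2.76] [(-0.067, 'upper-wall')]
-1 60 [-0.89  0.67 -0.1  -0.98 -1.49 -2.8 ] [(-0.106, 'upper-wall')]
```

```bash
python3 - <<'E'
from plan import *
def pairs(q):
    r={}
    for p,rad,n in links(q):
        for b,lo,hi in BOX:
            d=boxd(p,lo,hi)-rad; k=n+"-"+b
            if d<r.get(k,9): r[k]=d
    return {k:round(float(v),3) for k,v in sorted(r.items(),key=lambda t:t[1]) if v<.04}
g=np.array([.449,-.2503,.073]); q=np.array([-0.03,0.62,-0.24,0.14,-1.37,-0.68])
for beta in (30,35,40,45,50,55):
    Rt=tote_tool(136.95,1,beta); x=g+Rt.apply([0,0,.0188]); q,e,a=ik(P,x,Rt,q); print(beta,q.round(3),pairs(q))
E
```

```text
30 [-0.028  0.621 -0.236  0.136 -1.373 -0.677] {'upper-wall': -0.026, 'fore-body': -0.023, 'fore-foot': -0.022, 'wrist-body': -0.022, 'wrist-foot': -0.017, 'finger-bench': 0.021}
35 [ 0.006  0.646 -0.249  0.183 -1.395 -0.717] {'fore-foot': -0.042, 'wrist-foot': -0.037, 'wrist-body': -0.024, 'fore-body': -0.022, 'upper-wall': -0.02, 'finger-bench': 0.022}
40 [ 0.038  0.672 -0.262  0.228 -1.419 -0.756] {'fore-foot': -0.063, 'wrist-foot': -0.058, 'wrist-body': -0.036, 'fore-body': -0.02, 'upper-wall': -0.016, 'finger-bench': 0.023}
45 [ 0.067  0.701 -0.276  0.27  -1.443 -0.792] {'fore-foot': -0.085, 'wrist-foot': -0.08, 'wrist-body': -0.038, 'fore-body': -0.016, 'upper-wall': -0.013, 'hand-body': 0.018, 'hand-foot': 0.019, 'finger-bench': 0.024, 'body-bench': 0.036}
50 [ 0.095  0.731 -0.29   0.311 -1.468 -0.826] {'fore-foot': -0.099, 'wrist-foot': -0.094, 'wrist-body': -0.053, 'fore-body': -0.011, 'upper-wall': -0.01, 'hand-body': -0.004, 'hand-foot': -0.001, 'finger-bench': 0.025, 'body-bench': 0.031}
55 [ 0.121  0.762 -0.304  0.349 -1.494 -0.859] {'wrist-foot': -0.091, 'fore-foot': -0.086, 'wrist-body': -0.059, 'hand-body': -0.025, 'hand-foot': -0.016, 'upper-wall': -0.008, 'fore-body': -0.005, 'finger-bench': 0.026, 'body-bench': 0.027, 'fore-cfore': 0.033}
```

```bash
time python3 - <<'E'
from plan import *
g=np.array([.449,-.2503,.073])
for flip,beta in ((1,0),(1,30),(1,-40),(1,90),(1,-90),(1,180),(1,140)):
    Rt=tote_tool(136.95,flip,beta); x=g+Rt.apply([0,0,.0188])
    for q in alliks(x,Rt,150,1): print(flip,beta,q.round(2),clear(q))
E
```

```text
1 0 [-0.28  0.52 -0.16 -0.2  -1.29 -0.38] (np.float64(-0.06701140968287381), 'upper-wall')
1 30 [-0.03  0.62 -0.24  0.14 -1.37 -0.68] (np.float64(-0.025946331841515402), 'upper-wall')
1 -40 [-0.69  0.56 -0.1  -0.74 -1.37  0.11] (np.float64(-0.10176054552999314), 'upper-wall')
1 90 [ 0.25  1.01 -0.42  0.57 -1.69 -1.06] (np.float64(-0.08571476268511086), 'wrist-foot')
1 -90 [-1.09  0.91 -0.13 -1.27 -1.74  0.64] (np.float64(-0.11892550851682625), 'hand-wall2')
1 180 [ 0.04  1.67 -0.72  0.58 -2.56 -1.9 ] (np.float64(-0.2127614990547368), 'hand-bench')
1 140 [ 0.27  1.41 -0.63  0.76 -2.04 -1.39] (np.float64(-0.23141097975734293), 'wrist-bench')
real	0m52.706s
user	0m53.204s
sys	0m0.092s
```

```bash
cat >> plan.py <<'E'
def pairs(q,th=.04):
    r={}
    for p,rad,n in links(q):
        for b,lo,hi in BOX:
            d=boxd(p,lo,hi)-rad; k=n+"-"+b
            if d<r.get(k,9): r[k]=d
    return {k:round(float(v),3) for k,v in sorted(r.items(),key=lambda t:t[1]) if v<th}
E
python3 - <<'E'
from plan import *
yaw=17.35; c,s=np.cos(np.radians(yaw)),np.sin(np.radians(yaw))
g=np.array([.6574-.083*c,-.1926-.083*s,.111]); print(g)
for flip in (1,-1):
  for beta in (-75,-60,-45,-30,-15,0,30,60):
    Rt=tote_tool(yaw,flip,beta); x=g+Rt.apply([0,0,.0188])
    for q in alliks(x,Rt,12,1): print(flip,beta,q.round(2),pairs(q,.02))
E
```

```text
[ 0.57817642 -0.21735126  0.111     ]
1 0 [-0.19  0.26 -0.4  -0.39 -0.55 -2.35] {'elbow-wall': -0.101, 'fore-wall': -0.096, 'upper-wall': -0.052}
1 30 [-0.48  0.52  0.02 -0.7  -1.27 -1.96] {'upper-wall': -0.082, 'elbow-wall': 0.011, 'fore-wall': 0.016}
1 60 [-0.57  0.82  0.37 -0.84 -1.85 -1.93] {'upper-wall': -0.084}
-1 -75 [-0.58  0.97  0.52 -0.94 -2.1   1.18] {'upper-wall': -0.089}
-1 -60 [-0.57  0.82  0.37 -0.84 -1.85  1.22] {'upper-wall': -0.084}
-1 -45 [-0.54  0.67  0.2  -0.77 -1.57  1.22] {'upper-wall': -0.089}
-1 -30 [-0.48  0.52  0.02 -0.7  -1.27  1.18] {'upper-wall': -0.082, 'elbow-wall': 0.011, 'fore-wall': 0.016}
-1 -15 [-0.37  0.38 -0.17 -0.6  -0.94  1.07] {'upper-wall': -0.077, 'elbow-wall': -0.047, 'fore-wall': -0.042}
-1 0 [-0.19  0.26 -0.4  -0.39 -0.55  0.79] {'elbow-wall': -0.101, 'fore-wall': -0.096, 'upper-wall': -0.052}
```

```bash
cat >> plan.py <<'E'
from scipy.spatial.transform import Slerp
def path(q,x0,R0,x1,R1,n,show=True):
    sl=Slerp([0,1],R.concatenate([R0,R1]))
    for t in np.linspace(0,1,n+1)[1:]:
        x=x0+(x1-x0)*t; Rt=sl([t])[0]
        qn,e,a=ik(P,x,Rt,q)
        if show: print(round(t,2),x.round(3),qn.round(2),"dq",round(float(abs(qn-q).max()),2),"err",round(e*1000,1),round(a,1),list(pairs(qn,.05).items())[:4])
        q=qn
    return q
def cur():
    from workcell import monitor
    s=monitor.read_state(); return np.array(s["qpos"]),np.array(s["tool_pos"]),Rq(s["ee_rot"])
E
python3 - <<'E'
from plan import *
q,x,R0=cur()
RG=tote_tool(136.95,1,0)
print((R0.inv()*RG).as_rotvec(degrees=True), RG.as_matrix().round(3))
q=path(q,x,R0,np.array([.40,.20,.40]),RG,10)
print()
q=path(q,np.array([.40,.20,.40]),RG,np.array([.44,-.24,.25]),RG,11)
E
```

```text
[  36.46579887 -100.63546707   66.21040984] [[-0.683 -0.662 -0.309]
 [-0.731  0.619  0.288]
 [ 0.     0.423 -0.906]]
0.1 [0.268 0.375 0.401] [ 1.25  0.71  0.37 -0.28 -2.65 -0.4 ] dq 0.23 err 0.0 0.0 []
0.2 [0.282 0.355 0.401] [ 1.14  0.67  0.41 -0.38 -2.63 -0.59] dq 0.2 err 0.0 0.0 []
0.3 [0.297 0.336 0.401] [ 1.04  0.62  0.43 -0.44 -2.57 -0.75] dq 0.15 err 0.0 0.0 []
0.4 [0.312 0.317 0.4  ] [ 0.95  0.55  0.42 -0.47 -2.49 -0.87] dq 0.12 err 0.0 0.0 [('wrist-cfore', 0.028), ('hand-cfore', 0.033)]
0.5 [0.327 0.297 0.4  ] [ 0.86  0.48  0.4  -0.48 -2.4  -0.96] dq 0.1 err 0.0 0.0 [('wrist-cfore', -0.035), ('hand-cfore', -0.03)]
0.6 [0.341 0.278 0.4  ] [ 0.77  0.41  0.36 -0.48 -2.29 -1.04] dq 0.11 err 0.0 0.0 [('wrist-cfore', -0.043), ('hand-cfore', -0.038), ('elbow-wall', 0.007), ('fore-wall', 0.012)]
0.7 [0.356 0.258 0.4  ] [ 0.7   0.33  0.31 -0.47 -2.17 -1.11] dq 0.12 err 0.0 0.0 [('wrist-cfore', -0.037), ('elbow-wall', -0.037), ('hand-cfore', -0.032), ('fore-wall', -0.032)]
0.8 [0.371 0.239 0.4  ] [ 0.63  0.24  0.25 -0.45 -2.04 -1.17] dq 0.13 err 0.0 0.0 [('elbow-wall', -0.077), ('fore
[... 1446 characters left out ...]
066), ('upper-wall', -0.022)]
0.73 [ 0.429 -0.12   0.291] [-0.08  0.2  -0.02 -0.27 -1.69 -0.66] dq 0.07 err 0.0 0.0 [('elbow-wall', -0.091), ('fore-wall', -0.082), ('upper-wall', -0.031)]
0.82 [ 0.433 -0.16   0.277] [-0.15  0.25 -0.01 -0.24 -1.68 -0.59] dq 0.07 err 0.0 0.0 [('elbow-wall', -0.108), ('fore-wall', -0.103), ('upper-wall', -0.044), ('fore-body', 0.043)]
0.91 [ 0.436 -0.2    0.264] [-0.21  0.29  0.01 -0.22 -1.67 -0.52] dq 0.07 err 0.0 0.0 [('elbow-wall', -0.085), ('fore-wall', -0.08), ('upper-wall', -0.057), ('fore-body', 0.044)]
1.0 [ 0.44 -0.24  0.25] [-0.27  0.34  0.03 -0.2  -1.66 -0.46] dq 0.06 err 0.0 0.0 [('upper-wall', -0.066), ('elbow-wall', -0.062), ('fore-wall', -0.057)]
```

```bash
python3 - <<'E'
from plan import *
yaw=17.35; c,s=np.cos(np.radians(yaw)),np.sin(np.radians(yaw))
g=np.array([.6574-.083*c,-.1926-.083*s,.111])
for beta in (-15,-30,-45,-60):
    Rt=tote_tool(yaw,1,beta); x=g+Rt.apply([0,0,.0188])
    for q in alliks(x,Rt,60,3): print(beta,q.round(2),pairs(q,.02))
E
python3 - <<'E'
from plan import *
q,x,R0=cur()
Rd=Rq([8.16306586e-04,9.88321784e-01,-1.52379073e-01,-4.76886234e-05]) # tool down start, az 72.5
r=.46; qq=np.array([1.3,.2,-.1,0,-1.2,-.3])
for az in (60,50,45,40,35,30,25,20,15,10):
    Rt=R.from_euler("z",az-72.5,degrees=True)*Rd; xx=np.array([r*np.cos(np.radians(az)),r*np.sin(np.radians(az)),.33])
    qq,e,a=ik(P,xx,Rt,qq); print(az,xx.round(3),qq.round(2),round(e*1000,1),list(pairs(qq,.06).items())[:4])
az=50;Rt=R.from_euler("z",az-72.5,degrees=True)*Rd; xx=np.array([r*np.cos(np.radians(az)),r*np.sin(np.radians(az)),.33])
print((R0.inv()*Rt).as_rotvec(degrees=True))
path(q,x,R0,xx,Rt,10)
E
```

```text
60 [0.23  0.398 0.33 ] [ 1.48 -0.06 -0.26 -0.   -1.37 -0.43] 0.0 [('fore-wall', 0.031), ('elbow-wall', 0.038)]
50 [0.296 0.352 0.33 ] [ 1.3  -0.06 -0.26 -0.   -1.37 -0.43] 0.0 [('fore-wall', 0.011), ('elbow-wall', 0.044)]
45 [0.325 0.325 0.33 ] [ 1.22 -0.06 -0.26 -0.   -1.37 -0.43] 0.0 [('fore-wall', 0.001), ('elbow-wall', 0.047)]
40 [0.352 0.296 0.33 ] [ 1.13 -0.06 -0.26 -0.   -1.37 -0.43] 0.0 [('fore-wall', -0.009), ('elbow-wall', 0.05)]
35 [0.377 0.264 0.33 ] [ 1.04 -0.06 -0.26 -0.   -1.37 -0.43] 0.0 [('fore-wall', -0.018), ('elbow-wall', 0.053)]
30 [0.398 0.23  0.33 ] [ 0.95 -0.06 -0.26 -0.   -1.37 -0.43] 0.0 [('fore-wall', -0.027), ('elbow-wall', 0.056)]
25 [0.417 0.194 0.33 ] [ 0.87 -0.06 -0.26 -0.   -1.37 -0.43] 0.0 [('fore-wall', -0.035), ('elbow-wall', 0.058)]
20 [0.432 0.157 0.33 ] [ 0.78 -0.06 -0.26 -0.   -1.37 -0.43] 0.0 [('fore-wall', -0.042)]
15 [0.444 0.119 0.33 ] [ 0.69 -0.06 -0.26 -0.   -1.37 -0.43] 0.0 [('fore-wall', -0.049), ('finger-foot', 0.037)]
10 [0.453 0.08  0.33 ] [ 0.6  -0.06 -0.26 -0.   -1.37 -0.43] 0.0 [('fore-wall', -0.061), ('finger-foot', 0.02)]
[ 85.2
[... 397 characters left out ...]
 [ 1.29  0.42  0.21 -0.09 -2.13 -0.28] dq 0.13 err 0.0 0.0 []
0.6 [0.279 0.369 0.358] [ 1.29  0.33  0.15 -0.08 -1.99 -0.3 ] dq 0.13 err 0.0 0.0 [('elbow-wall', 0.038), ('fore-wall', 0.043)]
0.7 [0.283 0.365 0.351] [ 1.28  0.24  0.06 -0.06 -1.85 -0.32] dq 0.14 err 0.0 0.0 [('elbow-wall', 0.008), ('fore-wall', 0.013)]
0.8 [0.287 0.361 0.344] [ 1.28  0.14 -0.03 -0.05 -1.7  -0.35] dq 0.15 err 0.0 0.0 [('elbow-wall', 0.011), ('fore-wall', 0.011)]
0.9 [0.291 0.357 0.337] [ 1.29  0.04 -0.14 -0.03 -1.54 -0.38] dq 0.16 err 0.0 0.0 [('fore-wall', 0.01), ('elbow-wall', 0.028)]
1.0 [0.296 0.352 0.33 ] [ 1.3  -0.06 -0.26 -0.   -1.37 -0.43] dq 0.17 err 0.0 0.0 [('fore-wall', 0.011), ('elbow-wall', 0.044)]
```

Emit:
apply_moves(plan="0 0 0 8.5 -2 1.8 0; 0 0 0 8.5 -2 1.8 0; 0 0 0 8.5 -2 1.8 0; 0 0 0 8.5 -2 1.8 0; 0 0 0 8.5 -2 1.8 0; 0 0 0 8.5 -2 1.8 0; 0 0 0 0 0 0 0")

```text
clock: 4.1
tool_pos: [0.2562, 0.3959, 0.4379]
ee_rot: [0.241, 0.929, -0.278, -0.031]
ft_force: [-0.6, -0.2, -0.7]
finger_gap: 1.001
```

```bash
python3 - <<'E'
from plan import *
log(); q,x,R0=cur(); print(pairs(q,.08), R0.as_matrix().round(2))
grab("wrist","5"); grab("scene","5")
im,d,K,T=load("scene5"); W=cloud(d,K,T)
E
```

```text
t 4.1 pos [0.2562 0.3959 0.4379] q [ 1.338  0.262  0.285 -0.1   -2.076 -0.374] F [-0.6 -0.2 -0.7] gap 1.001
{'elbow-wall': 0.02, 'fore-wall': 0.025} [[ 0.84 -0.5  -0.19]
 [-0.53 -0.73 -0.43]
 [ 0.08  0.47 -0.88]]
t 4.15 pos [0.2561 0.3961 0.437 ] q [ 1.337  0.265  0.285 -0.101 -2.077 -0.374] F [-0.5 -0.1  2. ] gap 1.003
t 4.2 pos [0.2558 0.3965 0.4343] q [ 1.337  0.269  0.283 -0.102 -2.077 -0.373] F [ 0.9 -0.7  0.4] gap 1.0
```

View pics/scene5.png

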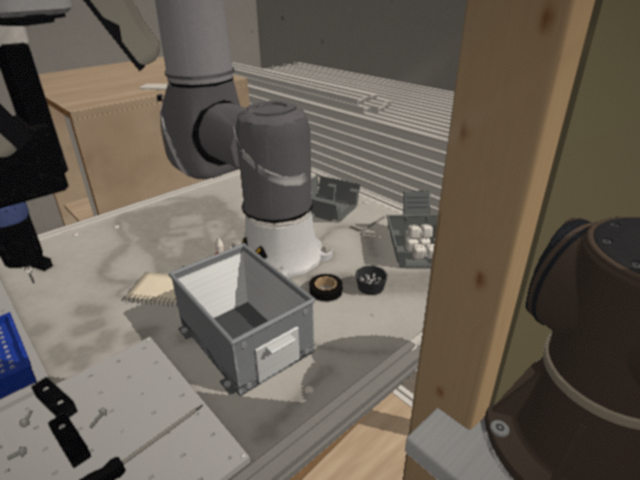

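View pics/wrist5.png

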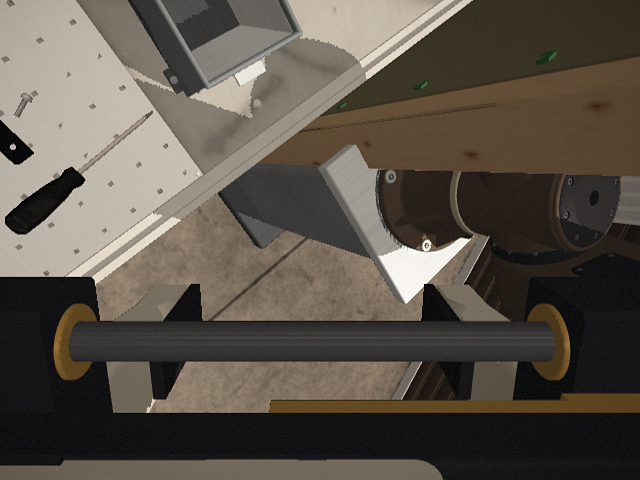

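```bash
python3 - <<'E'
from plan import *
q,x,R0=cur()
for tilt in (0,-20,-35):
    Rt=R0*R.from_euler("x",tilt,degrees=True); z=Rt.apply([0,0,1]); print("tilt",tilt,z.round(2))
    qq=q
    for xx in ([.2,.32,.43],[.17,.25,.43],[.155,.18,.43],[.15,.12,.43],[.15,.09,.43]):
        qq,e,a=ik(P,np.array(xx),Rt,qq); print(xx,qq.round(2),round(e*1000,1),round(a,1),list(pairs(qq,.06).items())[:4])
E
```

```text
tilt 0 [-0.2  -0.44 -0.88]
[0.2, 0.32, 0.43] [ 1.41  0.1   0.08 -0.14 -2.03 -0.44] 0.0 0.0 [('fore-wall', 0.023), ('elbow-wall', 0.025)]
[0.17, 0.25, 0.43] [ 1.44 -0.03 -0.05 -0.16 -2.03 -0.49] 0.0 0.0 [('fore-wall', 0.029), ('elbow-wall', 0.037)]
[0.155, 0.18, 0.43] [ 1.46 -0.16 -0.16 -0.16 -2.05 -0.51] 0.0 0.0 [('body-wall', 0.02), ('finger-wall', 0.028), ('fore-wall', 0.029), ('elbow-wall', 0.045)]
[0.15, 0.12, 0.43] [ 1.45 -0.26 -0.23 -0.16 -2.07 -0.51] 0.0 0.0 [('body-wall', -0.04), ('finger-wall', -0.028), ('fore-wall', 0.028), ('elbow-wall', 0.053)]
[0.15, 0.09, 0.43] [ 1.44 -0.31 -0.26 -0.16 -2.09 -0.5 ] 0.0 0.0 [('body-wall', -0.051), ('finger-wall', -0.036), ('hand-wall', 0.023), ('fore-wall', 0.029)]
tilt -20 [-0.35 -0.66 -0.66]
[0.2, 0.32, 0.43] [ 1.33  0.3   0.2  -0.25 -2.29 -0.43] 0.0 0.0 [('elbow-wall', 0.031), ('fore-wall', 0.036)]
[0.17, 0.25, 0.43] [ 1.35  0.17  0.03 -0.26 -2.25 -0.45] 0.0 0.0 [('elbow-wall', 0.012), ('fore-wall', 0.017)]
[0.155, 0.18, 0.43] [ 1.35  0.06 -0.1  -0.25 -2.23 -0.44] 0.0 0.0 [('fore-wall', 0.019), ('elbow-wall', 0.028), ('finger-wall', 0
[... 304 characters left out ...]
ore-wall', 0.014), ('elbow-wall', 0.047)]
tilt -35 [-0.45 -0.78 -0.45]
[0.2, 0.32, 0.43] [ 1.29  0.43  0.24 -0.34 -2.45 -0.46] 0.0 0.0 []
[0.17, 0.25, 0.43] [ 1.3   0.3   0.06 -0.33 -2.39 -0.45] 0.0 0.0 [('elbow-wall', 0.029), ('fore-wall', 0.034)]
[0.155, 0.18, 0.43] [ 1.3   0.2  -0.1  -0.31 -2.35 -0.42] 0.0 0.0 [('elbow-wall', 0.005), ('fore-wall', 0.01), ('finger-wall', 0.053)]
[0.15, 0.12, 0.43] [ 1.28  0.11 -0.22 -0.28 -2.32 -0.38] 0.0 0.0 [('finger-wall', -0.007), ('fore-wall', 0.008), ('elbow-wall', 0.016), ('body-wall', 0.021)]
[0.15, 0.09, 0.43] [ 1.26  0.07 -0.27 -0.26 -2.31 -0.36] 0.0 0.0 [('finger-wall', -0.037), ('body-wall', -0.009), ('fore-wall', 0.008), ('elbow-wall', 0.022)]
```

```bash
python3 - <<'E'
from plan import *
q,x,R0=cur()
Rt=R0*R.from_euler("x",-32,degrees=True)
print(rel(x,R0.as_quat()[[3,0,1,2]],[.155,.19,.43],R0)); 
print("after tilt, -y world in tool", Rt.inv().apply([0,-1,0]).round(3))
E
```

```text
(array([ 2.38839488, 19.79784569, 11.43196307]), array([0., 0., 0.]))
after tilt, -y world in tool [0.53  0.382 0.757]
```

Emit:
apply_moves(plan="0 0 0 -10.6 0 0 0; 0 0 0 -10.6 0 0 0; 0 0 0 -10.6 0 0 0; 0.5 2.1 4 0 0 0 0; 0.5 2.1 4 0 0 0 0; 0.5 2.1 4 0 0 0 0; 0.5 2.1 4 0 0 0 0; 0 0 0 0 0 0 0")

```text
clock: 5.2
tool_pos: [0.178, 0.2372, 0.4274]
ee_rot: [0.511, 0.814, -0.252, -0.11]
ft_force: [1.7, 0.4, -0.2]
finger_gap: 0.998
```

```bash
python3 - <<'E'
from plan import *
log(); q,x,R0=cur(); print(pairs(q,.08)); print([ (p.round(3)) for p,r,n in links(q) if n=="finger"]); print(R0.inv().apply([0,-1,0]).round(3))
E
```

```text
t 5.2 pos [0.178  0.2372 0.4274] q [ 1.291  0.291  0.025 -0.299 -2.372 -0.414] F [ 1.7  0.4 -0.2] gap 0.998
{'elbow-wall': 0.023, 'fore-wall': 0.028}
[array([0.197, 0.26 , 0.37 ]), array([0.211, 0.283, 0.383]), array([0.224, 0.307, 0.397]), array([0.159, 0.215, 0.485]), array([0.172, 0.238, 0.499]), array([0.185, 0.261, 0.512])]
[0.523 0.35  0.777]
```

Emit:
apply_moves(plan="1.6 1.1 2.3 0 0 0 0; 1.6 1.1 2.3 0 0 0 0; 1.3 0.9 1.9 0 0 0 0; 0 0 0 0 0 0 0")

```text
clock: 5.7
tool_pos: [0.1798, 0.1534, 0.4302]
ee_rot: [0.512, 0.814, -0.251, -0.109]
ft_force: [0.6, 0.1, 0.1]
finger_gap: 0.997
```

```bash
python3 - <<'E'
from plan import *
log(); q,x,R0=cur(); print(pairs(q,.08)); print([ (p.round(3)) for p,r,n in links(q) if n=="finger"]); print(R0.inv().apply([0,-1,0]).round(3))
E
```

```text
t 5.7 pos [0.1798 0.1534 0.4302] q [ 1.252  0.18  -0.143 -0.235 -2.328 -0.338] F [0.6 0.1 0.1] gap 0.997
{'elbow-wall': 0.002, 'fore-wall': 0.007, 'finger-wall': 0.026, 'body-wall': 0.057}
[array([0.199, 0.176, 0.372]), array([0.212, 0.2  , 0.386]), array([0.225, 0.223, 0.4  ]), array([0.161, 0.131, 0.488]), array([0.174, 0.154, 0.501]), array([0.187, 0.177, 0.515])]
[0.521 0.35  0.778]
```

Now creep fingertip toward the wall end (finger at y≈0.131, wall face at 0.095).

Emit:
apply_moves(plan="0.4 0.3 0.6 0 0 0 0; 0.4 0.3 0.6 0 0 0 0; 0.2 0.1 0.3 0 0 0 0; 0 0 0 0 0 0 0")

```text
clock: 6.2
tool_pos: [0.1803, 0.1352, 0.4304]
ee_rot: [0.512, 0.814, -0.251, -0.109]
ft_force: [-1.0, 0.4, -0.7]
finger_gap: 0.999
```

Emit:
apply_moves(plan="0.2 0.1 0.3 0 0 0 0; 0.2 0.1 0.3 0 0 0 0; 0 0 0 0 0 0 0")

```text
clock: 6.58
tool_pos: [0.1806, 0.1274, 0.4297]
ee_rot: [0.512, 0.814, -0.251, -0.109]
ft_force: [-0.6, -0.1, -0.4]
finger_gap: 1.003
```

Emit:
apply_moves(plan="0.2 0.1 0.3 0 0 0 0; 0.2 0.1 0.3 0 0 0 0; 0 0 0 0 0 0 0")

```text
clock: 6.95
tool_pos: [0.1808, 0.1195, 0.429]
ee_rot: [0.512, 0.814, -0.251, -0.109]
ft_force: [-0.6, -0.1, 0.3]
finger_gap: 0.997
```

Emit:
apply_moves(plan="0.2 0.1 0.3 0 0 0 0; 0.2 0.1 0.3 0 0 0 0; 0 0 0 0 0 0 0")

```text
clock: 7.32
tool_pos: [0.181, 0.1114, 0.4284]
ee_rot: [0.512, 0.814, -0.251, -0.109]
ft_force: [0.1, -0.3, -0.4]
finger_gap: 1.005
```

Emit:
apply_moves(plan="0.2 0.1 0.3 0 0 0 0; 0.2 0.1 0.3 0 0 0 0; 0 0 0 0 0 0 0")

```text
clock: 7.7
tool_pos: [0.1812, 0.1035, 0.4277]
ee_rot: [0.512, 0.814, -0.251, -0.109]
ft_force: [-0.2, 0.5, -0.3]
finger_gap: 0.997
```

```bash
python3 - <<'E'
from plan import *
log(); q,x,R0=cur(); print(pairs(q,.08)); print([ (p.round(3)) for p,r,n in links(q) if n=="finger"]); grab("wrist","6")
E
```

```text
t 7.7 pos [0.1812 0.1035 0.4277] q [ 1.221  0.119 -0.242 -0.191 -2.298 -0.289] F [-0.2  0.5 -0.3] gap 0.997
{'finger-wall': -0.024, 'fore-wall': 0.002, 'elbow-wall': 0.011, 'body-wall': 0.015}
[array([0.2  , 0.126, 0.37 ]), array([0.214, 0.15 , 0.384]), array([0.227, 0.173, 0.397]), array([0.162, 0.081, 0.486]), array([0.175, 0.104, 0.499]), array([0.188, 0.127, 0.513])]
t 7.75 pos [0.1812 0.1036 0.4277] q [ 1.221  0.119 -0.242 -0.191 -2.298 -0.289] F [-0.8 -0.3  0.2] gap 0.998
```

View pics/wrist6.png

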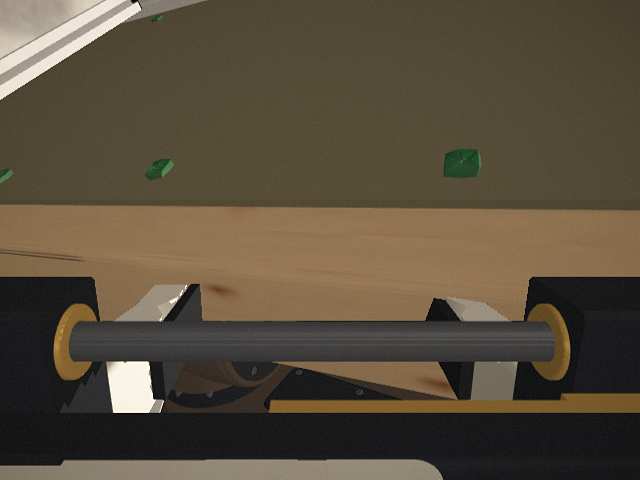

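```bash
cat >> plan.py <<'E'
def down(yawx):
    c,s=np.cos(np.radians(yawx)),np.sin(np.radians(yawx)); x=np.array([c,s,0]);z=np.array([0,0,-1.]);y=np.cross(z,x)
    return R.from_matrix(np.stack([x,y,z],1))
E
python3 - <<'E'
from plan import *
q,x,R0=cur()
RG=tote_tool(136.95,1,0)
A=np.array([.32,.33,.40]);B=np.array([.42,.12,.36]);C=np.array([.45,-.22,.25])
q=path(q,x,R0,A,down(-60),6);print()
q=path(q,A,down(-60),B,down(-100),5);print()
q=path(q,B,down(-100),C,RG,8)
print(rel(x,R0.as_quat()[[3,0,1,2]],A,down(-60)))
E
```

```text
0.17 [0.204 0.141 0.423] [ 1.19  0.1  -0.14 -0.17 -2.23 -0.34] dq 0.1 err 0.0 0.0 [('fore-wall', -0.001), ('finger-wall', 0.008), ('elbow-wall', 0.012), ('body-wall', 0.034)]
0.33 [0.227 0.179 0.418] [ 1.17  0.08 -0.07 -0.16 -2.14 -0.4 ] dq 0.09 err 0.0 0.0 [('fore-wall', 0.001), ('elbow-wall', 0.016), ('finger-wall', 0.041)]
0.5 [0.251 0.217 0.414] [ 1.17  0.05 -0.03 -0.13 -2.03 -0.46] dq 0.11 err 0.0 0.0 [('fore-wall', -0.005), ('elbow-wall', 0.023)]
0.67 [0.274 0.255 0.409] [ 1.17  0.02 -0.03 -0.1  -1.89 -0.53] dq 0.14 err 0.0 0.0 [('fore-wall', -0.003), ('elbow-wall', 0.031)]
0.83 [0.297 0.292 0.405] [ 1.2  -0.03 -0.05 -0.06 -1.72 -0.61] dq 0.17 err 0.0 0.0 [('fore-wall', -0.0), ('elbow-wall', 0.041)]
1.0 [0.32 0.33 0.4 ] [ 1.23 -0.08 -0.12  0.   -1.53 -0.71] dq 0.19 err 0.0 0.0 [('fore-wall', 0.004)]

0.2 [0.34  0.288 0.392] [ 1.15 -0.1  -0.16 -0.   -1.51 -0.76] dq 0.08 err 0.0 0.0 [('fore-wall', -0.005)]
0.4 [0.36  0.246 0.384] [ 1.05 -0.12 -0.19 -0.   -1.5  -0.81] dq 0.09 err 0.0 0.0 [('fore-wall', -0.02)]
0.6 [0.38  0.204 0.376] [ 0.95 -0.13 -0.22 -0.   -1.48 -0.85] dq 0.1 er
[... 928 characters left out ...]
re-wall', -0.082), ('elbow-wall', -0.032), ('upper-wall', -0.0), ('body-foot', 0.046)]
0.75 [ 0.442 -0.135  0.277] [-0.04  0.18 -0.08 -0.19 -1.58 -0.54] dq 0.11 err 0.0 0.0 [('fore-wall', -0.09), ('elbow-wall', -0.075), ('upper-wall', -0.026)]
0.88 [ 0.446 -0.178  0.264] [-0.14  0.25 -0.03 -0.2  -1.61 -0.51] dq 0.1 err 0.0 0.0 [('elbow-wall', -0.103), ('fore-wall', -0.098), ('upper-wall', -0.044), ('fore-body', 0.041)]
1.0 [ 0.45 -0.22  0.25] [-0.24  0.33  0.03 -0.21 -1.66 -0.49] dq 0.09 err 0.0 0.0 [('elbow-wall', -0.062), ('upper-wall', -0.06), ('fore-wall', -0.057), ('fore-body', 0.045)]
(array([ -0.19002161, -14.50409282, -22.41874966]), array([ 60.52350027, -19.62753224,  23.09764132]))
```

```bash
cat >> plan.py <<'E'
def rows(x0,R0,x1,R1,n,g=0,pr=True):
    """print n rows (rounded) going straight from pose to pose"""
    sl=Slerp([0,1],R.concatenate([R0,R1])); out=[]; x,Rc=np.array(x0,float),R0
    for t in np.linspace(0,1,n+1)[1:]:
        xt=x0+(np.array(x1)-x0)*t; Rt=sl([t])[0]
        d=np.round(Rc.inv().apply(xt-x)*100,2); a=np.round((Rc.inv()*Rt).as_rotvec(degrees=True),1)
        out.append(" ".join(f"{v:g}" for v in np.r_[d,a,g]))
        x=x+Rc.apply(d/100); Rc=Rc*R.from_rotvec(a,degrees=True)
    if pr: print("; ".join(out))
    return x,Rc
E
python3 - <<'E'
from plan import *
q,x,R0=cur()
A=np.array([.32,.33,.40]); rows(x,R0,A,down(-60),7)
E
```

```text
-0.03 -2.07 -3.2 8.6 -2.8 3.3 0; -0.31 -2.52 -2.85 8.7 -2.8 3.3 0; -0.59 -2.89 -2.42 8.6 -2.8 3.3 0; -0.87 -3.18 -1.92 8.7 -2.8 3.3 0; -1.15 -3.37 -1.38 8.6 -2.8 3.3 0; -1.39 -3.46 -0.8 8.7 -2.8 3.3 0; -1.62 -3.44 -0.2 8.6 -2.8 3.3 0
```

Emit:
apply_moves(plan="0 -2.1 -3.2 8.6 -2.8 3.3 0; -0.3 -2.5 -2.9 8.7 -2.8 3.3 0; -0.6 -2.9 -2.4 8.6 -2.8 3.3 0; -0.9 -3.2 -1.9 8.7 -2.8 3.3 0; -1.1 -3.4 -1.4 8.6 -2.8 3.3 0; -1.4 -3.5 -0.8 8.7 -2.8 3.3 0; -1.6 -3.4 -0.2 8.6 -2.8 3.3 0; 0 0 0 0 0 0 0")

```text
clock: 8.75
tool_pos: [0.3271, 0.3374, 0.4037]
ee_rot: [-0.015, 0.863, -0.506, 0.003]
ft_force: [0.5, -0.6, 0.1]
finger_gap: 0.997
```

```bash
python3 - <<'E'
from plan import *
s=log(); q,x,R0=cur(); print(s["joint_torque"].round(2),list(pairs(q,.03).items()))
# creep path: rotate about base axis
az=np.arctan2(x[1],x[0]); r=np.hypot(x[0],x[1])
D=R.from_euler("z",-12,degrees=True); rows(x,R0,D.apply(x),D*R0,8)
E
```

```text
t 8.75 pos [0.3271 0.3374 0.4037] q [ 1.231 -0.078 -0.12   0.011 -1.5   -0.721] F [ 0.5 -0.6  0.1] gap 0.997
[  0.35 -25.74  30.85   7.96   1.56  -0.69] [('fore-wall', 0.005)]
1.21 -0.23 -0.01 0 0 1.5 0; 1.2 -0.25 -0 0 0.1 1.5 0; 1.19 -0.29 -0.01 0 0 1.5 0; 1.19 -0.32 -0 0.1 0.1 1.5 0; 1.17 -0.36 -0 -0 0 1.5 0; 1.17 -0.38 -0 -0 0.1 1.5 0; 1.16 -0.41 -0 0 0 1.5 0; 1.14 -0.44 -0 0 0 1.5 0
```

Emit:
apply_moves(plan="0.6 -0.1 0 0 0 0.75 0; 0.6 -0.1 0 0 0 0.75 0; 0.6 -0.1 0 0 0 0.75 0; 0 0 0 0 0 0 0")

```text
clock: 9.25
tool_pos: [0.3384, 0.3204, 0.4024]
ee_rot: [-0.01, 0.852, -0.523, 0.002]
ft_force: [-0.5, 0.1, -0.3]
finger_gap: 1.0
```

```bash
python3 - <<'E'
from plan import *
s=log(); q,x,R0=cur(); print(s["joint_torque"].round(2),list(pairs(q,.03).items()))
E
```

```text
t 9.25 pos [0.3384 0.3204 0.4024] q [ 1.189 -0.078 -0.121  0.007 -1.509 -0.719] F [-0.5  0.1 -0.3] gap 1.0
[-9.000e-02 -2.490e+01  3.117e+01  7.480e+00  1.000e-02  0.000e+00] [('fore-wall', 0.0)]
```

Emit:
apply_moves(plan="0.6 -0.1 0 0 0 0.75 0; 0.6 -0.1 0 0 0 0.75 0; 0.6 -0.1 0 0 0 0.75 0; 0 0 0 0 0 0 0")

```text
clock: 9.75
tool_pos: [0.3499, 0.3044, 0.402]
ee_rot: [-0.009, 0.841, -0.541, 0.002]
ft_force: [-1.2, -0.2, 0.2]
finger_gap: 0.995
```

```bash
python3 - <<'E'
from plan import *
s=log(); q,x,R0=cur(); print(s["joint_torque"].round(2),list(pairs(q,.03).items()))
E
```

```text
t 9.75 pos [0.3499 0.3044 0.402 ] q [ 1.148 -0.082 -0.124  0.007 -1.51  -0.72 ] F [-1.2 -0.2  0.2] gap 0.995
[-1.400e-01 -2.447e+01  3.114e+01  7.470e+00  1.000e-02 -0.000e+00] [('fore-wall', -0.003)]
```

Emit:
apply_moves(plan="0.6 -0.1 0 0 0 0.75 0; 0.6 -0.1 0 0 0 0.75 0; 0.6 -0.1 0 0 0 0.75 0; 0.6 -0.1 0 0 0 0.75 0; 0 0 0 0 0 0 0")

```text
clock: 10.38
tool_pos: [0.3639, 0.2824, 0.402]
ee_rot: [-0.01, 0.826, -0.564, 0.002]
ft_force: [0.1, 0.5, -0.5]
finger_gap: 1.0
```

```bash
python3 - <<'E'
from plan import *
s=log(); q,x,R0=cur(); print(s["joint_torque"].round(2),list(pairs(q,.03).items()))
E
```

```text
t 10.38 pos [0.3639 0.2824 0.402 ] q [ 1.094 -0.087 -0.129  0.006 -1.511 -0.723] F [ 0.1  0.5 -0.5] gap 1.0
[-1.400e-01 -2.407e+01  3.115e+01  7.470e+00  2.000e-02 -0.000e+00] [('fore-wall', -0.009)]
```

Emit:
apply_moves(plan="1.2 -0.3 0 0 0 1.5 0; 1.2 -0.3 0 0 0 1.5 0; 1.2 -0.3 0 0 0 1.5 0; 1.2 -0.3 0 0 0 1.5 0")

```text
clock: 10.88
tool_pos: [0.3923, 0.2386, 0.4017]
ee_rot: [-0.01, 0.793, -0.609, 0.001]
ft_force: [0.2, 0.1, 1.4]
finger_gap: 1.0
```

```bash
python3 - <<'E'
from plan import *
s=log(); q,x,R0=cur(); print(s["joint_torque"].round(2),list(pairs(q,.03).items()))
E
```

```text
t 10.88 pos [0.3923 0.2386 0.4017] q [ 0.98  -0.09  -0.13   0.003 -1.511 -0.719] F [0.2 0.1 1.4] gap 1.0
[ 1.560e+00 -2.386e+01  3.119e+01  7.450e+00  3.000e-02 -1.000e-02] [('fore-wall', -0.025)]
```

Emit:
apply_moves(plan="1.2 -0.3 0 0 0 1.5 0; 1.2 -0.3 0 0 0 1.5 0; 1.2 -0.3 0 0 0 1.5 0; 1.2 -0.3 0 0 0 1.5 0; 1.2 -0.3 0 0 0 1.5 0")

```text
clock: 11.5
tool_pos: [0.4213, 0.1786, 0.4013]
ee_rot: [-0.01, 0.748, -0.663, 0.0]
ft_force: [0.2, 0.1, 0.8]
finger_gap: 0.998
```

```bash
python3 - <<'E'
from plan import *
s=log(); q,x,R0=cur(); print(s["joint_torque"].round(2),list(pairs(q,.03).items()))
B=np.array([.42,.12,.36]); rows(x,R0,B,down(-95),5); path(q,x,R0,B,down(-95),5)
E
```

```text
t 11.5 pos [0.4213 0.1786 0.4013] q [ 8.340e-01 -9.200e-02 -1.320e-01  1.000e-03 -1.511e+00 -7.140e-01] F [0.2 0.1 0.8] gap 0.998
[ 1.490e+00 -2.369e+01  3.119e+01  7.450e+00  3.000e-02 -1.000e-02] [('fore-wall', -0.043)]
1.17 0.18 0.81 -0.2 0.2 2.4 0; 1.18 0.12 0.81 -0.1 0.1 2.4 0; 1.17 0.08 0.82 -0.2 0.2 2.3 0; 1.18 0.03 0.82 -0.1 0.1 2.4 0; 1.18 -0.03 0.83 -0.2 0.2 2.4 0
0.2 [0.421 0.167 0.393] [ 0.82 -0.1  -0.15  0.   -1.5  -0.74] dq 0.02 err 0.0 0.0 [('fore-wall', -0.048)]
0.4 [0.421 0.155 0.385] [ 0.8  -0.1  -0.18  0.   -1.48 -0.76] dq 0.02 err 0.0 0.0 [('fore-wall', -0.052)]
0.6 [0.421 0.143 0.377] [ 0.78 -0.11 -0.2   0.   -1.47 -0.78] dq 0.02 err 0.0 0.0 [('fore-wall', -0.056)]
0.8 [0.42  0.132 0.368] [ 0.75 -0.11 -0.22  0.   -1.46 -0.8 ] dq 0.02 err 0.0 0.0 [('fore-wall', -0.06)]
1.0 [0.42 0.12 0.36] [ 0.73 -0.11 -0.24  0.   -1.44 -0.82] dq 0.02 err 0.0 0.0 [('fore-wall', -0.062)]
```

```bash
cat >> plan.py <<'E'
GL=np.array([-.083,0,.073])   # grip in underside frame
def tcp_for(und,yaw,flip=1,beta=0,pitch=0):
    """und: world of underside origin; returns TCP,R"""
    Rt=R.from_euler("z",yaw,degrees=True)*R.from_euler("y",pitch,degrees=True)
    RT=tote_tool(yaw,flip,beta,pitch); return np.array(und)+Rt.apply(GL)+RT.apply([0,0,.0188]),RT
def tcp_lip(lip,yaw,flip=1,beta=0,pitch=0):
    Rt=R.from_euler("z",yaw,degrees=True)*R.from_euler("y",pitch,degrees=True)
    return tcp_for(np.array(lip)-Rt.apply([.055,0,.006]),yaw,flip,beta,pitch)
E
python3 - <<'E'
from plan import *
q,x,R0=cur()
for flip in (1,-1):
    x,RT=tcp_for([.3884,-.1937,0],136.95,flip)
    q=np.array([-0.28,0.52,-0.16,-0.2,-1.29,-.38 if flip==1 else 2.76]); q,e,a=ik(P,x,RT,q); print("grasp",x.round(3),q.round(2),e.round(4),pairs(q,.04))
    x,RT=tcp_for([.37,-.16,.2],136.95,flip); q,e,a=ik(P,x,RT,q); print("lift",x.round(3),q.round(2),e.round(4),pairs(q,.04))
    for pit in (0,15,30,45,55,65,70):
        x,RT=tcp_lip([.431,.178,.135],86.6,flip,0,pit); q,e,a=ik(P,x,RT,q); print("pour",pit,x.round(3),q.round(2),e.round(4),a.round(1),pairs(q,.04))
    x,RT=tcp_for([.6574,-.1926,.038],17.35,flip); q,e,a=ik(P,x,RT,np.array([-.19,.26,-.4,-.39,-.55,-2.35 if flip==1 else .79])); print("place",x.round(3),q.round(2),e.round(4),a.round(1),pairs(q,.04))
    x,RT=tcp_for([.6574,-.1926,.12],17.35,flip); q,e,a=ik(P,x,RT,q); print("preplace",x.round(3),q.round(2),e.round(4),a.round(1),pairs(q,.04))
E
```

```text
grasp [ 0.443 -0.245  0.056] [-0.28  0.52 -0.16 -0.2  -1.29 -0.38] 0.0 {'upper-wall': -0.067, 'finger-bench': 0.019, 'elbow-wall': 0.035}
lift [ 0.425 -0.211  0.256] [-0.23  0.29 -0.02 -0.21 -1.65 -0.5 ] 0.0 {'elbow-wall': -0.087, 'fore-wall': -0.082, 'upper-wall': -0.06}
pour 0 [0.423 0.048 0.185] [ 0.14  0.01 -0.41 -0.48 -1.1  -1.56] 0.0 0.0 {'fore-wall': -0.101, 'elbow-wall': 0.027}
pour 15 [0.424 0.066 0.217] [ 0.47 -0.07 -0.46 -0.17 -1.09 -2.02] 0.0 0.0 {'fore-wall': -0.087}
pour 30 [0.426 0.091 0.243] [ 0.73 -0.04 -0.47  0.07 -1.21 -2.38] 0.0 0.0 {'fore-wall': -0.047}
pour 45 [0.428 0.121 0.262] [ 0.91  0.06 -0.42  0.2  -1.38 -2.6 ] 0.0 0.0 {'fore-wall': -0.038, 'elbow-wall': 0.012}
pour 55 [0.429 0.144 0.27 ] [ 0.99  0.16 -0.37  0.25 -1.5  -2.7 ] 0.0 0.0 {'fore-wall': -0.028, 'elbow-wall': -0.018}
pour 65 [0.43  0.168 0.274] [ 1.05  0.27 -0.32  0.29 -1.62 -2.77] 0.0 0.0 {'elbow-wall': -0.015, 'fore-wall': -0.01}
pour 70 [0.431 0.18  0.274] [ 1.08  0.33 -0.29  0.3  -1.68 -2.79] 0.0 0.0 {'elbow-wall': 0.014, 'fore-wall': 0.019}
place [ 0.586 -0.215  0.094] [-0.19  0.26 -0.4  -0.
[... 865 characters left out ...]
  -1.38  0.54] 0.0 0.0 {'fore-wall': -0.038, 'elbow-wall': 0.012}
pour 55 [0.429 0.144 0.27 ] [ 0.99  0.16 -0.37  0.25 -1.5   0.44] 0.0 0.0 {'fore-wall': -0.028, 'elbow-wall': -0.018}
pour 65 [0.43  0.168 0.274] [ 1.05  0.27 -0.32  0.29 -1.62  0.37] 0.0 0.0 {'elbow-wall': -0.015, 'fore-wall': -0.01}
pour 70 [0.431 0.18  0.274] [ 1.08  0.33 -0.29  0.3  -1.68  0.35] 0.0 0.0 {'elbow-wall': 0.014, 'fore-wall': 0.019}
place [ 0.586 -0.215  0.094] [-0.19  0.26 -0.4  -0.39 -0.55  0.79] 0.0 0.0 {'elbow-wall': -0.101, 'fore-wall': -0.096, 'upper-wall': -0.052}
preplace [ 0.586 -0.215  0.176] [-0.18  0.16 -0.35 -0.31 -0.7   0.68] 0.0 0.0 {'fore-wall': -0.097, 'elbow-wall': -0.074, 'upper-wall': -0.04}
```

```bash
python3 - <<'E'
from plan import *
q,x,R0=cur()
xg,RG=tcp_for([.3884,-.1937,0],136.95)
C=xg-RG.apply([0,0,.15]); print(C)
M=np.array([.43,.0,.33]); RM=Slerp([0,1],R.concatenate([R0,RG]))([.45])[0]
q=path(q,x,R0,M,RM,5); q=path(q,M,RM,C,RG,7)
a=rows(x,R0,M,RM,5); rows(*a,C,RG,7)
E
```

```text
[ 0.48957167 -0.2882093   0.19190758]
0.2 [0.423 0.143 0.387] [ 0.74 -0.09 -0.14 -0.04 -1.52 -0.69] dq 0.1 err 0.0 0.0 [('fore-wall', -0.052)]
0.4 [0.425 0.107 0.373] [ 0.63 -0.08 -0.15 -0.07 -1.52 -0.66] dq 0.1 err 0.0 0.0 [('fore-wall', -0.06)]
0.6 [0.427 0.071 0.359] [ 0.53 -0.06 -0.16 -0.1  -1.53 -0.63] dq 0.11 err 0.0 0.0 [('fore-wall', -0.069), ('finger-foot', 0.045)]
0.8 [0.428 0.036 0.344] [ 0.42 -0.03 -0.15 -0.13 -1.54 -0.6 ] dq 0.11 err 0.0 0.0 [('fore-wall', -0.084), ('finger-foot', 0.029)]
1.0 [0.43 0.   0.33] [ 0.31  0.   -0.15 -0.15 -1.54 -0.57] dq 0.11 err 0.0 0.0 [('fore-wall', -0.1), ('finger-foot', 0.016), ('elbow-wall', 0.032)]
0.14 [ 0.439 -0.041  0.31 ] [ 0.2   0.06 -0.14 -0.16 -1.54 -0.52] dq 0.11 err 0.0 0.0 [('fore-wall', -0.093), ('elbow-wall', 0.001), ('finger-foot', 0.002), ('upper-wall', 0.041)]
0.29 [ 0.447 -0.082  0.291] [ 0.1   0.12 -0.12 -0.17 -1.54 -0.48] dq 0.11 err 0.0 0.0 [('fore-wall', -0.08), ('elbow-wall', -0.035), ('upper-wall', 0.001), ('finger-foot', 0.027)]
0.43 [ 0.456 -0.124  0.271] [-0.    0.18 -0.09 -0.18 -1.54 -0.44] dq 0.1 err 0.0 0.0 
[... 452 characters left out ...]
0.212] [-0.25  0.4   0.05 -0.18 -1.58 -0.4 ] dq 0.08 err 0.0 0.0 [('upper-wall', -0.064), ('elbow-wall', -0.024), ('fore-wall', -0.019), ('fore-body', 0.043)]
1.0 [ 0.49  -0.288  0.192] [-0.32  0.48  0.12 -0.18 -1.61 -0.4 ] dq 0.08 err 0.0 0.0 [('upper-wall', -0.071), ('elbow-wall', 0.012), ('fore-wall', 0.017)]
3.59 0.28 1.38 -2.1 -0.9 4.4 0; 3.61 -0.05 1.33 -2.2 -0.9 4.5 0; 3.62 -0.39 1.26 -2.1 -0.9 4.4 0; 3.59 -0.7 1.18 -2.2 -0.9 4.5 0; 3.55 -1.03 1.1 -2.1 -0.8 4.4 0
3.84 -2.22 1.37 -1.9 -0.8 3.9 0; 3.7 -2.52 1.24 -1.9 -0.8 3.9 0; 3.54 -2.8 1.1 -1.8 -0.7 3.8 0; 3.35 -3.07 0.97 -1.9 -0.8 3.9 0; 3.15 -3.32 0.81 -1.9 -0.8 3.9 0; 2.92 -3.54 0.66 -1.9 -0.8 3.9 0; 2.68 -3.76 0.5 -1.9 -0.8 3.9 0
```

```bash
python3 - <<'E'
from plan import *
q,x,R0=cur()
xg,RG=tcp_for([.3884,-.1937,0],136.95)
C=xg-RG.apply([0,0,.15]); S_=Slerp([0,1],R.concatenate([R0,RG]))
M=np.array([.405,-.02,.335]); RM=S_([.45])[0]; N=np.array([.435,-.2,.25]); RN=S_([.9])[0]
q=path(q,x,R0,M,RM,5); q=path(q,M,RM,N,RN,4); q=path(q,N,RN,C,RG,3)
a=rows(x,R0,M,RM,5); a=rows(*a,N,RN,4); rows(*a,C,RG,3)
E
```

```text
0.2 [0.418 0.139 0.388] [ 0.74 -0.1  -0.15 -0.04 -1.52 -0.69] dq 0.1 err 0.0 0.0 [('fore-wall', -0.057)]
0.4 [0.415 0.099 0.375] [ 0.63 -0.1  -0.17 -0.07 -1.53 -0.66] dq 0.11 err 0.0 0.0 [('fore-wall', -0.068)]
0.6 [0.412 0.059 0.362] [ 0.52 -0.09 -0.18 -0.1  -1.54 -0.62] dq 0.11 err 0.0 0.0 [('fore-wall', -0.079)]
0.8 [0.408 0.02  0.348] [ 0.4  -0.07 -0.18 -0.13 -1.55 -0.58] dq 0.12 err 0.0 0.0 [('fore-wall', -0.09), ('finger-foot', 0.045)]
1.0 [ 0.405 -0.02   0.335] [ 0.29 -0.04 -0.18 -0.15 -1.56 -0.54] dq 0.12 err 0.0 0.0 [('fore-wall', -0.084), ('finger-foot', 0.039)]
0.25 [ 0.413 -0.065  0.314] [ 0.15  0.03 -0.16 -0.17 -1.56 -0.5 ] dq 0.14 err 0.0 0.0 [('fore-wall', -0.081), ('elbow-wall', 0.018), ('finger-foot', 0.032), ('upper-wall', 0.049)]
0.5 [ 0.42  -0.11   0.292] [ 0.03  0.1  -0.14 -0.18 -1.57 -0.47] dq 0.12 err 0.0 0.0 [('fore-wall', -0.086), ('elbow-wall', -0.027), ('upper-wall', -0.003)]
0.75 [ 0.428 -0.155  0.271] [-0.09  0.19 -0.1  -0.19 -1.58 -0.45] dq 0.11 err 0.0 0.0 [('fore-wall', -0.088), ('elbow-wall', -0.079), ('upper-wall', -0.031)]
1.0 [ 0.435 -0.2    0.25 ]
[... 328 characters left out ...]
]
0.67 [ 0.471 -0.259  0.211] [-0.28  0.41  0.06 -0.18 -1.6  -0.41] dq 0.07 err 0.0 0.0 [('upper-wall', -0.065), ('elbow-wall', -0.022), ('fore-wall', -0.017)]
1.0 [ 0.49  -0.288  0.192] [-0.32  0.48  0.12 -0.18 -1.61 -0.4 ] dq 0.07 err 0.0 0.0 [('upper-wall', -0.071), ('elbow-wall', 0.012), ('fore-wall', 0.017)]
3.92 0.82 1.27 -2.1 -0.9 4.4 0; 3.99 0.47 1.23 -2.2 -0.9 4.5 0; 4.03 0.11 1.17 -2.1 -0.9 4.4 0; 4.05 -0.25 1.11 -2.2 -0.9 4.5 0; 4.03 -0.6 1.03 -2.1 -0.8 4.4 0
4.25 -2.25 1.5 -2.7 -1.1 5.6 0; 4.02 -2.72 1.3 -2.7 -1.1 5.5 0; 3.77 -3.15 1.09 -2.7 -1.2 5.6 0; 3.47 -3.55 0.85 -2.7 -1.1 5.5 0
1.23 -3.73 0.52 -0.8 -0.3 1.7 0; 1.12 -3.77 0.47 -0.8 -0.3 1.6 0; 1.01 -3.81 0.4 -0.8 -0.4 1.7 0
```

Emit:
apply_moves(plan="3.9 0.8 1.3 -2.1 -0.9 4.4 0; 4 0.5 1.2 -2.2 -0.9 4.5 0; 4 0.1 1.2 -2.1 -0.9 4.4 0; 4 -0.3 1.1 -2.2 -0.9 4.5 0; 4 -0.6 1 -2.1 -0.8 4.4 0")

```text
clock: 12.12
tool_pos: [0.4046, -0.0243, 0.3343]
ee_rot: [-0.034, -0.599, 0.794, 0.094]
ft_force: [1.3, 0.7, -0.7]
finger_gap: 1.0
```

```bash
python3 - <<'E'
from plan import *
s=log(); q,x,R0=cur(); print(s["joint_torque"].round(2),list(pairs(q,.03).items()))
xg,RG=tcp_for([.3884,-.1937,0],136.95)
C=xg-RG.apply([0,0,.15]); S_=Slerp([0,1],R.concatenate([R0,RG])); N=np.array([.435,-.2,.25]); RN=S_([.8])[0]
a=rows(x,R0,N,RN,5); rows(*a,C,RG,3)
E
```

```text
t 12.12 pos [ 0.4046 -0.0243  0.3343] q [ 0.275 -0.037 -0.182 -0.15  -1.559 -0.541] F [ 1.3  0.7 -0.7] gap 1.0
[  5.54 -30.25  29.81   6.96  -0.43  -0.56] [('fore-wall', -0.086)]
3.3 -1.82 1.17 -2.1 -0.8 4.3 0; 3.16 -2.11 1.05 -2.1 -0.8 4.2 0; 3.02 -2.37 0.93 -2 -0.9 4.3 0; 2.84 -2.62 0.79 -2.1 -0.8 4.2 0; 2.65 -2.84 0.65 -2.1 -0.8 4.3 0
1.25 -3.72 0.54 -0.9 -0.3 1.8 0; 1.13 -3.77 0.47 -0.8 -0.4 1.7 0; 1.02 -3.81 0.41 -0.9 -0.3 1.8 0
```

Emit:
apply_moves(plan="2 -1.1 0.7 -1.3 -0.5 2.6 0; 2 -1.1 0.7 -1.3 -0.5 2.6 0; 2 -1.2 0.7 -1.3 -0.5 2.6 0")

```text
clock: 12.5
tool_pos: [0.4121, -0.0936, 0.3019]
ee_rot: [-0.05, -0.537, 0.833, 0.127]
ft_force: [-0.1, 0.8, 0.0]
finger_gap: 0.999
```

```bash
python3 - <<'E'
from plan import *
s=log(); q,x,R0=cur(); print(s["joint_torque"].round(2),list(pairs(q,.03).items()))
xg,RG=tcp_for([.3884,-.1937,0],136.95)
C=xg-RG.apply([0,0,.15]); S_=Slerp([0,1],R.concatenate([R0,RG])); N=np.array([.435,-.2,.25]); RN=S_([.8])[0]
a=rows(x,R0,N,RN,5); rows(*a,C,RG,3)
E
```

```text
t 12.5 pos [ 0.4121 -0.0936  0.3019] q [ 0.072  0.063 -0.157 -0.175 -1.565 -0.478] F [-0.1  0.8  0. ] gap 0.999
[  2.66 -36.85  28.89   6.67  -0.74  -0.25] [('fore-wall', -0.098), ('elbow-wall', -0.003), ('upper-wall', 0.022)]
1.79 -1.51 0.56 -1.4 -0.6 2.9 0; 1.72 -1.62 0.51 -1.5 -0.5 2.9 0; 1.64 -1.71 0.44 -1.4 -0.6 2.9 0; 1.56 -1.81 0.39 -1.4 -0.5 2.9 0; 1.46 -1.88 0.33 -1.5 -0.6 3 0
1.14 -3.77 0.47 -0.6 -0.2 1.2 0; 1.07 -3.79 0.44 -0.6 -0.2 1.2 0; 0.98 -3.82 0.38 -0.6 -0.3 1.2 0
```

Upper arm meets the wall end next; go slowly here.

Emit:
apply_moves(plan="0.9 -0.8 0.3 -0.7 -0.3 1.5 0; 0.9 -0.8 0.3 -0.7 -0.3 1.5 0; 0.9 -0.8 0.3 -0.7 -0.3 1.5 0; 0.9 -0.8 0.3 -0.7 -0.3 1.5 0")

```text
clock: 13.0
tool_pos: [0.4208, -0.1399, 0.2783]
ee_rot: [-0.061, -0.486, 0.858, 0.152]
ft_force: [-0.8, -0.8, 0.5]
finger_gap: 0.999
```

```bash
python3 - <<'E'
from plan import *
s=log(); q,x,R0=cur(); print(s["joint_torque"].round(2),list(pairs(q,.03).items()))
E
```

```text
t 13.0 pos [ 0.4208 -0.1399  0.2783] q [-0.052  0.15  -0.119 -0.188 -1.574 -0.462] F [-0.8 -0.8  0.5] gap 0.999
[  1.26 -42.15  28.45   6.5   -0.87  -0.06] [('fore-wall', -0.099), ('elbow-wall', -0.059), ('upper-wall', -0.026)]
```

Emit:
apply_moves(plan="0.9 -0.8 0.2 -0.7 -0.3 1.5 0; 0.8 -0.9 0.2 -0.7 -0.3 1.5 0; 0.8 -0.9 0.2 -0.7 -0.3 1.5 0; 0.8 -0.9 0.2 -0.7 -0.3 1.5 0")

```text
clock: 13.5
tool_pos: [0.4287, -0.1863, 0.2564]
ee_rot: [-0.073, -0.435, 0.88, 0.176]
ft_force: [-0.3, 0.1, -0.0]
finger_gap: 1.002
```

```bash
python3 - <<'E'
from plan import *
s=log(); q,x,R0=cur(); print(s["joint_torque"].round(2),list(pairs(q,.03).items()))
xg,RG=tcp_for([.3884,-.1937,0],136.95)
C=xg-RG.apply([0,0,.15]);rows(x,R0,C,RG,4)
E
```

```text
t 13.5 pos [ 0.4287 -0.1863  0.2564] q [-0.164  0.24  -0.067 -0.198 -1.593 -0.461] F [-0.3  0.1 -0. ] gap 1.002
[ 1.180e+00 -4.900e+01  2.777e+01  6.360e+00 -1.020e+00 -1.000e-02] [('elbow-wall', -0.106), ('fore-wall', -0.101), ('upper-wall', -0.046)]
1.12 -3.16 0.44 -0.8 -0.2 1.4 0; 1.05 -3.18 0.4 -0.7 -0.2 1.3 0; 0.98 -3.22 0.35 -0.8 -0.2 1.4 0; 0.89 -3.24 0.3 -0.8 -0.2 1.3 0
```

Emit:
apply_moves(plan="1.1 -3.2 0.4 -0.8 -0.2 1.4 0; 1 -3.2 0.4 -0.7 -0.2 1.3 0; 1 -3.2 0.4 -0.8 -0.2 1.4 0; 0.9 -3.2 0.3 -0.8 -0.2 1.3 0; 0 0 0 0 0 0 0")

```text
clock: 14.12
tool_pos: [0.4912, -0.2941, 0.1872]
ee_rot: [-0.087, -0.385, 0.896, 0.201]
ft_force: [-0.7, 1.2, 0.2]
finger_gap: 1.0
```

```bash
python3 - <<'E'
from plan import *
from fit import fit_tote
log(); grab("wrist","7")
im,d,K,T=load("wrist7"); W=cloud(d,K,T).reshape(-1,3); W=W[np.isfinite(W[:,0])]
m=(abs(W[:,0]-.40)<.12)&(abs(W[:,1]+.2)<.12)&(W[:,2]>-.02)&(W[:,2]<.11)
print(m.sum()); qa,_=fit_tote(W[m],[.3884,-.1937,np.radians(136.95)])
q,x,R0=cur(); xg,RG=tcp_for([qa[0],qa[1],0],np.degrees(qa[2])); print(rel(x,R0.as_quat()[[3,0,1,2]],xg,RG))
E
```

```text
t 14.12 pos [ 0.4912 -0.2941  0.1872] q [-0.326  0.496  0.128 -0.179 -1.608 -0.403] F [-0.7  1.2  0.2] gap 1.0
t 14.18 pos [ 0.4911 -0.2935  0.1883] q [-0.325  0.494  0.127 -0.179 -1.608 -0.404] F [-1.  -0.1  0.9] gap 1.002
58759
n 236 1705 med|r| 0.0011480838114985015 plate med -0.00022032036854718494 rimL 0.060709759588702075 rimR -0.06028499989408675 plate y -0.026602828305989343 0.02731677848001312 zmax 0.08998381664766322 back x -0.061377191022813596
floor z 0.0032203616264349644 x range rim [-0.04905692  0.04896385]
pose [ 0.3955 -0.1991] 137.18
(array([-0.38139627, -0.28385515, 14.50253903]), array([ 0.27105669,  0.20274569, -0.60402811]))
```

View pics/wrist7.png

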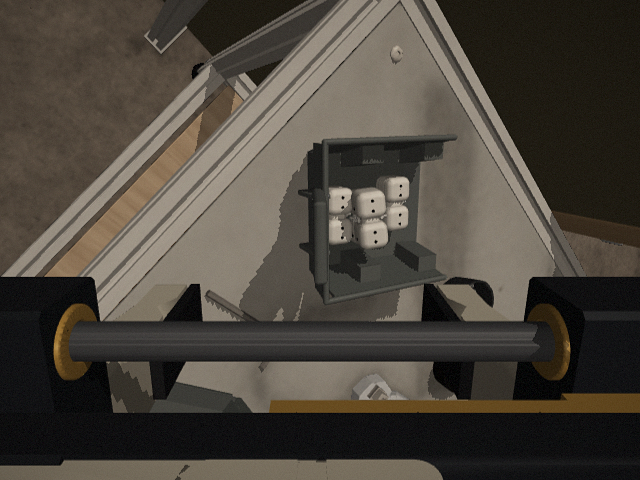

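```bash
python3 - <<'E'
from plan import *
q,x,R0=cur(); xg,RG=tcp_for([.3887,-.1933,0],137.05); print(rel(x,R0.as_quat()[[3,0,1,2]],xg,RG)); rows(x,R0,xg,RG,6)
E
```

```text
(array([-0.3139085 ,  0.519682  , 14.88196105]), array([ 0.2709721 ,  0.14565704, -0.48235292]))
-0.05 0.09 2.48 0 0 -0.1 0; -0.05 0.08 2.48 0.1 0 -0.1 0; -0.06 0.09 2.48 0 0.1 -0 0; -0.05 0.09 2.48 0.1 -0 -0.1 0; -0.06 0.1 2.48 0 0 -0.1 0; -0.06 0.09 2.48 0.1 0 -0.1 0
```

Emit:
apply_moves(plan="-0.1 0.1 3 0.1 0 -0.1 0; -0.1 0.1 3 0 0.1 -0.1 0; -0.1 0.1 3 0.1 0 -0.1 0; 0 0.1 3 0 0 -0.1 0; 0 0.1 2.3 0 0 -0.1 0; 0 0 0 0 0 0 0")

```text
clock: 14.92
tool_pos: [0.4453, -0.2447, 0.0623]
ee_rot: [-0.083, -0.391, 0.895, 0.196]
ft_force: [-0.1, -0.6, 1.4]
finger_gap: 0.998
```

```bash
python3 - <<'E'
from plan import *
log();q,x,R0=cur(); xg,RG=tcp_for([.3887,-.1933,0],137.05); print(rel(x,R0.as_quat()[[3,0,1,2]],xg,RG)); 
E
```

```text
t 14.93 pos [ 0.4453 -0.2447  0.0623] q [-0.275  0.511 -0.157 -0.202 -1.293 -0.378] F [-0.1 -0.6  1.4] gap 0.998
(array([ 0.0992514 , -0.13831112,  0.63754924]), array([-0.39839344,  0.18750202,  0.18367198]))
```

Emit:
apply_moves(plan="0.1 -0.1 0.5 -0.4 0.2 0.2 0; 0 0 0 0 0 0 120; 0 0 0 0 0 0 190; 0 0 0 0 0 0 215; 0 0 0 0 0 0 255; 0 0 0 0 0 0 255; 0 0 0 0 0 0 255", newtons=45)

```text
clock: 15.8
tool_pos: [0.4465, -0.2461, 0.0605]
ee_rot: [-0.085, -0.39, 0.896, 0.196]
ft_force: [0.6, 0.8, -0.1]
finger_gap: 0.382
```

```bash
python3 - <<'E'
from plan import *
log();q,x,R0=cur(); xg,RG=tcp_for([.3887,-.1933,0],137.05); print(rel(x,R0.as_quat()[[3,0,1,2]],xg,RG)); grab("wrist","8"); print(RG.inv().apply([0,0,1]))
E
```

```text
t 15.8 pos [ 0.4465 -0.2461  0.0605] q [-0.275  0.517 -0.153 -0.201 -1.294 -0.38 ] F [ 0.6  0.8 -0.1] gap 0.382
(array([0.07092354, 0.10216544, 0.54343887]), array([-0.31688193,  0.07455781,  0.04376073]))
t 15.85 pos [ 0.4465 -0.2461  0.0605] q [-0.275  0.517 -0.153 -0.201 -1.294 -0.38 ] F [-0.6  0.6  0.2] gap 0.333
[ 2.77555756e-17  4.22618262e-01 -9.06307787e-01]
```

View pics/wrist8.png

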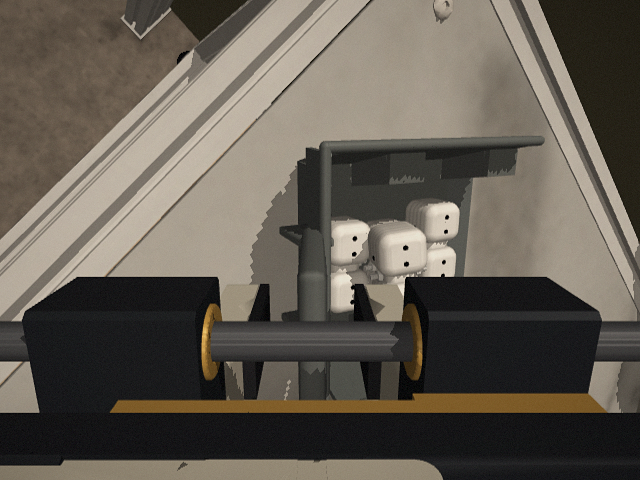

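Emit:
apply_moves(plan="0 0 0 0 0 0 255; 0 0 0 0 0 0 255; 0 0 0 0 0 0 255; 0 0 0 0 0 0 255")

```text
clock: 16.35
tool_pos: [0.4461, -0.2459, 0.0607]
ee_rot: [-0.085, -0.39, 0.895, 0.197]
ft_force: [-0.1, -0.1, 1.0]
finger_gap: 0.1
```

```bash
python3 - <<'E'
from plan import *
log()
E
```

```text
t 16.35 pos [ 0.4461 -0.2459  0.0607] q [-0.275  0.516 -0.153 -0.201 -1.295 -0.38 ] F [-0.1 -0.1  1. ] gap 0.1
```

Emit:
apply_moves(plan="0 0 0 0 0 0 255; 0 0.2 -0.4 0 0 0 255; 0 0.4 -0.9 0 0 0 255; 0 0.6 -1.4 0 0 0 255; 0 0.8 -1.8 0 0 0 255; 0 0.8 -1.8 0 0 0 255; 0 0 0 0 0 0 255")

```text
clock: 17.23
tool_pos: [0.4479, -0.2472, 0.1347]
ee_rot: [-0.084, -0.39, 0.896, 0.195]
ft_force: [0.3, 0.3, -2.4]
finger_gap: 0.104
```

```bash
python3 - <<'E'
from plan import *
from fit import fit_tote
log(); grab("top","9"); q,x,R0=cur(); print((tote_tool(137.05,1).inv()*R0).as_rotvec(degrees=True))
im,d,K,T=load("top9"); cv2.imwrite("pics/top9c.png",cv2.resize(im[180:400,300:520],None,fx=2.5,fy=2.5))
E
```

```text
t 17.23 pos [ 0.4479 -0.2472  0.1347] q [-0.276  0.438 -0.088 -0.194 -1.432 -0.408] F [ 0.3  0.3 -2.4] gap 0.104
t 17.27 pos [ 0.4474 -0.2469  0.1337] q [-0.276  0.439 -0.089 -0.195 -1.431 -0.408] F [-0.3  0.6 -2.3] gap 0.103
[ 0.39643195 -0.10787043 -0.03670289]
```

View pics/top9.png

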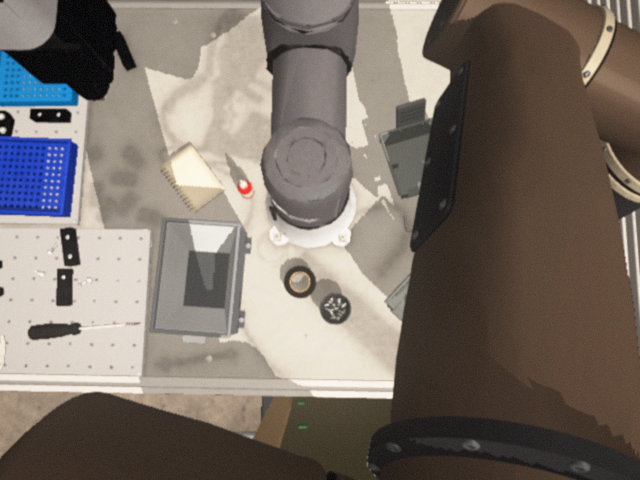

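```bash
sed -i 's/RT.apply(\[0,0,.0188\])/RT.apply([0,0,.0134])/' plan.py; python3 - <<'E'
from plan import *
q,x,R0=cur()
M,RM=np.array([.395,-.10,.215]),tote_tool(112,1)
E_,RE=tcp_lip([.431,.17,.15],86.6); print(E_)
q=path(q,x,R0,M,RM,5); q=path(q,M,RM,E_,RE,5)
a=rows(x,R0,M,RM,5,255); rows(*a,E_,RE,5,255)
E
```

```text
[0.42315158 0.03789602 0.20485548]
0.2 [ 0.437 -0.218  0.15 ] [-0.26  0.38 -0.12 -0.23 -1.44 -0.5 ] dq 0.1 err 0.0 0.0 [('upper-wall', -0.064), ('elbow-wall', -0.035), ('fore-wall', -0.03)]
0.4 [ 0.426 -0.188  0.166] [-0.24  0.33 -0.15 -0.27 -1.44 -0.61] dq 0.1 err 0.0 0.0 [('elbow-wall', -0.066), ('upper-wall', -0.062), ('fore-wall', -0.061)]
0.6 [ 0.416 -0.159  0.182] [-0.21  0.27 -0.18 -0.31 -1.44 -0.71] dq 0.11 err 0.0 0.0 [('elbow-wall', -0.099), ('fore-wall', -0.094), ('upper-wall', -0.057)]
0.8 [ 0.405 -0.129  0.199] [-0.18  0.2  -0.21 -0.34 -1.44 -0.82] dq 0.11 err 0.0 0.0 [('elbow-wall', -0.092), ('fore-wall', -0.083), ('upper-wall', -0.045)]
1.0 [ 0.395 -0.1    0.215] [-0.15  0.14 -0.24 -0.38 -1.43 -0.94] dq 0.12 err 0.0 0.0 [('fore-wall', -0.088), ('elbow-wall', -0.06), ('upper-wall', -0.035)]
0.2 [ 0.401 -0.072  0.213] [-0.11  0.11 -0.27 -0.41 -1.39 -1.05] dq 0.11 err 0.0 0.0 [('fore-wall', -0.088), ('elbow-wall', -0.04), ('upper-wall', -0.023)]
0.4 [ 0.406 -0.045  0.211] [-0.06  0.08 -0.29 -0.43 -1.34 -1.17] dq 0.12 err 0.0 0.0 [('fore-wall', -0.104), ('elbow-wall', -0.019), ('upper-wall', -0.005)]
0.6 [ 0.412 -0.017  0.209] [-0.01  0.05 -0.32 -0.45 -1.28 -1.3 ] dq 0.12 err 0.0 0.0 [('fore-wall', -0.087), ('elbow-wall', 0.003), ('upper-wall', 0.016)]
0.8 [0.418 0.01  0.207] [ 0.05  0.02 -0.35 -0.47 -1.22 -1.43] dq 0.13 err 0.0 0.0 [('fore-wall', -0.09), ('elbow-wall', 0.021), ('upper-wall', 0.039)]
1.0 [0.423 0.038 0.205] [ 0.12 -0.   -0.38 -0.47 -1.15 -1.56] dq 0.14 err 0.0 0.0 [('fore-wall', -0.1), ('elbow-wall', 0.037), ('body-foot', 0.044)]
-1.44 3.19 -0.32 -0.1 -2.1 4.6 255; -1.19 3.3 -0.27 -0 -2.1 4.5 255; -0.93 3.38 -0.23 -0.1 -2 4.6 255; -0.67 3.45 -0.2 -0.1 -2.1 4.5 255; -0.41 3.49 -0.17 -0.1 -2.1 4.6 255
-1.55 2.04 1.18 0 -2.1 4.6 255; -1.34 2.16 1.23 0 -2.2 4.6 255; -1.12 2.25 1.27 0 -2.1 4.6 255; -0.88 2.34 1.32 0 -2.2 4.6 255; -0.65 2.4 1.34 0 -2.1 4.6 255
```

Emit:
apply_moves(plan="-0.7 1.6 -0.1 -0.1 -1 2.3 255; -1.4 3.2 -0.3 -0.1 -2.1 4.5 255; -1.2 3.3 -0.3 0 -2.1 4.5 255; -0.9 3.4 -0.2 -0.1 -2.1 4.5 255; -0.7 3.4 -0.2 -0.1 -2.1 4.5 255; -0.2 1.7 -0.1 0 -1 2.3 255; 0 0 0 0 0 0 255")

```text
clock: 18.15
tool_pos: [0.3969, -0.0933, 0.2119]
ee_rot: [-0.044, -0.179, 0.959, 0.216]
ft_force: [0.7, 0.2, -2.6]
finger_gap: 0.097
```

```bash
python3 - <<'E'
from plan import *
log(); q,x,R0=cur()
E_,RE=tcp_lip([.431,.17,.15],86.6)
rows(x,R0,E_,RE,6,255); print((tote_tool(112,1).inv()*R0).as_rotvec(degrees=True))
grab("wrist","10")
E
```

```text
t 18.15 pos [ 0.3969 -0.0933  0.2119] q [-0.14   0.142 -0.244 -0.385 -1.43  -0.959] F [ 0.7  0.2 -2.6] gap 0.097
-1.2 1.65 0.91 0.1 -1.8 3.7 255; -1.07 1.72 0.94 0 -1.8 3.7 255; -0.92 1.79 0.97 0.1 -1.8 3.7 255; -0.77 1.85 0.99 0 -1.8 3.7 255; -0.62 1.89 1.02 0.1 -1.8 3.7 255; -0.46 1.93 1.03 0.1 -1.8 3.7 255
[-0.44581415  0.01603466  0.81195861]
t 18.2 pos [ 0.397  -0.0937  0.2115] q [-0.14   0.143 -0.244 -0.385 -1.43  -0.958] F [-0.2  0.4 -2.4] gap 0.101
```

View pics/wrist10.png

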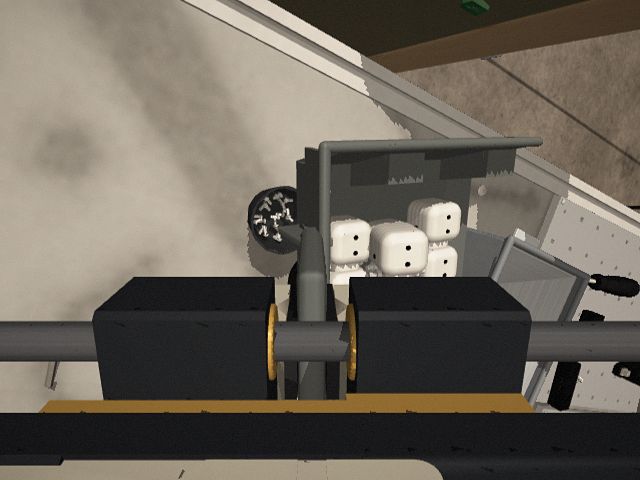

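Emit:
apply_moves(plan="-0.6 0.8 0.4 0 -0.9 1.8 255; -1.2 1.6 0.9 0.1 -1.8 3.7 255; -1.1 1.7 0.9 0 -1.8 3.7 255; -0.9 1.8 1 0.1 -1.8 3.7 255; -0.8 1.8 1 0 -1.8 3.7 255; -0.6 1.9 1 0.1 -1.8 3.7 255; -0.2 1 0.5 0.1 -0.9 1.9 255; 0 0 0 0 0 0 255")

```text
clock: 19.2
tool_pos: [0.4279, 0.0347, 0.1954]
ee_rot: [-0.001, 0.036, 0.976, 0.214]
ft_force: [-0.1, -1.0, -2.3]
finger_gap: 0.1
```

```bash
python3 - <<'E'
from plan import *
log(); q,x,R0=cur()
a=(x,R0)
for pit in (0,):
    E_,RE=tcp_lip([.431,.178,.135],86.6,1,0,pit); print(rel(x,R0.as_quat()[[3,0,1,2]],E_,RE))
grab("top","11")
im,d,K,T=load("top11")
E_,RE=tcp_lip([.431,.178,.135],86.6,1,0,10); a=rows(x,R0,E_,RE,2,255)
for pit in (20,30,40,50,60,66):
    E_,RE=tcp_lip([.431,.178,.135],86.6,1,0,pit); a=rows(*a,E_,RE,1 if pit<66 else 1,255)
E
```

```text
t 19.2 pos [0.4279 0.0347 0.1954] q [ 0.115  0.023 -0.379 -0.471 -1.147 -1.567] F [-0.1 -1.  -2.3] gap 0.1
(array([0.53907037, 0.75131177, 0.96585237]), array([-0.30239431, -0.70098473, -0.93530414]))
t 19.25 pos [0.4279 0.0344 0.1953] q [ 0.114  0.023 -0.379 -0.471 -1.148 -1.566] F [ 0.  -0.3 -2.9] gap 0.102
0.3 1.36 -0.28 4.8 -0.4 -0.4 255; 0.28 1.34 -0.4 4.9 -0.4 -0.5 255
-0 1.98 -1.52 10 0 0 255
-0 1.98 -1.52 10 0 0 255
-0.01 1.98 -1.52 10 0 0 255
0 1.98 -1.52 10 0 0 255
0 1.99 -1.52 10 0 0 255
0 1.15 -0.95 6 0 0 255
```

View pics/top11.png

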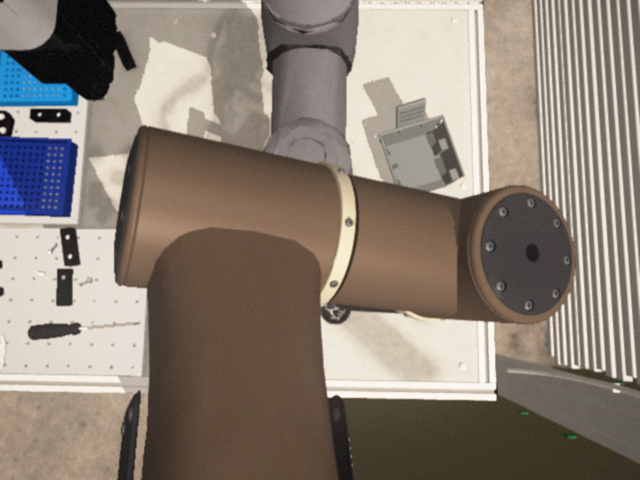

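Emit:
apply_moves(plan="0.3 1.4 -0.3 4.8 -0.4 -0.4 255; 0.3 1.3 -0.4 4.9 -0.4 -0.5 255; 0 1.4 -1.1 7 0 0 255; 0 1.4 -1.1 7 0 0 255")

```text
clock: 19.75
tool_pos: [0.4259, 0.0751, 0.2377]
ee_rot: [-0.002, 0.032, 0.999, 0.001]
ft_force: [0.7, -0.9, -2.3]
finger_gap: 0.102
```

```bash
cat >> plan.py <<'E'
def tote_pose(x,R0,flip=1,beta=0):
    """invert: tote rotation and underside origin, lip from tool pose"""
    Rrel=tote_tool(0,flip,beta); Rt=R0*Rrel.inv(); und=x-R0.apply([0,0,.0134])-Rt.apply(GL)
    return Rt.as_euler("ZYX",degrees=True).round(2),und.round(4),(und+Rt.apply([.055,0,.006])).round(4)
E
python3 - <<'E'
from plan import *
log(); q,x,R0=cur(); print(tote_pose(x,R0))
n=0;a=(x,R0)
for pit in (35,42,49,56,62,68):
    E_,RE=tcp_lip([.431,.178,.135],86.6,1,0,pit); a=rows(*a,E_,RE,1,255)
E
```

```text
t 19.75 pos [0.4259 0.0751 0.2377] q [ 0.63  -0.06  -0.466 -0.004 -1.168 -2.264] F [ 0.7 -0.9 -2.3] gap 0.102
(array([86.42, 24.93,  0.29]), array([0.4284, 0.1195, 0.1499]), array([0.4317, 0.1718, 0.1321]))
0.13 2.61 -1.81 10.1 -0.3 -0.3 255
-0 1.36 -1.11 7 0 0 255
-0 1.36 -1.1 7 0 0 255
-0.01 1.36 -1.1 7 0 0 255
0 1.16 -0.95 6 0 0 255
0 1.15 -0.96 6 0 0 255
```

Emit:
apply_moves(plan="0.1 1.9 -1.4 8 -0.3 -0.3 255; 0 1.4 -1.1 7 0 0 255; 0 1.4 -1.1 7 0 0 255; 0 1.4 -1.1 7 0 0 255; 0 1.3 -1 6.5 0 0 255; 0 1.3 -1 6.5 0 0 255; 0 0 0 0 0 0 255; 0 0 0 0 0 0 255")

```text
clock: 20.75
tool_pos: [0.4345, 0.1791, 0.2745]
ee_rot: [-0.012, 0.024, 0.927, -0.373]
ft_force: [-0.7, -0.3, -1.7]
finger_gap: 0.1
```

```bash
python3 - <<'E'
from plan import *
log(); q,x,R0=cur(); print(tote_pose(x,R0)); grab("scene","12"); grab("wrist","12")
E
```

```text
t 20.75 pos [0.4345 0.1791 0.2745] q [ 1.07   0.324 -0.294  0.303 -1.664 -2.777] F [-0.7 -0.3 -1.7] gap 0.1
(array([87.69, 68.88,  0.78]), array([0.4325, 0.1503, 0.1804]), array([0.4336, 0.1757, 0.1313]))
t 20.8 pos [0.4344 0.1789 0.2745] q [ 1.07   0.324 -0.295  0.303 -1.664 -2.777] F [ 0.2 -0.6 -2.3] gap 0.1
t 20.85 pos [0.4343 0.1786 0.2749] q [ 1.07   0.322 -0.295  0.303 -1.664 -2.777] F [ 0.6  0.4 -1. ] gap 0.098
```

View pics/scene12.png

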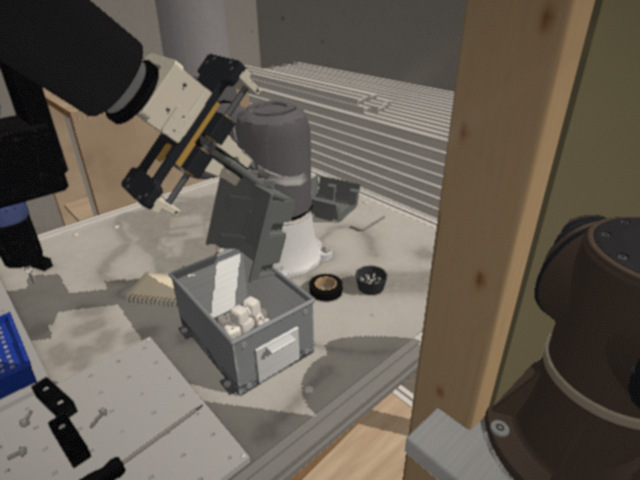

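View pics/wrist12.png

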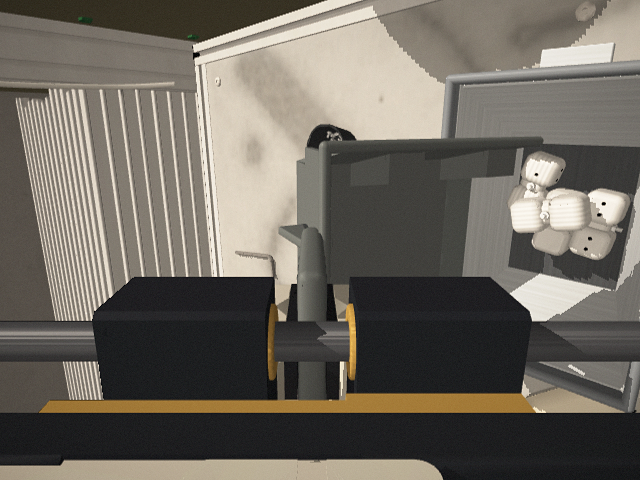

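```bash
python3 - <<'E'
from plan import *
q,x,R0=cur()
for pit in (50,30,10,0):
    E1,RE=tcp_lip([.431,.16,.16],86.6,1,0,pit); q=path(q,x,R0,E1,RE,2); x,R0=E1,RE
for X,yaw,n in (((.40,-.06,.25),90,3),((.41,-.24,.27),75,5),((.47,-.25,.27),17.35,6)):
    RM=tote_tool(yaw,1); X=np.array(X); q=path(q,x,R0,X,RM,n); x,R0=X,RM
X,RM=tcp_for([.6574,-.1926,.12],17.35); print(X); q=path(q,x,R0,X,RM,4)
X2,RM=tcp_for([.6574,-.1926,.038],17.35); q=path(q,X,RM,X2,RM,2)
E
```

```text
0.5 [0.431 0.148 0.286] [ 1.01  0.19 -0.34  0.27 -1.58 -2.71] dq 0.13 err 0.0 0.0 [('elbow-wall', -0.027), ('fore-wall', -0.022)]
1.0 [0.428 0.117 0.297] [ 0.93  0.08 -0.37  0.23 -1.5  -2.62] dq 0.12 err 0.0 0.0 [('fore-wall', -0.036), ('elbow-wall', 0.008)]
0.5 [0.427 0.095 0.285] [ 0.83 -0.01 -0.41  0.17 -1.38 -2.51] dq 0.12 err 0.0 0.0 [('fore-wall', -0.05), ('elbow-wall', 0.039)]
1.0 [0.426 0.073 0.274] [ 0.69 -0.07 -0.42  0.07 -1.28 -2.34] dq 0.16 err 0.0 0.0 [('fore-wall', -0.059)]
0.5 [0.425 0.056 0.255] [ 0.52 -0.09 -0.43 -0.08 -1.19 -2.13] dq 0.22 err 0.0 0.0 [('fore-wall', -0.081)]
1.0 [0.424 0.039 0.237] [ 0.32 -0.07 -0.4  -0.27 -1.16 -1.85] dq 0.28 err 0.0 0.0 [('fore-wall', -0.104), ('body-foot', 0.047)]
0.5 [0.423 0.034 0.226] [ 0.21 -0.05 -0.38 -0.37 -1.16 -1.7 ] dq 0.15 err 0.0 0.0 [('fore-wall', -0.084), ('body-foot', 0.046)]
1.0 [0.423 0.028 0.215] [ 0.1  -0.01 -0.37 -0.47 -1.18 -1.55] dq 0.15 err 0.0 0.0 [('fore-wall', -0.099), ('elbow-wall', 0.04), ('body-foot', 0.046)]
0.33 [ 0.415 -0.001  0.227] [ 0.03 -0.01 -0.34 -0.46 -1.24 -1.49] dq 0.07 err 0.0 0.0 [('fore-w
[... 2525 characters left out ...]
0.0 [('fore-wall', -0.085), ('elbow-wall', -0.011), ('upper-wall', -0.009)]
0.75 [ 0.555 -0.224  0.203] [-0.21  0.09 -0.35 -0.3  -0.76 -2.45] dq 0.06 err 0.0 0.0 [('fore-wall', -0.102), ('elbow-wall', -0.04), ('upper-wall', -0.031)]
1.0 [ 0.584 -0.216  0.181] [-0.18  0.15 -0.34 -0.3  -0.71 -2.47] dq 0.06 err 0.0 0.0 [('fore-wall', -0.093), ('elbow-wall', -0.07), ('upper-wall', -0.039)]
0.5 [ 0.584 -0.216  0.14 ] [-0.18  0.2  -0.38 -0.34 -0.63 -2.42] dq 0.08 err 0.0 0.0 [('fore-wall', -0.09), ('elbow-wall', -0.09), ('upper-wall', -0.045)]
1.0 [ 0.584 -0.216  0.099] [-0.19  0.25 -0.4  -0.39 -0.56 -2.36] dq 0.07 err 0.0 0.0 [('elbow-wall', -0.106), ('fore-wall', -0.101), ('upper-wall', -0.052)]
```

```bash
python3 - <<'E'
from plan import *
q,x,R0=cur(); a=(x,R0)
for pit in (62,54,46,38,30,23,16,9,3,0):
    E1,RE=tcp_lip([.431,.17,.16],86.6,1,0,pit); a=rows(*a,E1,RE,1,255)
E
```

```text
0.3 -3.54 -0.44 -6.8 0 0.4 255
0 -1.37 1.45 -8 0 0 255
0 -1.38 1.45 -8 0 0 255
0.01 -1.38 1.45 -8 0 0 255
-0 -1.37 1.45 -8 0 0 255
-0 -1.22 1.26 -7 0 0 255
-0 -1.21 1.26 -7 0 0 255
-0 -1.22 1.26 -7 0 0 255
-0 -1.05 1.07 -6 0 0 255
-0 -0.54 0.52 -3 0 0 255
```

Emit:
apply_moves(plan="0.3 -3 -0.6 -4 0 0.4 255; 0 -1.4 1.4 -7 0 0 255; 0 -1.4 1.4 -8 0 0 255; 0 -1.4 1.4 -8 0 0 255; 0 -1.4 1.4 -8 0 0 255; 0 -1.2 1.3 -7 0 0 255; 0 -1.2 1.3 -7 0 0 255; 0 -1.2 1.2 -7 0 0 255")

```text
clock: 21.85
tool_pos: [0.4231, 0.0435, 0.2476]
ee_rot: [0.015, 0.028, 0.992, 0.126]
ft_force: [0.4, -0.7, -1.3]
finger_gap: 0.105
```

```bash
python3 - <<'E'
from plan import *
log(); q,x,R0=cur(); print(tote_pose(x,R0)); a=(x,R0)
E1,RE=tcp_lip([.431,.16,.16],86.6,1,0,0); a=rows(*a,E1,RE,2,255)
a=rows(*a,np.array([.40,-.06,.26]),tote_tool(90,1),3,255)
E
```

```text
t 21.85 pos [0.4231 0.0435 0.2476] q [ 0.345 -0.099 -0.405 -0.245 -1.155 -1.884] F [ 0.4 -0.7 -1.3] gap 0.105
(array([86.41, 10.49, -1.27]), array([0.4285, 0.1082, 0.1737]), array([0.4318, 0.1633, 0.1696]))
-0.01 -1.16 1.39 -5.2 0.6 0.2 255; -0.03 -1.29 1.28 -5.3 0.6 0.3 255
0.6 -2.05 -2.62 0 0.5 -1 255; 0.65 -2.05 -2.61 0 0.4 -1.1 255; 0.71 -2.03 -2.61 0 0.5 -1 255
```

Emit:
apply_moves(plan="0 -1.2 0.5 -5.2 0.6 0.2 255; 0 -1.3 0.5 -5.3 0.6 0.3 255; 0.6 -2 -1.6 0 0.5 -1 255; 0.6 -2 -1.8 0 0.5 -1 255; 0.7 -2 -1.8 0 0.5 -1 255; 0 0 0 0 0 0 255")

```text
clock: 22.6
tool_pos: [0.3951, -0.0627, 0.2576]
ee_rot: [0.008, 0.003, 0.975, 0.22]
ft_force: [-0.4, 0.7, -1.6]
finger_gap: 0.099
```

```bash
python3 - <<'E'
from plan import *
log(); q,x,R0=cur(); print(tote_pose(x,R0)); a=(x,R0); grab("wrist","13"); grab("scene","13")
M2=np.array([.395,-.21,.30]); R2=tote_tool(80,1); M3=np.array([.46,-.235,.30]); R3=tote_tool(17.35,1)
q=path(q,x,R0,M2,R2,4); q=path(q,M2,R2,M3,R3,8)
a=rows(*a,M2,R2,4,255); rows(*a,M3,R3,8,255)
im,d,K,T=load("scene13"); cv2.imwrite("pics/scene13c.png",cv2.resize(im[220:400,150:340],None,fx=3,fy=3,interpolation=cv2.INTER_CUBIC))
E
```

```text
t 22.6 pos [ 0.3951 -0.0627  0.2576] q [-0.131 -0.018 -0.281 -0.452 -1.373 -1.341] F [-0.4  0.7 -1.6] gap 0.099
(array([89.44, -0.48, -0.79]), array([0.3967, 0.0151, 0.1974]), array([0.3972, 0.0701, 0.2038]))
t 22.65 pos [ 0.3952 -0.0619  0.2574] q [-0.13  -0.018 -0.282 -0.453 -1.372 -1.342] F [-0.  -0.6 -1.3] gap 0.1
t 22.7 pos [ 0.3952 -0.0612  0.2571] q [-0.128 -0.018 -0.282 -0.453 -1.372 -1.343] F [ 0.3 -0.3 -0.7] gap 0.101
0.25 [ 0.395 -0.1    0.268] [-0.22 -0.   -0.24 -0.44 -1.41 -1.31] dq 0.08 err 0.0 0.0 [('fore-wall', -0.102), ('elbow-wall', 0.015), ('upper-wall', 0.018)]
0.5 [ 0.395 -0.136  0.279] [-0.3   0.02 -0.2  -0.44 -1.45 -1.29] dq 0.08 err 0.0 0.0 [('fore-wall', -0.091), ('elbow-wall', -0.006), ('upper-wall', -0.005)]
0.75 [ 0.395 -0.173  0.289] [-0.37  0.05 -0.15 -0.43 -1.49 -1.27] dq 0.08 err 0.0 0.0 [('fore-wall', -0.081), ('elbow-wall', -0.031), ('upper-wall', -0.03)]
1.0 [ 0.395 -0.21   0.3  ] [-0.44  0.08 -0.1  -0.42 -1.53 -1.26] dq 0.07 err 0.0 0.0 [('fore-wall', -0.093), ('upper-wall', -0.054), ('elbow-wall', -0.053), ('wrist-wall2', 0.025)]
0.12 [ 0.403 -0.2
[... 1031 characters left out ...]
wall', 0.031), ('wrist-wall2', 0.04)]
0.88 [ 0.452 -0.232  0.3  ] [-0.34 -0.09 -0.29 -0.34 -1.08 -2.24] dq 0.18 err 0.0 0.0 [('fore-wall', -0.101), ('upper-wall', 0.001)]
1.0 [ 0.46  -0.235  0.3  ] [-0.29 -0.11 -0.33 -0.28 -1.   -2.44] dq 0.2 err 0.0 0.0 [('fore-wall', -0.09), ('upper-wall', 0.008)]
-0.05 -2.87 -2.54 0.1 -0.8 2.2 255; -0.19 -2.87 -2.54 0.2 -0.9 2.2 255; -0.34 -2.86 -2.52 0.1 -0.8 2.3 255; -0.49 -2.86 -2.51 0.1 -0.8 2.2 255
-0.86 -0.15 -0.07 0 -3.3 7.1 255; -0.86 -0.04 -0.02 0 -3.3 7.1 255; -0.87 0.06 0.03 0 -3.3 7.1 255; -0.85 0.17 0.08 -0 -3.4 7.1 255; -0.82 0.28 0.13 0 -3.3 7.1 255; -0.77 0.37 0.17 0 -3.3 7.1 255; -0.7 0.46 0.22 0 -3.3 7 255; -0.63 0.55 0.25 0 -3.3 7.1 255
```

View pics/wrist13.png

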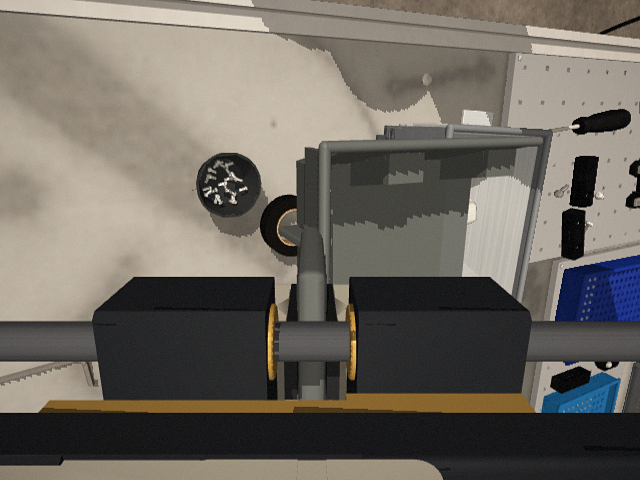

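View pics/scene13c.png

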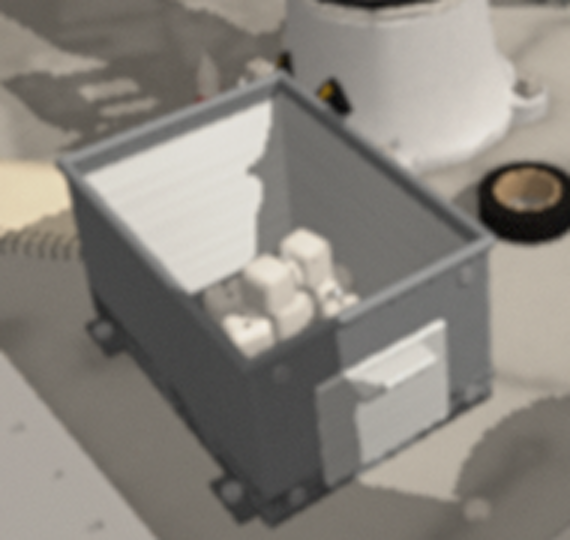

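Emit:
apply_moves(plan="-0.1 -2.9 -2.5 0.1 -0.8 2.2 255; -0.2 -2.9 -2.5 0.2 -0.9 2.2 255; -0.3 -2.9 -2.5 0.1 -0.8 2.3 255; -0.5 -2.9 -2.5 0.1 -0.8 2.2 255")

```text
clock: 23.2
tool_pos: [0.3946, -0.2083, 0.2995]
ee_rot: [0.02, 0.084, 0.972, 0.217]
ft_force: [0.6, 0.8, -1.5]
finger_gap: 0.099
```

Emit:
apply_moves(plan="-0.9 -0.2 -0.1 0 -3.3 7.1 255; -0.9 0 0 0 -3.3 7.1 255; -0.9 0.1 0 0 -3.3 7.1 255; -0.9 0.2 0.1 0 -3.4 7.1 255; -0.8 0.3 0.1 0 -3.3 7.1 255; -0.8 0.4 0.2 0 -3.3 7.1 255; -0.7 0.5 0.2 0 -3.3 7 255; 0 0 0 0 0 0 255")

```text
clock: 24.2
tool_pos: [0.455, -0.2273, 0.3011]
ee_rot: [0.12, 0.534, 0.817, 0.185]
ft_force: [-0.3, -0.1, -1.6]
finger_gap: 0.098
```

```bash
python3 - <<'E'
from plan import *
log(); q,x,R0=cur(); print(tote_pose(x,R0),pairs(q,.02)); a=(x,R0)
X,RM=tcp_for([.6574,-.1926,.13],17.35); path(q,x,R0,X,RM,5);rows(x,R0,X,RM,5,255)
grab("top","14")
im,d,K,T=load("top14"); cv2.imwrite("pics/top14c.png",im)
grab("wrist","14")
E
```

```text
t 24.2 pos [ 0.455  -0.2273  0.3011] q [-0.323 -0.096 -0.297 -0.339 -1.057 -2.285] F [-0.3 -0.1 -1.6] gap 0.098
(array([23.7 , -0.45,  0.11]), array([ 0.5262, -0.1959,  0.2408]), array([ 0.5765, -0.1739,  0.2473])) {'fore-wall': -0.097, 'upper-wall': 0.003}
0.2 [ 0.481 -0.225  0.279] [-0.29 -0.05 -0.31 -0.33 -0.99 -2.32] dq 0.07 err 0.0 0.0 [('fore-wall', -0.089), ('upper-wall', 0.008), ('elbow-wall', 0.039)]
0.4 [ 0.506 -0.223  0.257] [-0.26 -0.01 -0.33 -0.32 -0.92 -2.36] dq 0.07 err 0.0 0.0 [('fore-wall', -0.096), ('upper-wall', 0.012), ('elbow-wall', 0.017)]
0.6 [ 0.532 -0.22   0.235] [-0.23  0.04 -0.33 -0.31 -0.85 -2.4 ] dq 0.07 err 0.0 0.0 [('fore-wall', -0.086), ('elbow-wall', -0.008), ('upper-wall', -0.005)]
0.8 [ 0.558 -0.218  0.213] [-0.2   0.09 -0.34 -0.31 -0.79 -2.44] dq 0.06 err 0.0 0.0 [('fore-wall', -0.103), ('elbow-wall', -0.035), ('upper-wall', -0.027)]
1.0 [ 0.584 -0.216  0.191] [-0.18  0.14 -0.33 -0.3  -0.73 -2.48] dq 0.06 err 0.0 0.0 [('fore-wall', -0.087), ('elbow-wall', -0.064), ('upper-wall', -0.038)]
-0.82 1.26 3.04 0.1 -0.6 1.1 255; -0.77 1.29 3.05 0.1 -0.5 1.2 255; -0.72 1.3 3.05 0.1 -0.6 1.1 255; -0.65 1.33 3.06 0.1 -0.5 1.2 255; -0.61 1.34 3.06 0 -0.6 1.1 255
t 24.25 pos [ 0.455  -0.2274  0.301 ] q [-0.324 -0.095 -0.297 -0.34  -1.059 -2.282] F [-0.3  0.5 -1.5] gap 0.099
t 24.3 pos [ 0.4551 -0.2279  0.301 ] q [-0.324 -0.095 -0.296 -0.34  -1.059 -2.281] F [-0.3  0.  -1. ] gap 0.099
```

View pics/top14.png

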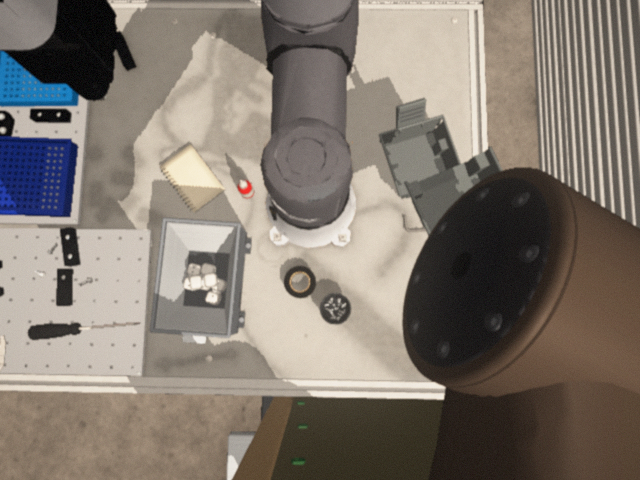

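View pics/wrist14.png

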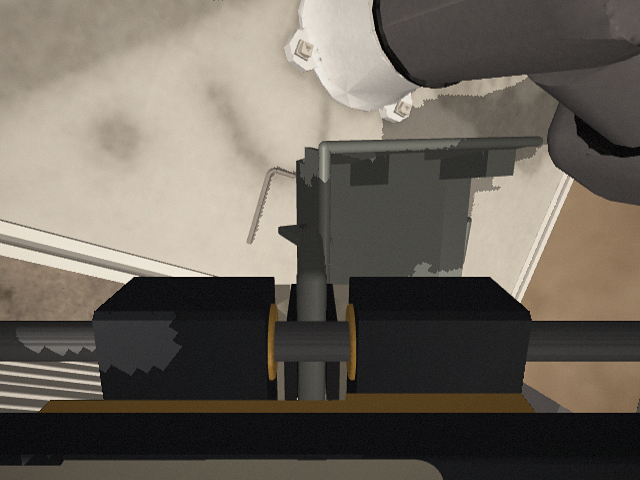

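```bash
cat > hand.py <<'E'
from plan import *
def inhand(n,qpos_tcp=None):
    im,d,K,T=load(n); W=cloud(d,K,T).reshape(-1,3); W=W[np.isfinite(W[:,0])]
    q,x,R0=cur()
    Rt=R0*tote_tool(0,1).inv(); und=x-R0.apply([0,0,.0134])-Rt.apply(GL)
    L=Rt.inv().apply(W-und)
    f=L[(abs(L[:,0])<.045)&(abs(L[:,1])<.04)&(abs(L[:,2]-.003)<.012)]
    A=np.c_[f[:,:2],np.ones(len(f))]; c=np.linalg.lstsq(A,f[:,2],rcond=None)[0]
    print("floor n",len(f),"slope x,y deg",np.degrees(c[:2]).round(2),"z0 mm",(c[2]*1000).round(2))
    for sg in (1,-1):
        r=L[(abs(L[:,0])<.045)&(abs(sg*L[:,1]-.0605)<.01)&(abs(L[:,2]-.049)<.008)]
        r=r[r[:,2]>np.percentile(r[:,2],60)] if len(r)>20 else r
        if len(r)>20:
            c=np.polyfit(r[:,0],r[:,1],1); print("rim",sg,len(r),"y mm",(c[1]*1000).round(2),"yaw deg",np.degrees(c[0]).round(2),"z",np.percentile(r[:,2],[50,95]).round(4))
    e=L[(abs(L[:,1])<.03)&(abs(L[:,2]-.006)<.01)&(L[:,0]>.03)&(L[:,0]<.08)]
    if len(e): print("lip x max",np.percentile(e[:,0],[90,99]).round(4))
E
python3 - <<'E'
from hand import *
inhand("wrist14")
E
```

```text
floor n 11647 slope x,y deg [0.27 0.44] z0 mm 3.79
rim 1 783 y mm 60.38 yaw deg 0.17 z [0.0534 0.0541]
lip x max [0.0529 0.0551]
```

Emit:
apply_moves(plan="-0.4 0.6 1.5 0.1 -0.6 1.1 255; -0.8 1.3 3 0.1 -0.5 1.2 255; -0.8 1.3 3 0.1 -0.6 1.1 255; -0.7 1.3 3 0.1 -0.5 1.2 255; -0.6 1.3 3 0 -0.6 1.1 255; -0.3 0.7 1.5 0 -0.3 0.6 255; 0 0 0 0 0 0 255")

```text
clock: 25.18
tool_pos: [0.5859, -0.2182, 0.1888]
ee_rot: [0.128, 0.579, 0.787, 0.173]
ft_force: [-0.2, 0.2, -0.8]
finger_gap: 0.101
```

```bash
python3 - <<'E'
from hand import *
log(); q,x,R0=cur(); print(tote_pose(x,R0)); grab("top","15"); grab("wrist","15"); inhand("wrist15")
im,d,K,T=load("top15"); W=cloud(d,K,T).reshape(-1,3); W=W[np.isfinite(W[:,0])]
# stacked plate check in stacked frame
L=R.from_euler("z",162.65,degrees=True).apply(W-[.6574,-.1926,0])
pl=L[(L[:,2]>.058)&(L[:,2]<.090)&(L[:,0]<-.07)&(L[:,0]>-.115)&(abs(L[:,1])<.04)]
G=pl-GL; r=G[:,0]*np.cos(np.radians(25))+G[:,2]*np.sin(np.radians(25))-.0045
print("stacked plate n",len(pl),"resid mm",np.percentile(r*1000,[25,50,75]).round(2),"y",np.percentile(pl[:,1],[1,99]).round(4))
X,RM=tcp_for([.6574,-.1926,.075],17.35); print(rel(x,R0.as_quat()[[3,0,1,2]],X,RM)); rows(x,R0,X,RM,4,255)
E
```

```text
t 25.18 pos [ 0.5859 -0.2182  0.1888] q [-0.18   0.147 -0.328 -0.297 -0.728 -2.474] F [-0.2  0.2 -0.8] gap 0.101
(array([17.34,  0.17, -0.02]), array([ 0.6596, -0.1952,  0.1277]), array([ 0.7121, -0.1788,  0.1335]))
t 25.23 pos [ 0.5857 -0.2183  0.1894] q [-0.18   0.146 -0.328 -0.297 -0.729 -2.474] F [ 0.7  0.4 -0.8] gap 0.103
t 25.27 pos [ 0.5857 -0.2185  0.1903] q [-0.18   0.145 -0.328 -0.296 -0.729 -2.474] F [-0.8 -0.7 -0.6] gap 0.103
floor n 11644 slope x,y deg [0.19 0.52] z0 mm 2.77
rim 1 764 y mm 60.16 yaw deg 0.14 z [0.0524 0.0532]
lip x max [0.0529 0.0553]Traceback (most recent call last):
  File "<stdin>", line 8, in <module>
    return _quantile_unchecked(
        a, q, axis, out, overwrite_input, method, keepdims, weights)
    return _ureduce(a,
                    func=_quantile_ureduce_func,
    ...<5 lines>...
                    overwrite_input=overwrite_input,
                    method=method)
    r = func(a, **kwargs)
    result = _quantile(arr,
                       quantiles=q,
    ...<2 lines>...
                       out=out,
                       weights=wgt)
    slices_having_nans = np.isnan(arr[-1, ...])
                                  ~~~^^^^^^^^^
IndexError: index -1 is out of bounds for axis 0 with size 0
```

View pics/top15.png

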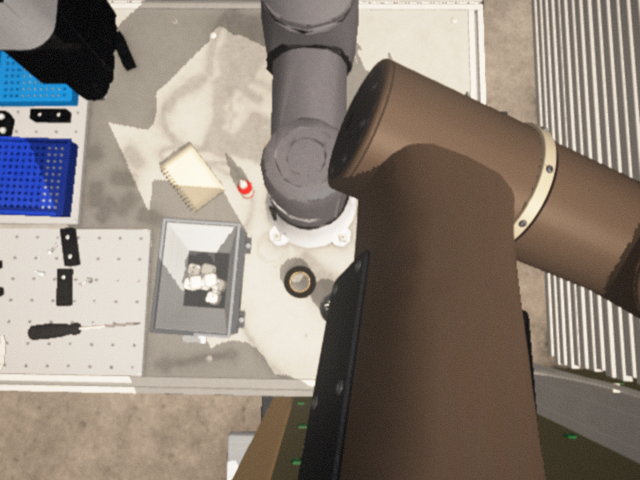

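View pics/wrist15.png

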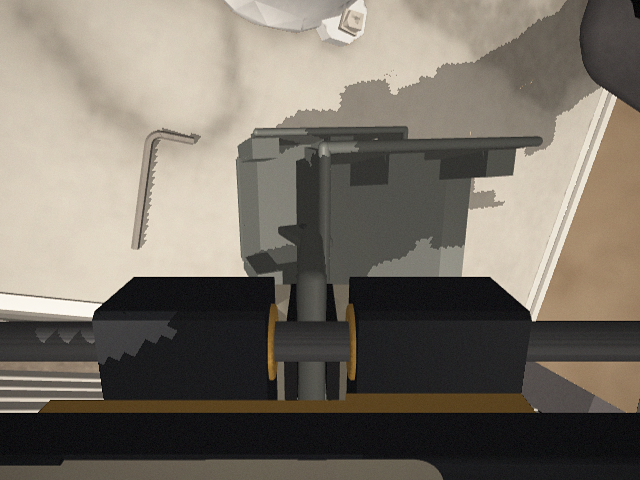

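```bash
python3 - <<'E'
from hand import *
im,d,K,T=load("wrist15"); W=cloud(d,K,T).reshape(-1,3); W=W[np.isfinite(W[:,0])]
L=R.from_euler("z",162.65,degrees=True).apply(W-[.6574,-.1926,0])
r=L[(abs(L[:,1]+.0605)<.012)&(abs(L[:,2]-.049)<.006)&(L[:,0]>-.06)&(L[:,0]<.07)]
print(len(r),np.percentile(r[:,0],[1,99]).round(3)); t=r[r[:,2]>np.percentile(r[:,2],60)]; c=np.polyfit(t[:,0],t[:,1],1); print("rim y mm",c[1]*1000,"yaw",np.degrees(c[0]),"z",np.percentile(t[:,2],[50,95]))
led=L[(abs(L[:,1]+.055)<.008)&(abs(L[:,2]-.038)<.004)&(abs(L[:,0]-.043)<.03)]; print("ledge",len(led),np.percentile(led,[2,50,98],axis=0).round(4) if len(led) else "")
fl=L[(abs(L[:,1])<.04)&(abs(L[:,2]-.004)<.008)&(L[:,0]>.0)&(L[:,0]<.09)]; print("lip x",np.percentile(fl[:,0],[50,99,99.8]))
q,x,R0=cur()
X,RM=tcp_for([.6574,-.1926,.075],17.35); print(rel(x,R0.as_quat()[[3,0,1,2]],X,RM)); rows(x,R0,X,RM,4,255)
E
```

```text
1172 [-0.058  0.052]
rim y mm -60.00314176559944 yaw 0.3121736927061922 z [0.05297913 0.05392886]
ledge 431 [[ 0.0172 -0.0563  0.0348]
 [ 0.0409 -0.0523  0.0384]
 [ 0.051  -0.0471  0.0409]]
lip x [0.05212094 0.08931669 0.08988909]
(array([ 0.34306428, -2.39801805,  4.8840633 ]), array([-0.0651181 ,  0.09301391, -0.01044706]))
0.09 -0.6 1.22 -0 0 -0 255; 0.08 -0.6 1.22 -0 0 -0 255; 0.09 -0.6 1.22 -0 0.1 -0 255; 0.08 -0.6 1.22 -0.1 -0 -0 255
```

Emit:
apply_moves(plan="0.1 -0.6 1.2 0 0 0 255; 0.1 -0.6 1.2 0 0 0 255; 0.1 -0.6 1.2 0 0.1 0 255; 0.1 -0.6 1.2 -0.1 0 0 255; 0 0 0 0 0 0 255")

```text
clock: 25.9
tool_pos: [0.5816, -0.2156, 0.1345]
ee_rot: [0.129, 0.578, 0.786, 0.175]
ft_force: [0.2, -0.4, -1.1]
finger_gap: 0.103
```

```bash
python3 - <<'E'
from hand import *
log(); q,x,R0=cur(); print(tote_pose(x,R0)); X,RM=tcp_for([.6574,-.1926,.044],17.35); print(rel(x,R0.as_quat()[[3,0,1,2]],X,RM)); rows(x,R0,X,RM,4,255)
E
```

```text
t 25.9 pos [ 0.5816 -0.2156  0.1345] q [-0.184  0.2   -0.387 -0.349 -0.619 -2.406] F [ 0.2 -0.4 -1.1] gap 0.103
(array([17.32, -0.15, -0.03]), array([ 0.6556, -0.1925,  0.0738]), array([ 0.7081, -0.1762,  0.08  ]))
(array([-0.06396884, -1.0917001 ,  2.7619078 ]), array([ 0.1476109 ,  0.04028975, -0.01332389]))
-0.02 -0.27 0.69 0 0 -0 255; -0.01 -0.28 0.69 0.1 0 -0 255; -0.02 -0.27 0.69 0 0 -0 255; -0.01 -0.27 0.69 0 0 -0 255
```

Emit:
apply_moves(plan="0 -0.3 0.7 0 0 0 255; 0 -0.3 0.7 0.1 0 0 255; 0 -0.3 0.7 0 0 0 255; 0 -0.2 0.7 0 0 0 255; 0 0 0 0 0 0 255")

```text
clock: 26.52
tool_pos: [0.5843, -0.2152, 0.1029]
ee_rot: [0.129, 0.578, 0.786, 0.175]
ft_force: [0.1, -0.9, -0.8]
finger_gap: 0.102
```

```bash
python3 - <<'E'
from hand import *
log(); q,x,R0=cur(); print(tote_pose(x,R0)); X,RM=tcp_for([.6574,-.1926,.038],17.35); print(rel(x,R0.as_quat()[[3,0,1,2]],X,RM))
grab("wrist","16"); inhand("wrist16")
im,d,K,T=load("wrist16"); W=cloud(d,K,T).reshape(-1,3); W=W[np.isfinite(W[:,0])]
L=R.from_euler("z",162.65,degrees=True).apply(W-[.6574,-.1926,0])
r=L[(abs(L[:,1]+.0605)<.012)&(abs(L[:,2]-.049)<.006)&(L[:,0]>-.06)&(L[:,0]<.07)]
t=r[r[:,2]>np.percentile(r[:,2],60)]; c=np.polyfit(t[:,0],t[:,1],1); print("stacked rim y mm",c[1]*1000,"yaw",np.degrees(c[0]),len(r))
E
```

```text
t 26.52 pos [ 0.5843 -0.2152  0.1029] q [-0.186  0.245 -0.404 -0.381 -0.562 -2.365] F [ 0.1 -0.9 -0.8] gap 0.102
(array([17.34, -0.08, -0.07]), array([ 0.6582, -0.1922,  0.0421]), array([ 0.7107, -0.1758,  0.0482]))
(array([-0.02664118, -0.24391678,  0.32906166]), array([0.0815643 , 0.07134845, 0.02400833]))
t 26.57 pos [ 0.5845 -0.2153  0.1033] q [-0.186  0.245 -0.404 -0.381 -0.562 -2.366] F [ 1.   1.  -1.1] gap 0.1
floor n 11663 slope x,y deg [0.24 0.53] z0 mm 3.26
rim 1 775 y mm 60.17 yaw deg 0.02 z [0.0529 0.0536]
lip x max [0.0713 0.0736]
stacked rim y mm -59.68664694080505 yaw 1.2082191094347614 896
```

View pics/wrist16.png

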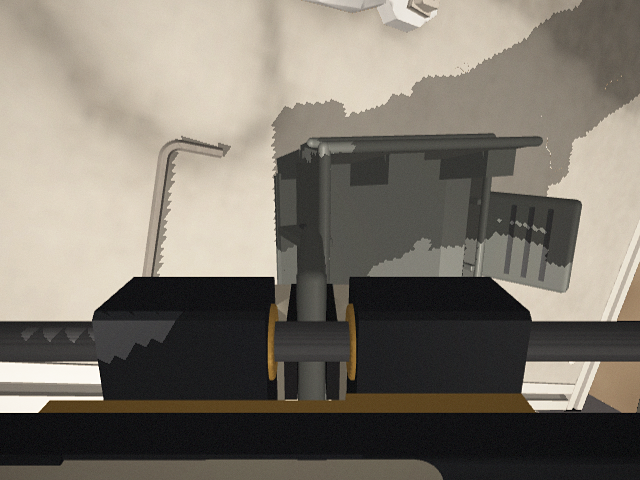

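Emit:
apply_moves(plan="0 -0.08 0.1 0 0 0 255; 0 -0.06 0.1 0 0 0 255; 0 -0.06 0.1 0 0 0 255; 0 0 0 0 0 0 255")

```text
clock: 27.08
tool_pos: [0.5844, -0.2156, 0.1004]
ee_rot: [0.13, 0.578, 0.786, 0.175]
ft_force: [-0.4, 0.3, -1.9]
finger_gap: 0.1
```

```bash
python3 - <<'E'
from hand import *
log(); q,x,R0=cur(); print(tote_pose(x,R0))
E
```

```text
t 27.07 pos [ 0.5844 -0.2156  0.1004] q [-0.188  0.249 -0.406 -0.385 -0.556 -2.359] F [-0.4  0.3 -1.9] gap 0.1
(array([17.35, -0.18, -0.14]), array([ 0.6584, -0.1926,  0.0398]), array([ 0.7109, -0.1762,  0.046 ]))
```

Emit:
apply_moves(plan="0 -0.05 0.1 0 0 0 255; 0 0 0 0 0 0 255")

```text
clock: 27.32
tool_pos: [0.5844, -0.2156, 0.0994]
ee_rot: [0.13, 0.578, 0.786, 0.175]
ft_force: [-0.3, 0.6, -1.5]
finger_gap: 0.102
```

```bash
python3 - <<'E'
from hand import *
s=log(); print(s["ft_torque"].round(2)); q,x,R0=cur(); print(tote_pose(x,R0))
E
```

```text
t 27.32 pos [ 0.5844 -0.2156  0.0994] q [-0.188  0.25  -0.406 -0.387 -0.554 -2.357] F [-0.3  0.6 -1.5] gap 0.102
[-0.57  1.49  0.05]
(array([17.35, -0.19, -0.15]), array([ 0.6584, -0.1926,  0.0388]), array([ 0.7109, -0.1762,  0.0449]))
```

Emit:
apply_moves(plan="0 -0.05 0.1 0.1 0 0 255; 0 0 0 0 0 0 255")

```text
clock: 27.58
tool_pos: [0.5845, -0.2157, 0.0986]
ee_rot: [0.13, 0.578, 0.787, 0.174]
ft_force: [-0.8, 0.2, 0.6]
finger_gap: 0.102
```

Emit:
apply_moves(plan="0 -0.05 0.1 0.1 0 0 255; 0 0 0 0 0 0 255")

```text
clock: 27.82
tool_pos: [0.5847, -0.2158, 0.0987]
ee_rot: [0.13, 0.578, 0.787, 0.174]
ft_force: [-0.2, 1.2, -0.9]
finger_gap: 0.101
```

```bash
python3 - <<'E'
from hand import *
s=log(); print(s["ft_torque"].round(2)); q,x,R0=cur(); print(tote_pose(x,R0))
E
```

```text
t 27.82 pos [ 0.5847 -0.2158  0.0987] q [-0.187  0.252 -0.407 -0.384 -0.553 -2.36 ] F [-0.2  1.2 -0.9] gap 0.101
[-0.39  1.43  0.07]
(array([17.37, -0.07, -0.21]), array([ 0.6586, -0.1929,  0.0379]), array([ 0.7111, -0.1765,  0.044 ]))
```

Emit:
apply_moves(plan="0 -0.05 0.1 0 0 0 255; 0 0 0 0 0 0 255")

```text
clock: 28.08
tool_pos: [0.5847, -0.2159, 0.0985]
ee_rot: [0.13, 0.578, 0.787, 0.174]
ft_force: [-0.0, 1.4, 1.2]
finger_gap: 0.102
```

```bash
python3 - <<'E'
from hand import *
s=log(); print(s["ft_torque"].round(2)); q,x,R0=cur(); print(tote_pose(x,R0)); grab("wrist","17"); inhand("wrist17")
E
```

```text
t 28.07 pos [ 0.5847 -0.2159  0.0985] q [-0.187  0.252 -0.407 -0.385 -0.552 -2.358] F [-0.   1.4  1.2] gap 0.102
[0.02 1.58 0.24]
(array([17.39, -0.12, -0.24]), array([ 0.6587, -0.193 ,  0.0378]), array([ 0.7112, -0.1766,  0.0439]))
t 28.12 pos [ 0.5847 -0.216   0.0985] q [-0.187  0.252 -0.407 -0.385 -0.552 -2.358] F [-2.7  1.4  4.3] gap 0.101
floor n 11685 slope x,y deg [0.27 0.52] z0 mm 3.8
rim 1 781 y mm 60.08 yaw deg 0.14 z [0.0535 0.0542]
lip x max [0.0671 0.0713]
```

Emit:
apply_moves(plan="0 0 0 0 0 0 235; 0 0 0 0 0 0 210; 0 0 0 0 0 0 180; 0 0 0 0 0 0 150; 0 0 0 0 0 0 130; 0 0 0 0 0 0 130")

```text
clock: 28.88
tool_pos: [0.5853, -0.2161, 0.0979]
ee_rot: [0.131, 0.578, 0.787, 0.174]
ft_force: [1.0, -0.1, -0.3]
finger_gap: 0.481
```

```bash
python3 - <<'E'
from hand import *
s=log(); grab("wrist","18"); inhand("wrist18")
E
```

```text
t 28.88 pos [ 0.5853 -0.2161  0.0979] q [-0.187  0.253 -0.406 -0.385 -0.55  -2.358] F [ 1.  -0.1 -0.3] gap 0.481
t 28.93 pos [ 0.5853 -0.2161  0.0979] q [-0.187  0.253 -0.407 -0.385 -0.55  -2.358] F [ 0.3  0.2 -0.8] gap 0.489
floor n 13862 slope x,y deg [0.15 0.22] z0 mm 4.43
rim 1 799 y mm 60.56 yaw deg 0.12 z [0.0541 0.0548]
rim -1 172 y mm -61.13 yaw deg -1.29 z [0.0499 0.0528]
lip x max [0.0662 0.0704]
```

View pics/wrist18.png

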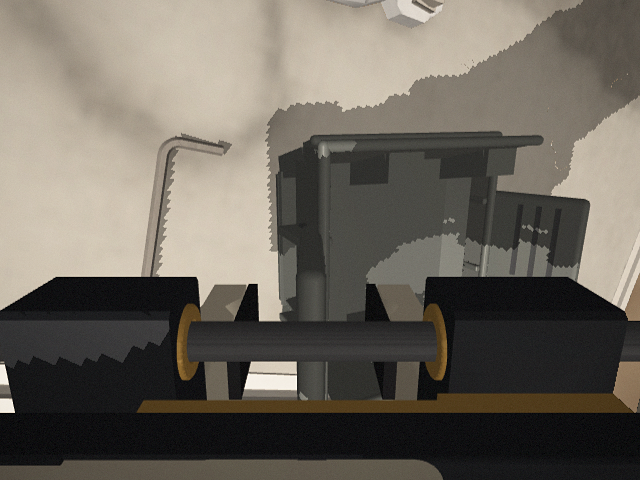

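Emit:
apply_moves(plan="0 0 -1.5 0 0 0 130; 0 0 -3 0 0 0 130; 0 0 -5 0 0 0 130; 0 0 -5 0 0 0 130; 0 0 -5 0 0 0 130")

```text
clock: 29.55
tool_pos: [0.5015, -0.2405, 0.2789]
ee_rot: [0.128, 0.578, 0.787, 0.172]
ft_force: [0.5, -0.6, -0.9]
finger_gap: 0.49
```

```bash
python3 - <<'E'
from hand import *
s=log(); q,x,R0=cur()
M=np.array([.42,-.16,.36]); q=path(q,x,R0,M,R0,2); N=np.array([.40,.08,.42]); RN=R.from_euler("z",30,degrees=True)*R0; q=path(q,M,R0,N,RN,6)
N2=np.array([.33,.30,.42]); RN2=down(-180+30); q=path(q,N,RN,N2,RN2,6)
a=rows(x,R0,M,R0,2,130); a=rows(*a,N,RN,6,130); rows(*a,N2,RN2,6,130)
E
```

```text
t 29.55 pos [ 0.5015 -0.2405  0.2789] q [-0.267 -0.03  -0.307 -0.281 -0.941 -2.444] F [ 0.5 -0.6 -0.9] gap 0.49
0.5 [ 0.461 -0.2    0.319] [-0.18 -0.16 -0.35 -0.23 -1.01 -2.57] dq 0.13 err 0.0 0.0 [('fore-wall', -0.096), ('upper-wall', 0.022)]
1.0 [ 0.42 -0.16  0.36] [-0.06 -0.3  -0.38 -0.17 -1.09 -2.73] dq 0.16 err 0.0 0.0 [('fore-wall', -0.089), ('wrist-wall', 0.026), ('hand-wall', 0.031), ('upper-wall', 0.037)]
0.17 [ 0.417 -0.12   0.37 ] [ 0.04 -0.34 -0.39 -0.16 -1.12 -2.75] dq 0.1 err 0.0 0.0 [('fore-wall', -0.086), ('wrist-wall', 0.021), ('hand-wall', 0.032)]
0.33 [ 0.413 -0.08   0.38 ] [ 0.14 -0.37 -0.39 -0.15 -1.14 -2.77] dq 0.11 err 0.0 0.0 [('fore-wall', -0.104), ('wrist-wall', 0.002), ('hand-wall', 0.034)]
0.5 [ 0.41 -0.04  0.39] [ 0.26 -0.39 -0.38 -0.14 -1.17 -2.8 ] dq 0.11 err 0.0 0.0 [('fore-wall', -0.088), ('wrist-wall', -0.016), ('hand-wall', 0.038)]
0.67 [ 0.407 -0.     0.4  ] [ 0.37 -0.41 -0.37 -0.12 -1.19 -2.84] dq 0.11 err 0.0 0.0 [('fore-wall', -0.085), ('wrist-wall', -0.032), ('hand-wall', 0.042)]
0.83 [0.403 0.04  0.41 ] [ 0.48 -0.41 -0.36 -0.11 -1.21 -2.86] dq
[... 667 characters left out ...]
 0.11 err 0.0 0.0 [('fore-wall', -0.023)]
0.83 [0.342 0.263 0.42 ] [ 1.1  -0.17 -0.15 -0.02 -1.52 -2.35] dq 0.12 err 0.0 0.0 [('fore-wall', -0.007)]
1.0 [0.33 0.3  0.42] [ 1.18 -0.1  -0.1  -0.   -1.57 -2.23] dq 0.12 err 0.0 0.0 [('fore-wall', -0.0)]
5.05 -0.73 -4.82 0 0 0 130; 5.05 -0.73 -4.81 0 0 0 130
3.91 1.22 -0.55 -0 2.1 -4.5 130; 3.83 1.52 -0.41 -0 2.1 -4.6 130; 3.7 1.83 -0.27 -0 2.1 -4.5 130; 3.55 2.11 -0.14 -0.1 2.1 -4.6 130; 3.38 2.39 -0 0 2.1 -4.5 130; 3.17 2.65 0.11 0 2.1 -4.5 130
3.34 1.73 0.79 3.5 2.6 -11.9 130; 2.87 2.44 0.81 3.6 2.7 -11.9 130; 2.27 3.01 0.76 3.5 2.6 -11.9 130; 1.56 3.46 0.64 3.6 2.7 -11.9 130; 0.78 3.74 0.48 3.5 2.6 -11.9 130; -0.03 3.84 0.26 3.6 2.6 -11.9 130
```

Emit:
apply_moves(plan="4.5 -0.7 -4.3 0 0 0 130; 4.5 -0.7 -4.3 0 0 0 130; 3.9 1.2 -0.6 0 2.1 -4.5 130; 3.8 1.5 -0.4 0 2.1 -4.6 130; 3.7 1.8 -0.3 0 2.1 -4.5 130; 3.5 2.1 -0.1 -0.1 2.1 -4.6 130; 3.4 2.4 0 0 2.1 -4.5 130; 0 0 0 0 0 0 130")

```text
clock: 30.55
tool_pos: [0.4028, 0.0299, 0.4162]
ee_rot: [0.098, 0.389, 0.894, 0.201]
ft_force: [-0.5, 0.7, -0.5]
finger_gap: 0.492
```

```bash
python3 - <<'E'
from hand import *
s=log(); grab("top","19"); grab("scene","19")
E
```

```text
t 30.55 pos [0.4028 0.0299 0.4162] q [ 0.453 -0.425 -0.356 -0.117 -1.204 -2.827] F [-0.5  0.7 -0.5] gap 0.492
t 30.6 pos [0.4028 0.0289 0.4158] q [ 0.451 -0.425 -0.357 -0.117 -1.204 -2.827] F [ 0.2 -0.1  0.4] gap 0.493
t 30.65 pos [0.4029 0.0283 0.4152] q [ 0.449 -0.424 -0.357 -0.117 -1.203 -2.826] F [0.1 0.1 0.3] gap 0.489
```

View pics/top19.png

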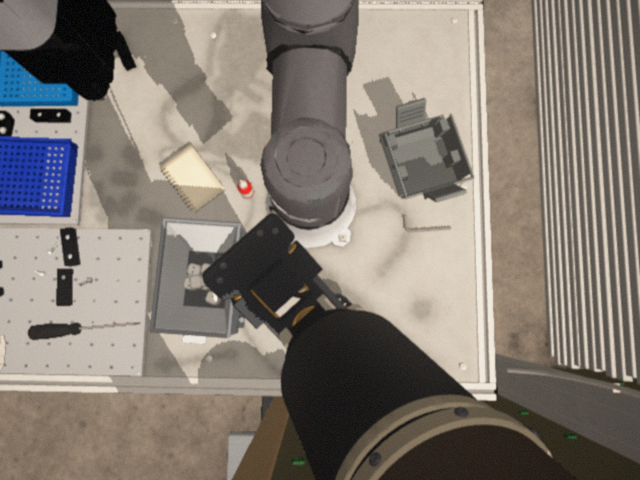

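View pics/scene19.png

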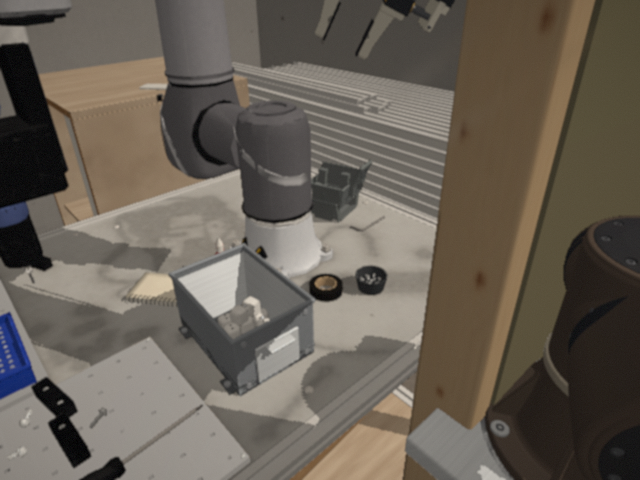

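```bash
python3 - <<'E'
from hand import *
from fit import fit_tote
im,d,K,T=load("top19"); W=cloud(d,K,T); P_=W[85:215,360:485].reshape(-1,3); P_=P_[np.isfinite(P_[:,0])]
q,L=fit_tote(P_,[.6574,-.1926,np.radians(17.35)],.038)
f=L[(abs(L[:,0])<.045)&(abs(L[:,1])<.042)&(abs(L[:,2]-.003)<.01)]; A=np.c_[f[:,:2],np.ones(len(f))]; c=np.linalg.lstsq(A,f[:,2],rcond=None)[0]; print("floor slope deg",np.degrees(c[:2]),"z0",c[2],len(f))
LS=R.from_euler("z",162.65,degrees=True).apply(P_-[.6574,-.1926,0])
pl=LS[(LS[:,2]>.058)&(LS[:,2]<.090)&(LS[:,0]<-.075)&(LS[:,0]>-.115)&(abs(LS[:,1])<.035)]; G=pl-GL; r=G[:,0]*np.cos(np.radians(25))+G[:,2]*np.sin(np.radians(25))-.0045
print("stacked plate",len(pl),np.median(r)*1000,"y",np.percentile(pl[:,1],[1,99]))
cv2.imwrite("pics/top19c.png",np.hstack([cv2.resize(im[205:345,145:255],(440,560),interpolation=cv2.INTER_CUBIC),]))
i12=cv2.imread("pics/wrist12.png"); cv2.imwrite("pics/w12c.png",cv2.resize(i12[130:280,490:640],None,fx=3.5,fy=3.5,interpolation=cv2.INTER_CUBIC))
E
```

```text
n 221 396 med|r| 0.0008008868535865289 plate med 0.00019070659743871277 rimL 0.061078623873370444 rimR -0.06045063490934302 plate y -0.02772409477084212 0.03212075233284918 zmax 0.08989609852839378 back x -0.06711902703660844
floor z 0.0035163389239112677 x range rim [-0.0487741   0.04916046]
pose [ 0.6564 -0.1935] 17.46
floor slope deg [ 0.14315546 -0.49063555] z0 0.0036513850067487943 2044
stacked plate 316 0.05207374958194873 y [-0.02750984  0.02706339]
```

View pics/w12c.png

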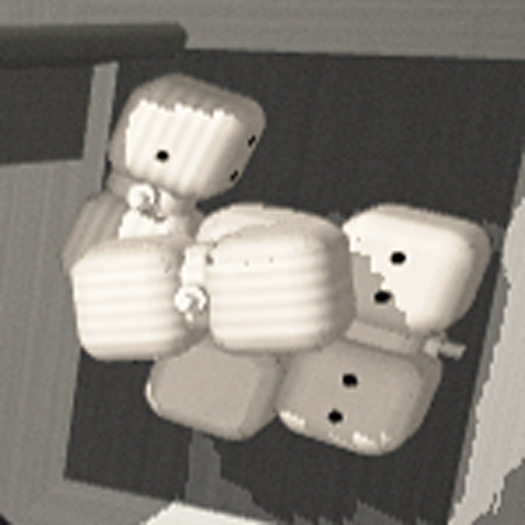

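```bash
python3 - <<'E'
from hand import *
q,x,R0=cur(); a=(x,R0)
for k in range(1,9):
    D=R.from_euler("z",8.5*k,degrees=True); X=D.apply(x)+np.array([0,0,.0]); qq,e,_=ik(P,X,D*R0,q+[.148*k,0,0,0,0,0]); print(X.round(3),qq.round(2),e.round(4),pairs(qq,.03))
    a=rows(*a,X,D*R0,1,130)
E
```

```text
[0.394 0.088 0.415] [ 0.6  -0.42 -0.36 -0.12 -1.2  -2.83] 0.0 {'fore-wall': -0.063, 'wrist-wall': -0.038}
4.95 3.08 1.38 -0.2 3.7 -7.7 130
[0.377 0.145 0.415] [ 0.75 -0.42 -0.36 -0.12 -1.2  -2.83] 0.0 {'fore-wall': -0.044, 'wrist-wall': -0.039}
4.95 3.07 1.38 -0.1 3.7 -7.6 130
[0.352 0.199 0.415] [ 0.89 -0.42 -0.36 -0.12 -1.2  -2.83] 0.0 {'fore-wall': -0.03, 'wrist-wall': -0.03}
4.94 3.08 1.37 -0.2 3.7 -7.7 130
[0.318 0.249 0.415] [ 1.04 -0.42 -0.36 -0.12 -1.2  -2.83] 0.0 {'fore-wall': -0.017, 'wrist-wall': -0.012}
4.95 3.08 1.38 -0.1 3.7 -7.6 130
[0.278 0.293 0.415] [ 1.19 -0.42 -0.36 -0.12 -1.2  -2.83] 0.0 {'fore-wall': -0.001, 'wrist-wall': 0.003, 'hand-wall': 0.028}
4.95 3.07 1.38 -0.2 3.6 -7.7 130
[0.232 0.331 0.415] [ 1.34 -0.42 -0.36 -0.12 -1.2  -2.83] 0.0 {'fore-wall': 0.016, 'wrist-wall': 0.027}
4.95 3.08 1.38 -0.2 3.7 -7.6 130
[0.18  0.362 0.415] [ 1.49 -0.42 -0.36 -0.12 -1.2  -2.83] 0.0 {}
4.95 3.07 1.37 -0.1 3.7 -7.7 130
[0.125 0.384 0.415] [ 1.64 -0.42 -0.36 -0.12 -1.2  -2.83] 0.0 {'elbow-wall': 0.019, 'fore-wall': 0.024}
4.95 3.07 1.38 -0.2 3.7 -7.7 130
```

Emit:
apply_moves(plan="4.9 3.1 1.4 -0.2 3.7 -7.7 130; 4.9 3.1 1.4 -0.1 3.7 -7.6 130; 4.9 3.1 1.4 -0.2 3.7 -7.7 130; 4.9 3.1 1.4 -0.1 3.7 -7.6 130; 4.9 3.1 1.4 -0.2 3.6 -7.7 130; 4.9 3.1 1.4 -0.2 3.7 -7.6 130; 4.9 3.1 1.4 -0.1 3.7 -7.7 130; 0 0 0 0 0 0 130")

```text
clock: 31.65
tool_pos: [0.1815, 0.3605, 0.4125]
ee_rot: [-0.014, -0.107, 0.97, 0.22]
ft_force: [-0.5, 0.2, -0.1]
finger_gap: 0.49
```

```bash
python3 - <<'E'
from hand import *
from fit import fit_tote
log(); q,x,R0=cur(); print(pairs(q,.03)); grab("top","20")
im,d,K,T=load("top20"); W=cloud(d,K,T); P_=W[85:215,360:485].reshape(-1,3); P_=P_[np.isfinite(P_[:,0])]
fit_tote(P_,[.6574,-.1926,np.radians(17.35)],.038)
E
```

```text
t 31.65 pos [0.1815 0.3605 0.4125] q [ 1.479 -0.42  -0.358 -0.121 -1.204 -2.812] F [-0.5  0.2 -0.1] gap 0.49
{}
t 31.7 pos [0.1829 0.3598 0.4126] q [ 1.476 -0.421 -0.358 -0.121 -1.205 -2.812] F [ 0.3 -0.9 -0.3] gap 0.489
n 226 377 med|r| 0.000771591939226126 plate med 0.00012733571665655974 rimL 0.061039777964613705 rimR -0.06063957831064152 plate y -0.02694728203866402 0.027931040306897734 zmax 0.08997115430099548 back x -0.06749133263323212
floor z 0.003598429021791562 x range rim [-0.04888441  0.04932911]
pose [ 0.6565 -0.1935] 17.7
```

View pics/top20.png

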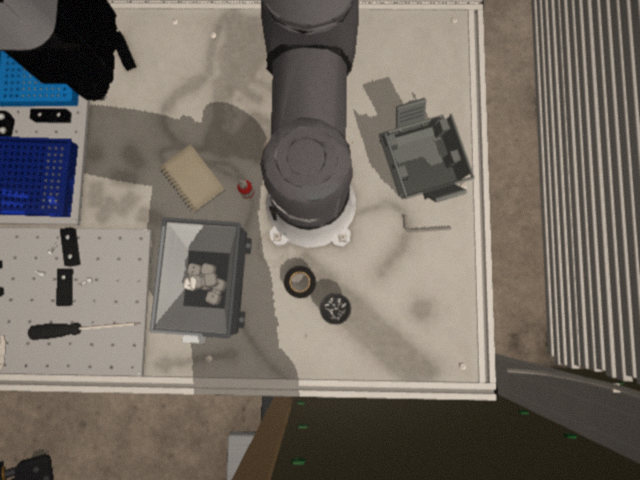

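The last top view shows everything in place: the tote stacked at about (425,155), the knobs inside the hopper at about (205,283), and the other items unmoved. I'm handing the job in.

```bash
python3 -c "
from workcell import arm
print(arm.job_done())"
```

```text
the job is handed in; nothing more can be done
None
```

The job is done and handed in at 31.7 s. I gripped the loaded tote by its grip plate, carried it level to the hopper and tipped out the knobs at about 69°. I then set the empty tote on the other one, turned half a turn, and moved the arm clear.

**Last checks:**
- **Knobs:** four knobs seen in the hopper and none on the bench. The tote's floor looked bare in the wrist and top images, and its weight had dropped from about 2.4 N to 1.5 N.
- **Stacked tote:** about 1 mm from centred, and 0.1 to 0.35° off a half turn in two readings. The last depth fit agrees with undersides 38 mm apart. Tilt was under 0.5° when last measured, just after release.
- **Lower tote and loose items:** the lower tote's plate was within 0.1 mm of its first position. By eye, the loose items look where they were.
- **Forces:** wrist-force readings never went above about 5 N.

**What disagreed:** the cameras show a tall wooden wall at x 0.10–0.19 m, y below 0.095 m, between the robot and the totes. You said the walls are solid, but every arm pose I found that reaches the totes passes through this one. I tested it slowly, first with a fingertip and then with the forearm and upper arm, watching wrist force and joint torques. There was no resistance, so the arm worked through where the wall appears. By my model, the arm was outside it again when I handed in.

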